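# Set up the load-cell calibration stand with slotted masses

## Task

Get the load-cell calibration stand ready for a reading. Pull the arm's spring pin up and twist it into its rest notch so it stays out when you let go, swing the arm out to its working stop, then twist the pin back so that it drops fully home and locks the arm there. Then hang every slotted mass lying on the bench on the hanger, stem at the closed end of each slot and each slot turned at least a quarter turn from that of the mass below, so that none can slide off, and leave everything else on the bench where it is.

Things in the scene. Friction and masses are not known exactly. Their poses are not given: they have to be found in the camera images.
- stand: Calibration stand, fixed: grey base plate 150 x 130 x 12 mm, steel column 30 mm thick, dark index plate reaching 68 mm from the column axis, its top at height 178 mm. Origin on the bench under the column axis. At its working stop the arm points along the stand's -x axis (roughly towards the robot); parked it points 72 degrees aside, towards +y.
- boom (a joint): Swing arm's angle about the vertical column axis, rad: 0 parked, 1.25 at the working stop (hard stops at both ends), growing anticlockwise seen from above. Light friction (about 1 N at 125 mm); the arm stays where it is left. Locked while the pin is home in the parked or the working hole.
- boom_pivot (a point): Point on the column axis at mid height of the arm bar (height 189 mm); the arm runs from here along this frame's -x. Aluminium bar 18 mm wide, 16 mm tall (heights 181 to 197 mm), ending 185 mm from the axis. A steel load cell 26 x 16 mm hangs under its end, down to height 146 mm.
- boom_grip (a point): Point in the middle of the bar's section, 125 mm from the column axis (height 189 mm), a bare stretch of bar where the arm can be taken from above or pushed; axes as boom_pivot.
- pin_lift (a joint): How far the spring pin is pulled up, m: 0 home (in an index hole), 0.026 fully up. A spring pulls it down with 5 N at 0, rising to 9 N at 0.026. The teeth of its collar let it turn only above 0.020. In the rest notch it stays at 0.016. Lowered between the holes it stands on the index plate at about 0.006.
- pin_turn (a joint): Turn of the pin and its T-handle, rad, growing anticlockwise from above: 0 = handle along the arm (the only angle, with 0.1 rad of play, at which it goes down home), 1.2 = rest notch, 4 mm deep, 0.1 rad of play. Range -0.08 to 1.36. Let go between them it stands on the teeth and is not parked.
- pin_grip (a point): Centre of the T-handle of the spring pin: black bar 52 mm long (this frame's x axis), 12 mm wide, 14 mm tall, on the pin 55 mm from the column axis; centre at height 240 mm when home. The collar under it, 34 mm across, reaches up to height 219 mm; the bar's underside is at 233 mm when home.
- hanger_pan (a point): Centre of the top face of the hanger's brass foot (disc 56 mm across, 6 mm thick, top at height 50 mm), on the axis of its stem, 8 mm thick and rising 90 mm to the swivel under the load cell, 180 mm from the column axis. z axis up the stem. The hanger swings like a pendulum and settles in about a second.
- mass0: Slotted steel mass, 0.3 kg (all five alike): disc 76 mm across, 10 mm thick with a 13 mm wide slot from rim to past its centre, and opposite it a finger tab 16 mm wide. Origin: mid thickness, where the stem sits at the slot's closed end, its centre of mass. x axis along the tab (free part 25 to 74 mm); slot opens to -x (rim at 51 mm). Same either way up; on the bench at height 5 mm. May be absent.
- mass1: Slotted mass like mass0. May be absent.
- mass2: Slotted mass like mass0. May be absent.
- mass3: Slotted mass like mass0. May be absent.
- mass4: Slotted mass like mass0. May be absent.
- mass0_slot (a point): Point in the slot of mass0, 38 mm from its origin towards the mouth (-x).
- mass1_slot (a point): The same point of mass1.
- mass2_slot (a point): The same point of mass2.
- mass3_slot (a point): The same point of mass3.
- mass4_slot (a point): The same point of mass3.
- spool: Solder spool, 58 mm across, 46 mm tall; not to be moved. Origins of these bystanders: centre of the underside.
- tape_roll: Roll of blue tape lying flat, 104 mm across, 24 mm tall; not to be moved.
- screwdriver: Screwdriver lying on the bench; not to be moved.
- spanner: Spanner lying on the bench; not to be moved.
- mug: White mug, 80 mm across, 95 mm tall; not to be moved.
There are look-alikes about, which are no part of the job. Leave any orange or purple look-alike of the mass0 alone.

How it is judged:
On the way, in this order (a step that is already met when the one before it is completed fails the run):
1. the spring pin stands out by itself in its rest notch, let go (value of joint pin_lift between 0.012 and 0.019 m and value of joint pin_turn above 1 rad and value of joint boom below 0.2 rad and distance between the grasp point and pin_grip above 0.02 m), for 0.3 s.
2. the arm is swung out to its working stop with the pin still out (value of joint boom above 1.19 rad and value of joint pin_lift above 0.012 m), for 0.2 s.
3. the pin has dropped home in the working hole and locks the arm (value of joint boom above 1.19 rad and value of joint pin_lift below 0.004 m), for 0.3 s.
4. every mass hangs on the hanger, slots staggered (z of mass0 in the frame of hanger_pan between 0.001 and 0.055 m and horizontal distance between each of mass0, mass1, mass2, mass3, mass4 and hanger_pan below 0.012 m and (angle between mass0's own z axis and vertical below 0.25 rad or angle between mass0's own z axis and vertical above 2.89 rad) and z of mass1 in the frame of hanger_pan between 0.001 and 0.055 m and (angle between mass1's own z axis and vertical below 0.25 rad or angle between mass1's own z axis and vertical above 2.89 rad) and z of mass2 in the frame of hanger_pan between 0.001 and 0.055 m and (angle between mass2's own z axis and vertical below 0.25 rad or angle between mass2's own z axis and vertical above 2.89 rad) and z of mass3 in the frame of hanger_pan between 0.001 and 0.055 m and (angle between mass3's own z axis and vertical below 0.25 rad or angle between mass3's own z axis and vertical above 2.89 rad) and z of mass4 in the frame of hanger_pan between 0.001 and 0.055 m and (angle between mass4's own z axis and vertical below 0.25 rad or angle between mass4's own z axis and vertical above 2.89 rad) and (z of mass0 in the frame of mass1 above 0.015 m or z of mass0 in the frame of mass1 below -0.015 m or x of mass0_slot in the frame of mass1 above -0.013 m) and (z of mass0 in the frame of mass2 above 0.015 m or z of mass0 in the frame of mass2 below -0.015 m or x of mass0_slot in the frame of mass2 above -0.013 m) and (z of mass0 in the frame of mass3 above 0.015 m or z of mass0 in the frame of mass3 below -0.015 m or x of mass0_slot in the frame of mass3 above -0.013 m) and (z of mass0 in the frame of mass4 above 0.015 m or z of mass0 in the frame of mass4 below -0.015 m or x of mass0_slot in the frame of mass4 above -0.013 m) and (z of mass1 in the frame of mass2 above 0.015 m or z of mass1 in the frame of mass2 below -0.015 m or x of mass1_slot in the frame of mass2 above -0.013 m) and (z of mass1 in the frame of mass3 above 0.015 m or z of mass1 in the frame of mass3 below -0.015 m or x of mass1_slot in the frame of mass3 above -0.013 m) and (z of mass1 in the frame of mass4 above 0.015 m or z of mass1 in the frame of mass4 below -0.015 m or x of mass1_slot in the frame of mass4 above -0.013 m) and (z of mass2 in the frame of mass3 above 0.015 m or z of mass2 in the frame of mass3 below -0.015 m or x of mass2_slot in the frame of mass3 above -0.013 m) and (z of mass2 in the frame of mass4 above 0.015 m or z of mass2 in the frame of mass4 below -0.015 m or x of mass2_slot in the frame of mass4 above -0.013 m) and (z of mass3 in the frame of mass4 above 0.015 m or z of mass3 in the frame of mass4 below -0.015 m or x of mass3_slot in the frame of mass4 above -0.013 m)), for 0.3 s.
At the end, for the whole second after the job is handed in: The arm is within 0.06 rad of its working stop, the pin is home (within 4 mm), and every mass present hangs level (within 14 degrees) on the hanger's foot or on another mass with the stem within 12 mm of the closed end of its slot, neighbouring slots at least about 70 degrees apart, all at rest (all of step 3 and all of step 4 and linear speed of each of mass0, mass1, mass2, mass3, mass4 below 0.04 m/s); the robot touches nothing.
It fails at once if something else on the bench is pushed more than 40 mm (distance of any of spool, tape_roll, screwdriver, spanner, mug from where it was at the start of the episode above 0.04 m).
Of mass0, mass1, mass2, mass3, mass4 only 3 to 5 are there at a start; the rules pass over those that are not, and their reading is None.
At some moment in a run one of mass0, mass1, mass2, mass3, mass4 may be knocked a few centimetres aside while the robot is not near it.
Once in a run the grip may slacken for a moment while it holds something.
It also fails if it takes over 210 s, if anything falls off the work surface, if the arm or the gripper's body presses on something with over 40 N, if the wrist force passes 120 N, or if a joint passes its speed limit or range.

## Robot

A 7-joint arm with a two-finger parallel gripper is mounted at the origin on the work surface. World frame = base frame: x ahead of the robot, y to its left, z up, the work surface at z = 0. Lengths are in m, angles in rad, forces in N, time in s.
With the tool pointing down it reaches from about 0.425 to 0.925 m from the base axis. Payload 6.8 kg.
Tool frame: the origin (TCP) lies at the very end of the fingers, on their centre line; the grasp point (between the pads) lies 19 mm behind it; y points along the fingers, z is the direction in which the jaws open and shut, and the axes are right-handed (so a half turn about y gives the same grasp; the last joint's range is limited). The gripper opens to 85 mm and grips with 20 to 120 N. Pads are 22 mm wide; open, the fingers measure 114 mm over their backs; the gripper's body (76 mm by 85 mm) begins 54 mm behind the grasp point. The pads swing forward as they close: fully open they stand 13 mm farther back than shut.
Start: joints at [-1.436, 0.477, 0.022, 1.555, -0.011, 1.109, -0.083], TCP at [0.162, 0.655, 0.231] pointing down, gripper open.
Joint ranges: [-2.96, 2.96], [-0.34, 2.1], [-1.41, 1.46], [0.24, 2.44], [-1.37, 4.51], [0.17, 1.92], [-2.96, 2.96]. Speed limits (rad/s): [2.39, 2.39, 3.14, 3.14, 3.14, 3.14, 3.14].

## Interface

Orientations are given as a rotation vector (axis times angle).
In Python, from bench import r gives the robot as it stands.
- The arm moves only by the tool drive_tool, never from a script. Its argument "series" is a list of rows, each a list of 7 numbers: the shift along the tool's x, y, z in mm, then the turn, a rotation vector about the tool's x, y, z in degrees, then the finger opening in mm, from 0 to 85.4. In form: [[tx, ty, tz, wx, wy, wz, grip], ...]. A call has 1 to 5 rows; each row is the pose to reach, as a shift and turn from the pose measured when the call began, along the tool's axes at that moment; what a row does not reach only later rows make up. A row lasts 1/10 s, in which the tool goes at most 50 mm and 8.59 degrees, less where a joint would pass 70% of its speed; a pose out of reach is approached as far as the arm can. A call with a gripper value outside its range is refused whole. The fingers move at their own pace and stop on an object; "squeeze" is the grip in N (left out, the last holds). Time passes only in rows, so rows that repeat a pose let the fingers close. It gives the time, the measured TCP pose, the force and the opening at its end, in the units of the state.
- r.get_obs(): the state, without advancing time (a new reading comes with each control period).
- r.grab_frame(name): name is "scene" or "top" or "wrist"; returns a dict with "frame" (384x512x3 uint8, blue, green, red), "intrinsics" (3x3 intrinsics, pixels), "rvec" (rotation vector, rad) and "tvec" (3), from world to camera coordinates, as OpenCV has them. Camera axes: x right, y down, z forward; pixel columns grow to the right and rows downward; lengths in m; the calibration is good to about 2 mm. A picture is of the moment at which its call begins. There is no depth.
- r.hand_in(): hands the job in, once; it reports no verdict.
The state is a dict: "clock": time; "joints": joint angles; "qvel": joint speeds; "tau": joint torques, N m; "tcp_pos": TCP position; "orientation": TCP orientation; "contact_force": force on the tool from outside, world axes, zero at the start; "moment": the same for the moment, N m; "grip_width": finger opening in m.
Only numpy, scipy, OpenCV 4.12 (cv2) and the standard library are available. Lean on these libraries where they do the work, as an engineer would, in place of code of your own. Each camera call takes 0.05 s, during which the arm holds its last target.

## Working session

There is one attempt and no reset: what is moved stays moved. The work goes in short steps, Python scripts to look and compute and a tool call to move; the robot and the scene stay as the last step left them, time stands still between calls to the robot, and variables do not carry over. Pictures are saved under pics/ and viewed, and the job is handed in when it is done.

Besides the shell and the picture viewer there is one more tool, called after "Emit:" as name(argument=value, ...) on one line, values as JSON. drive_tool: Moves the arm, as the interface text tells. Its arguments: {"type":"object","properties":{"series":{"type":"array","items":{"type":"array","items":{"type":"number"}}},"squeeze":{"type":"number"}},"required":["series"]}

```bash
ls; mkdir -p pics; python3 - <<'E'
from bench import r
import cv2
o=r.get_obs(); print(o)
for n in ["scene","top","wrist"]:
    f=r.grab_frame(n); cv2.imwrite(f"pics/a_{n}.png",f["frame"]); print(n,f["intrinsics"].tolist(),f["rvec"],f["tvec"])
E
```

```text
pics
{'clock': 0.0, 'joints': array([-1.43608535,  0.47780843,  0.02239275,  1.55647503, -0.01149571,
        1.10930461, -0.08308831]), 'qvel': array([ 9.90808011e-04, -3.52452051e-04, -4.49535909e-04,  1.74214172e-03,
       -4.58419348e-05,  8.02104737e-04, -9.41021992e-05]), 'tau': array([-4.23626243e-04, -5.96452618e+01,  1.60769664e+00, -2.81183749e+01,
        1.25019587e-02,  9.57153534e-03, -1.38143014e-05]), 'tcp_pos': array([0.16219514, 0.65459925, 0.23031122]), 'orientation': array([-1.56424468,  0.19072317, -0.19063064]), 'contact_force': array([ 0.08625646, -0.1353099 ,  0.88548085]), 'moment': array([-0.00618825, -0.03025891, -0.06820828]), 'grip_width': 0.08546745640327919}
scene [[407.79653008573456, 0.0, 262.7730796421062], [0.0, 407.79653008573456, 189.63712443539748], [0.0, 0.0, 1.0]] [ 1.07502529  2.47331721 -0.97388537] [ 0.29266531 -0.23378697  1.73446411]
top [[445.0955537404528, 0.0, 260.0327186014439], [0.0, 445.0955537404528, 188.4992609093094], [0.0, 0.0, 1.0]] [ 2.16514431 -2.1573819   0.11348555] [0.09991451 0.5307335  1.5662505 ]
wrist [[339.9067904981148, 0.0, 253.53693430507272], [0.0, 339.9067904981148, 194.14740169442572], [0.0, 0.0, 1.0]] [-2.26967253 -1.77643829 -0.27657127] [-0.674374   -0.03922758  0.38045505]
```

View pics/a_scene.png

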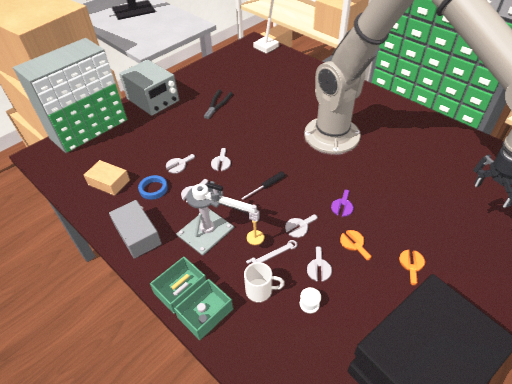

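View pics/a_top.png

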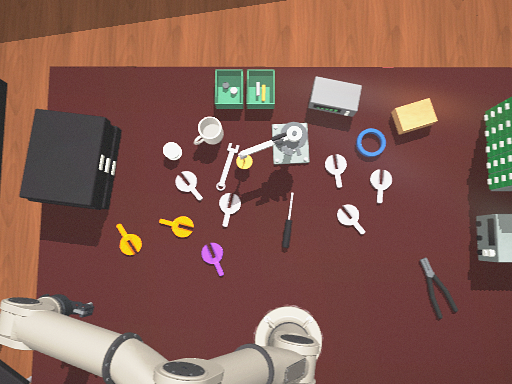

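View pics/a_wrist.png

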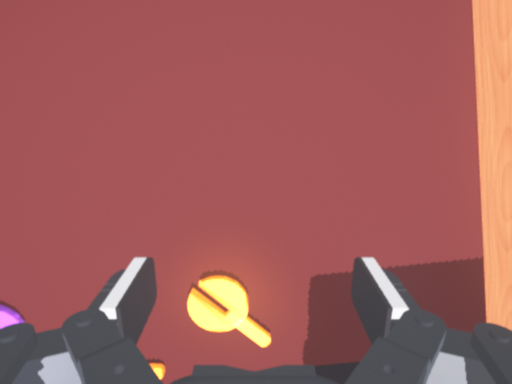

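```bash
cat > h.py <<'E'
import numpy as np, cv2
from scipy.spatial.transform import Rotation as Ro
from bench import r
def cam(n):
    f=r.grab_frame(n); R=cv2.Rodrigues(np.array(f["rvec"]))[0]
    return f["frame"],np.array(f["intrinsics"]),R,np.array(f["tvec"]).ravel()
def ray(c,uv):
    _,K,R,t=c; d=R.T@np.linalg.inv(K)@np.array([uv[0],uv[1],1.]); return -R.T@t,d
def plane(c,uv,z):
    o,d=ray(c,uv); return o+d*(z-o[2])/d[2]
def tri(c1,u1,c2,u2):
    o1,d1=ray(c1,u1);o2,d2=ray(c2,u2)
    A=np.stack([d1,-d2],1); s=np.linalg.lstsq(A,o2-o1,rcond=None)[0]
    a=o1+s[0]*d1;b=o2+s[1]*d2; return (a+b)/2,np.linalg.norm(a-b)
def proj(c,p):
    _,K,R,t=c; q=K@(R@np.array(p)+t); return q[:2]/q[2]
def pose():
    o=r.get_obs(); return np.array(o["tcp_pos"]),Ro.from_rotvec(o["orientation"]),o
def go(p,phi,tilt=None):
    """TCP target p, tool down, jaw axis at angle phi (deg, world, mod 180)."""
    p0,R0,o=pose()
    best=None
    for ph in (phi,phi+180):
        a=np.radians(ph); z=np.array([np.cos(a),np.sin(a),0]);y=np.array([0,0,-1.]);x=np.cross(y,z)
        Rt=Ro.from_matrix(np.stack([x,y,z],1))
        w=np.degrees((R0.inv()*Rt).as_rotvec())
        if best is None or np.linalg.norm(w)<np.linalg.norm(best): best=w
    s=R0.inv().apply(np.array(p)-p0)*1000
    print("clock %.1f tcp %s jaw %.1f q7 %.2f"%(o["clock"],np.round(p0,4),np.degrees(np.arctan2(*R0.as_matrix()[[1,0],2])),o["joints"][6]))
    print("SHIFT",np.round(s,1),"TURN",np.round(best,1),"F",np.round(o["contact_force"],1),"grip",round(o["grip_width"]*1000,1))
def save(n,im,box=None,s=1):
    if box: x0,y0,x1,y1=box; im=im[y0:y1,x0:x1]
    cv2.imwrite(f"pics/{n}.png",cv2.resize(im,None,fx=s,fy=s,interpolation=cv2.INTER_CUBIC))
def masses(c,box=None,h=0.010,rad=0.038):
    im=c[0]; hsv=cv2.cvtColor(im,cv2.COLOR_BGR2HSV)
    m=((hsv[...,1]<70)&(hsv[...,2]>140)).astype(np.uint8)
    return m,cv2.connectedComponentsWithStats(m)
E
python3 - <<'E'
from h import *
c=cam("top"); s=cam("scene")
m,(n,l,st,ce)=masses(c)
for i in range(1,n):
    if st[i,4]>60: print(i,st[i],ce[i].round(1),plane(c,ce[i],0.01).round(3))
save("b_top",c[0],(200,50,400,220),4)
save("b_scene",s[0],(150,130,350,280),4)
E
```

```text
4 [ 310   76   52   35 1280] [335.8  93.3] [ 0.89  -0.178  0.01 ]
20 [193 116  31  29 611] [209.3 130.7] [0.746 0.29  0.01 ]
22 [ 216  122   94   69 1761] [275.1 147.7] [0.683 0.047 0.01 ]
30 [163 142  19  18 273] [172.  150.6] [0.672 0.425 0.01 ]
34 [325 154  22  34 396] [336.  167.3] [ 0.611 -0.175  0.01 ]
41 [370 169  22  34 399] [380.5 182.5] [ 0.556 -0.335  0.01 ]
42 [175 171  28  29 396] [187.9 183.6] [0.55  0.364 0.01 ]
47 [219 193  22  34 390] [228.5 206.5] [0.467 0.216 0.01 ]
48 [288 192   6  28  70] [290.3 205.6] [ 0.471 -0.008  0.01 ]
49 [337 204  29  30 408] [350. 217.] [ 0.43  -0.222  0.01 ]
51 [495 214  17  48 701] [503.8 237.4] [ 0.36 -0.77  0.01]
53 [482 249  14   8 100] [488.4 252.4] [ 0.306 -0.712  0.01 ]
54 [421 258  13  19 114] [427.4 267.5] [ 0.252 -0.494  0.01 ]
55 [   0  297  122   80 5295] [ 54.4 333.7] [0.017 0.822 0.01 ]
57 [ 254  305   69   79 3265] [289.9 341.1] [-0.004 -0.005  0.01 ]
61 [ 110  338  159   46 4471] [185.5 366.8] [-0.092  0.359  0.01 ]
```

View pics/b_top.png

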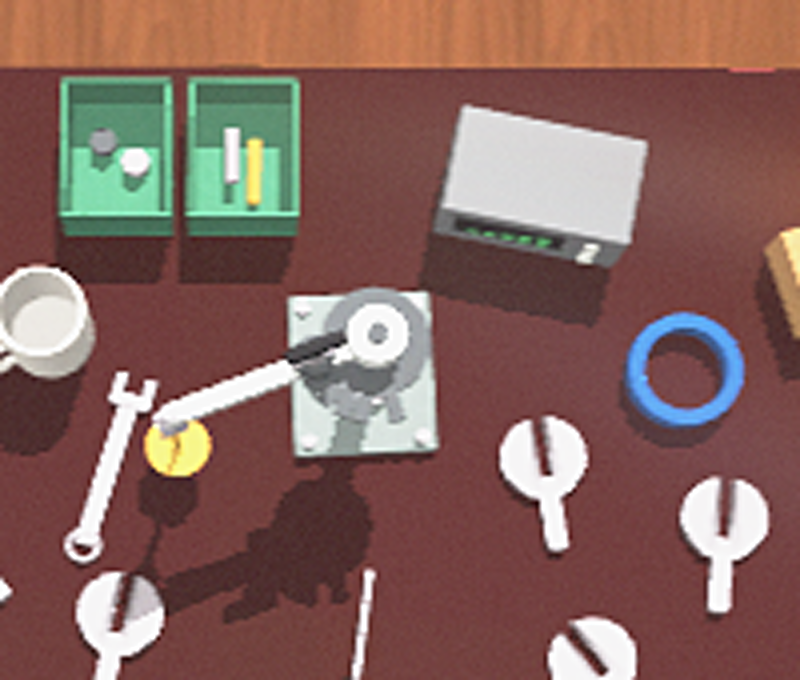

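View pics/b_scene.png

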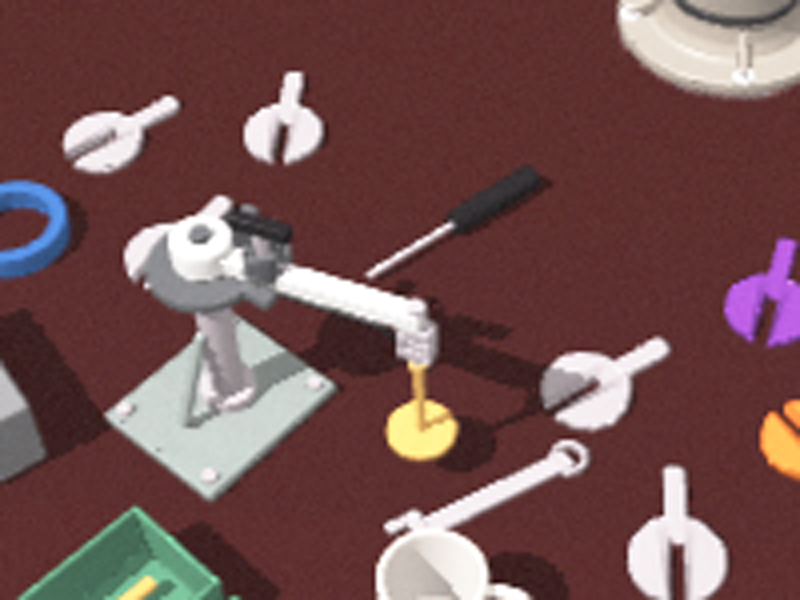

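```bash
python3 - <<'E'
from h import *
c=cam("top"); s=cam("scene")
T=lambda x,y:(200+x/4-.4,50+y/4-.4)
S=lambda x,y:(150+x/4-.4,130+y/4-.4)
for n,a,b in [("hub",(378,333),(203,237)),("foot",(178,446),(422,430)),("armtip",(166,412),(424,308)),("handleA",(292,357),(289,233)),("handleB",(345,338),(233,213)),("handlemid",(318,347),(261,224))]:
    p,e=tri(c,T(*a),s,S(*b)); print(n,p.round(4),round(e,4))
for q in [(288,297),(430,292),(438,453),(295,458)]: print(plane(c,T(*q),0.012).round(4))
E
```

```text
hub [ 0.6917 -0.0085  0.2067] 0.0005
foot [0.6274 0.1583 0.0467] 0.0019
armtip [0.6265 0.1631 0.2031] 0.0024
handleA [0.6637 0.0621 0.2405] 0.0016
handleB [0.6792 0.0196 0.2436] 0.0009
handlemid [0.6719 0.0413 0.2416] 0.0005
[0.7722 0.0602 0.012 ]
[ 0.7773 -0.0705  0.012 ]
[ 0.6271 -0.0767  0.012 ]
[0.6221 0.0537 0.012 ]
```

```bash
python3 - <<'E'
from h import *
go((.6719,.0413,.30),21)
E
```

```text
clock 0.3 tcp [0.1622 0.6551 0.2311] jaw 76.1 q7 -0.08
SHIFT [ 642.3  -68.7 -473.3] TURN [ 0.  55.1  0. ] F [-0.3  0.2  0.2] grip 85.6
```

Emit:
drive_tool(series=[[40,-80,-30,0,8,0,85],[80,-80,-60,0,16,0,85],[120,-80,-90,0,24,0,85],[160,-80,-120,0,32,0,85],[200,-80,-150,0,40,0,85]])

```text
clock: 0.85
tcp_pos: [0.3026, 0.4832, 0.3113]
orientation: [-1.44, 0.738, -0.738]
contact_force: [0.3, 0.6, -0.1]
grip_width: 0.0851
```

```bash
python3 - <<'E'
from h import *
go((.6719,.0413,.30),21)
E
```

```text
clock 0.8 tcp [0.3026 0.4832 0.3113] jaw 35.8 q7 -0.44
SHIFT [574.5  10.9  41.3] TURN [-0.1 14.8 -0.1] F [ 0.3  0.6 -0.1] grip 85.1
```

Emit:
drive_tool(series=[[50,0,5,0,4,0,85],[100,0,10,0,8,0,85],[150,0,15,0,12,0,85],[200,0,20,0,15,0,85],[250,0,25,0,15,0,85]])

```text
clock: 1.35
tcp_pos: [0.468, 0.2957, 0.3115]
orientation: [-1.356, 0.939, -0.938]
contact_force: [0.7, 0.9, 1.0]
grip_width: 0.0851
```

```bash
python3 - <<'E'
from h import *
go((.6719,.0413,.30),21)
E
```

```text
clock 1.4 tcp [0.468  0.2957 0.3115] jaw 20.7 q7 -0.22
SHIFT [310.   11.2 100.8] TURN [-0.1 -0.3 -0.1] F [0.7 0.9 1. ] grip 85.1
```

Emit:
drive_tool(series=[[48,0,16,0,0,0,85],[96,0,32,0,0,0,85],[144,0,48,0,0,0,85],[192,0,64,0,0,0,85],[230,0,76,0,0,0,85]])

```text
clock: 1.85
tcp_pos: [0.6216, 0.1051, 0.3115]
orientation: [-1.356, 0.939, -0.939]
contact_force: [-0.1, 0.4, -0.1]
grip_width: 0.085
```

```bash
python3 - <<'E'
from h import *
go((.6719,.0413,.30),21)
w=cam("wrist"); save("c_w",w[0],None,1.5)
print(-w[2].T@w[3])
print(proj(w,(.6719,.0413,.245)),proj(w,(.6917,-.0085,.207)))
E
```

```text
clock 1.9 tcp [0.6216 0.1051 0.3115] jaw 20.7 q7 0.27
SHIFT [77.4 11.4 24.6] TURN [-0.1 -0.3 -0.1] F [-0.1  0.4 -0.1] grip 85.0
[0.59336272 0.17901952 0.45398701]
[287.60028937 311.33131326] [282.67973641 335.46668397]
```

View pics/c_w.png

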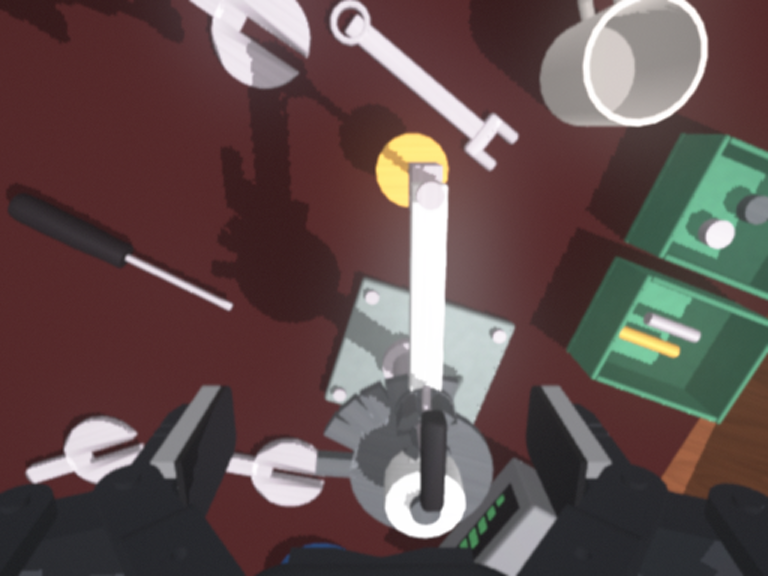

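Emit:
drive_tool(series=[[40,5,12,0,0,0,85],[77,11,25,0,0,0,85],[77,35,25,0,0,0,60],[77,60,25,0,0,0,50],[77,60,25,0,0,0,45]])

```text
clock: 2.4
tcp_pos: [0.673, 0.0332, 0.2483]
orientation: [-1.36, 0.947, -0.947]
contact_force: [0.0, -0.2, -0.0]
grip_width: 0.0455
```

```bash
python3 - <<'E'
from h import *
go((.6719,.0413,.227),21)
w=cam("wrist"); save("c_w2",w[0],None,1.5)
E
```

```text
clock 2.4 tcp [0.673  0.0332 0.2483] jaw 20.1 q7 0.42
SHIFT [-8.1 21.2  1.9] TURN [ 0.2 -0.9  0.2] F [ 0.  -0.2 -0. ] grip 45.5
```

View pics/c_w2.png

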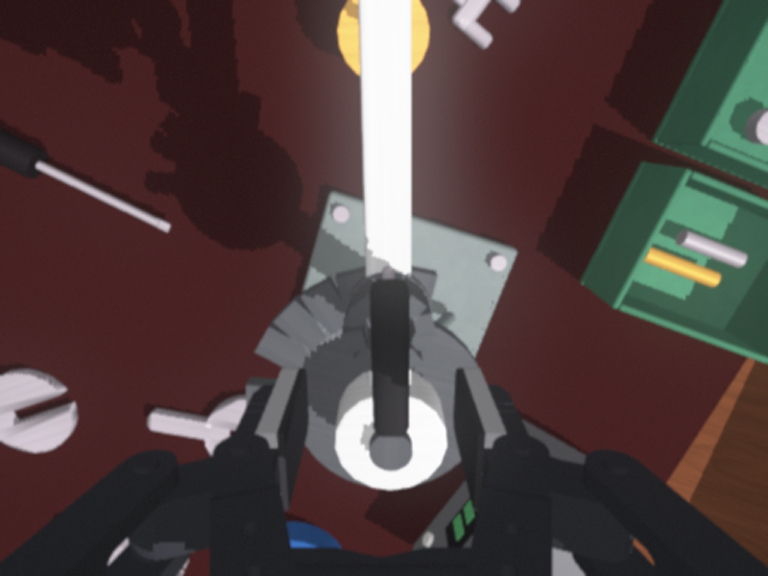

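Emit:
drive_tool(series=[[-8,10,2,0,-1,0,45],[-8,21,2,0,-1,0,45],[-8,21,2,0,-1,0,20],[-8,21,2,0,-1,0,5],[-8,21,2,0,-1,0,5]], squeeze=60)

```text
clock: 2.95
tcp_pos: [0.6732, 0.0415, 0.2301]
orientation: [-1.364, 0.931, -0.936]
contact_force: [-0.0, -0.1, 0.3]
grip_width: 0.0107
```

Emit:
drive_tool(series=[[0,0,0,0,0,0,5],[0,0,0,0,0,0,5]])

```text
clock: 3.15
tcp_pos: [0.6732, 0.0415, 0.2302]
orientation: [-1.363, 0.931, -0.936]
contact_force: [0.1, 1.2, -2.7]
grip_width: 0.0105
```

```bash
python3 - <<'E'
from h import *
go((.6719,.0413,.227),21)
w=cam("wrist"); save("c_w3",w[0],None,1.5)
E
```

```text
clock 3.1 tcp [0.6732 0.0415 0.2302] jaw 21.2 q7 0.43
SHIFT [-0.3  3.2 -1.3] TURN [-0.   0.2  0.2] F [ 0.1  1.2 -2.7] grip 10.5
```

View pics/c_w3.png

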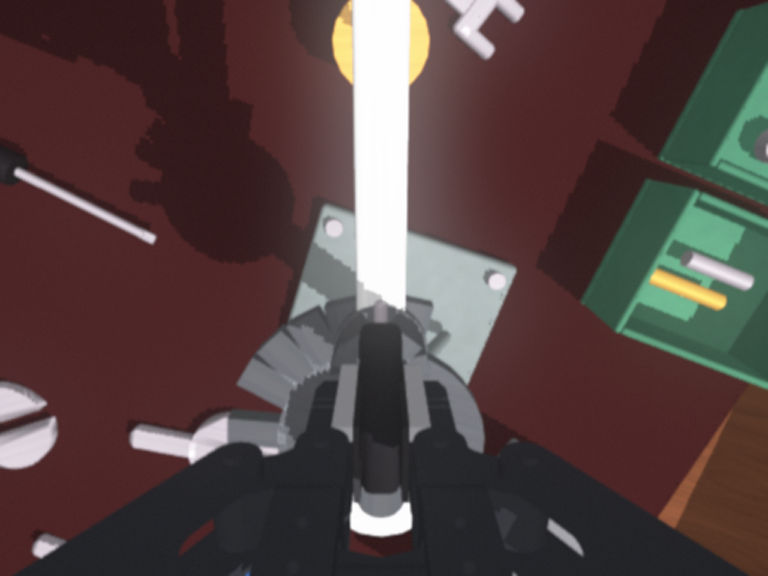

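The fingers hold the T-handle (dark bar at 380,400), aligned with the arm. Lifting.

Emit:
drive_tool(series=[[0,-8,0,0,0,0,5],[0,-16,0,0,0,0,5],[0,-24,0,0,0,0,5],[0,-24,0,0,0,0,5]], squeeze=80)

```text
clock: 3.6
tcp_pos: [0.6729, 0.0414, 0.255]
orientation: [-1.363, 0.931, -0.935]
contact_force: [-0.1, 0.5, -8.5]
grip_width: 0.0101
```

```bash
python3 - <<'E'
from h import *
go((.6732,.0415,.254),21.2)
E
```

```text
clock 3.6 tcp [0.6729 0.0414 0.255 ] jaw 21.1 q7 0.43
SHIFT [0.  1.  0.3] TURN [ 0.  -0.1  0.2] F [-0.1  0.5 -8.5] grip 10.1
```

Emit:
drive_tool(series=[[0,0,0,0,-8,0,5],[0,0,0,0,-16,0,5],[0,0,0,0,-24,0,5],[0,0,0,0,-32,0,5],[0,0,0,0,-36,0,5]])

```text
clock: 4.1
tcp_pos: [0.6726, 0.0412, 0.2545]
orientation: [-1.527, 0.445, -0.447]
contact_force: [0.8, -0.5, -8.6]
grip_width: 0.0097
```

```bash
python3 - <<'E'
from h import *
go((.6732,.0415,.254),21.1+68.75)
E
```

```text
clock 4.1 tcp [0.6726 0.0412 0.2545] jaw 57.4 q7 0.99
SHIFT [0.4 0.5 0.6] TURN [  0.2 -32.4   0.1] F [ 0.8 -0.5 -8.6] grip 9.7
```

Emit:
drive_tool(series=[[0,0,0,0,-8,0,5],[0,0,0,0,-16,0,5],[0,0,0,0,-24,0,5],[0,0,0,0,-33,0,5],[0,0,0,0,-33,0,5]])

```text
clock: 4.6
tcp_pos: [0.6724, 0.0408, 0.254]
orientation: [-1.574, -0.006, 0.007]
contact_force: [1.0, 0.1, -9.1]
grip_width: 0.0102
```

```bash
python3 - <<'E'
from h import *
go((.6732,.0415,.254),21.1+68.75)
w=cam("wrist"); save("c_w4",w[0],None,1.5)
E
```

```text
clock 4.6 tcp [0.6724 0.0408 0.254 ] jaw 90.5 q7 1.52
SHIFT [ 0.8 -0.   0.7] TURN [ 0.2  0.6 -0. ] F [ 1.   0.1 -9.1] grip 10.2
```

View pics/c_w4.png

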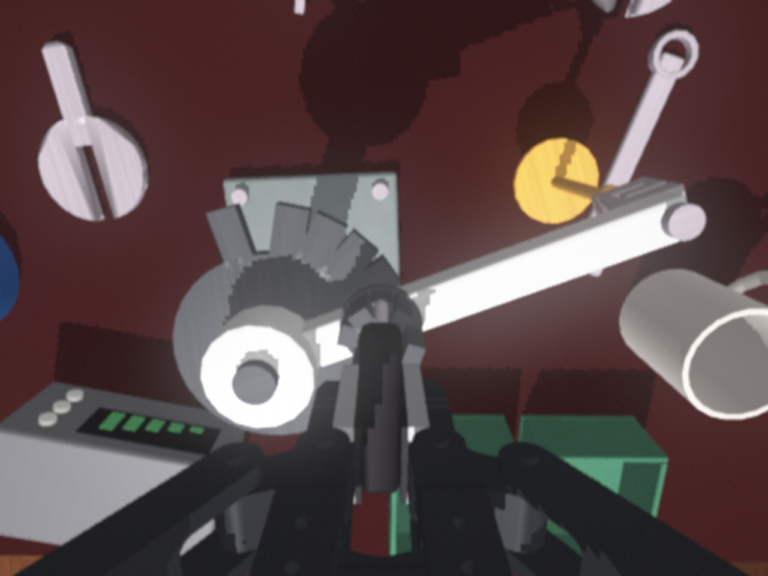

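Emit:
drive_tool(series=[[0,4,0,0,0,0,5],[0,9,0,0,0,0,5],[0,9,0,0,0,0,5]])

```text
clock: 4.95
tcp_pos: [0.6728, 0.0409, 0.246]
orientation: [-1.574, -0.003, 0.001]
contact_force: [-1.2, 0.2, -0.2]
grip_width: 0.0096
```

Emit:
drive_tool(series=[[0,0,0,0,0,0,25],[0,0,0,0,0,0,50],[0,0,0,0,0,0,50],[0,-20,0,0,0,0,50],[0,-50,0,0,0,0,50]])

```text
clock: 5.45
tcp_pos: [0.6717, 0.041, 0.2948]
orientation: [-1.574, 0.0, 0.004]
contact_force: [0.7, 1.1, -0.1]
grip_width: 0.0499
```

Emit:
drive_tool(series=[[0,-40,0,0,0,0,50],[0,-40,0,0,0,0,50],[0,-40,0,0,0,0,50]])

```text
clock: 5.75
tcp_pos: [0.6725, 0.0411, 0.3362]
orientation: [-1.574, -0.002, 0.002]
contact_force: [0.0, -0.5, -0.2]
grip_width: 0.0502
```

```bash
python3 - <<'E'
from h import *
go((.6732,.0415,.254),21.1+68.75)
w=cam("wrist"); s=cam("scene"); save("d_w",w[0],None,1.5); save("d_s",s[0],(150,130,350,280),4)
E
```

```text
clock 5.8 tcp [0.6725 0.0411 0.3362] jaw 90.1 q7 1.50
SHIFT [ 0.7 82.2  0.7] TURN [0.2 0.3 0. ] F [ 0.  -0.5 -0.2] grip 50.2
```

View pics/d_w.png

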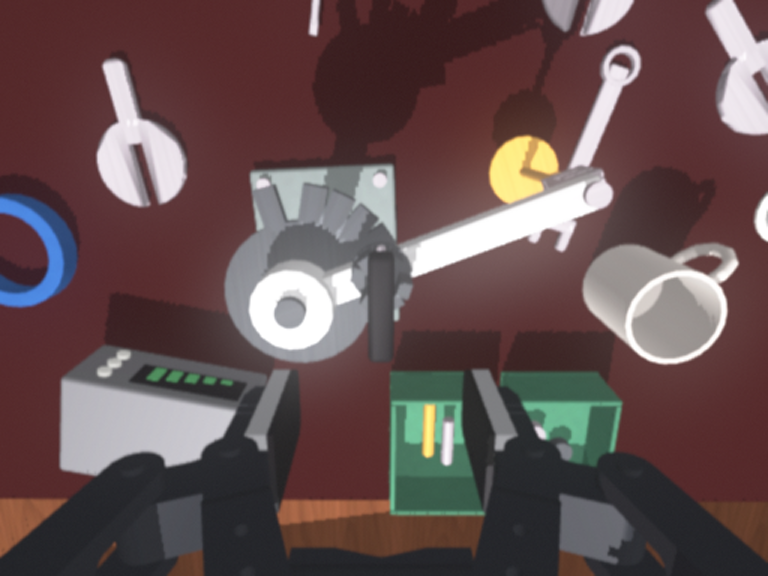

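View pics/d_s.png

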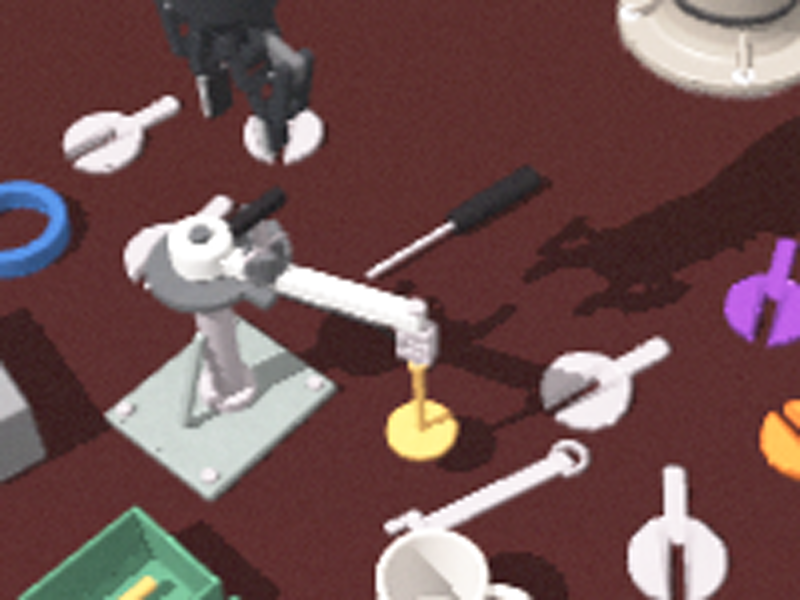

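```bash
cat >> h.py <<'E'
def path(L):
    """list of (p,phi): shifts in present tool frame"""
    p0,R0,o=pose(); prev=R0
    for p,phi in L:
        best=None
        for ph in (phi,phi+180):
            a=np.radians(ph); z=np.array([np.cos(a),np.sin(a),0]);y=np.array([0,0,-1.]);x=np.cross(y,z)
            Rt=Ro.from_matrix(np.stack([x,y,z],1)); 
            if best is None or (prev.inv()*Rt).magnitude()<(prev.inv()*best).magnitude(): best=Rt
        prev=best
        print(np.round(R0.inv().apply(np.array(p)-p0)*1000,0).astype(int).tolist(),np.round(np.degrees((R0.inv()*best).as_rotvec()),1).tolist())
A=np.array([.692,-.0095])
def arc(th,rr=.125,z=.18):
    t=np.radians(th); return (*(A+rr*np.array([np.cos(t),np.sin(t)])),z)
E
python3 - <<'E'
from h import *
go(arc(111,z=.30),21)
E
```

```text
clock 5.8 tcp [0.6714 0.0412 0.3339] jaw 90.1 q7 1.50
SHIFT [-23.9  33.7  66.2] TURN [ 0.3 69.1 -0.1] F [-0.3  0.4 -0.8] grip 50.1
```

Emit:
drive_tool(series=[[-5,0,14,0,8.5,0,50],[-10,0,28,0,17,0,50],[-15,0,42,0,25.5,0,50],[-20,10,56,0,34,0,50],[-24,20,66,0,42,0,50]])

```text
clock: 6.35
tcp_pos: [0.6463, 0.1083, 0.3121]
orientation: [-1.499, 0.579, -0.572]
contact_force: [0.6, -0.1, 0.2]
grip_width: 0.05
```

Emit:
drive_tool(series=[[0,0,0,0,8.5,0,50],[0,0,0,0,17,0,50],[0,0,0,0,25.5,0,50],[0,0,0,0,27,0,50]])

```text
clock: 6.75
tcp_pos: [0.6457, 0.1084, 0.3107]
orientation: [-1.368, 0.943, -0.937]
contact_force: [-0.3, -1.0, -0.2]
grip_width: 0.0501
```

```bash
python3 - <<'E'
from h import *
go(arc(111,z=.18),21)
w=cam("wrist"); save("e_w",w[0],None,1.5)
E
```

```text
clock 6.8 tcp [0.6457 0.1084 0.3107] jaw 20.7 q7 0.26
SHIFT [  1.5 130.6   2.2] TURN [ 0.5 -0.3  0.1] F [-0.3 -1.  -0.2] grip 50.1
```

View pics/e_w.png

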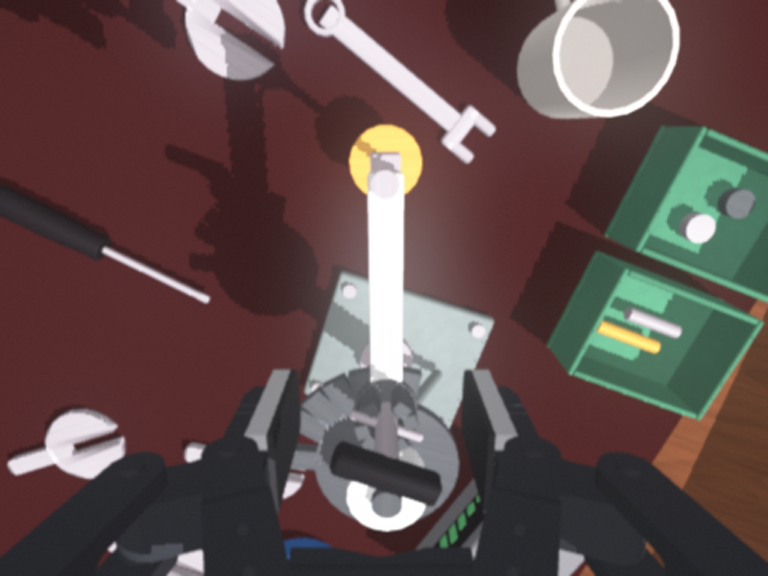

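Emit:
drive_tool(series=[[1,45,2,0,0,0,50],[1,90,2,0,0,0,50],[1,130,2,0,0,0,40],[1,130,2,0,0,0,24],[1,130,2,0,0,0,20]], squeeze=20)

```text
clock: 7.3
tcp_pos: [0.647, 0.1074, 0.1811]
orientation: [-1.37, 0.941, -0.933]
contact_force: [-1.9, 0.1, -0.8]
grip_width: 0.0201
```

```bash
python3 - <<'E'
from h import *
path([(arc(111+7.5*i),21+7.5*i) for i in range(0,6)])
print(r.get_obs()["grip_width"],r.get_obs()["contact_force"])
E
```

```text
[0, 1, 0] [0.6, -0.0, 0.1]
[1, 1, -16] [0.6, -7.5, 0.1]
[5, 1, -32] [0.6, -15.0, 0.0]
[10, 2, -48] [0.6, -22.5, -0.0]
[17, 2, -62] [0.6, -30.0, -0.1]
[26, 2, -76] [0.6, -37.5, -0.1]
0.020099236974650082 [-1.91021057  0.06642603 -0.75011306]
```

Emit:
drive_tool(series=[[1,1,-16,0,-7.5,0,20],[5,1,-32,0,-15,0,20],[10,1,-48,0,-22.5,0,20],[17,1,-62,0,-30,0,20],[26,1,-76,0,-37.5,0,20]])

```text
clock: 7.8
tcp_pos: [0.5871, 0.0566, 0.1844]
orientation: [-1.532, 0.428, -0.424]
contact_force: [1.4, 1.7, -1.2]
grip_width: 0.0203
```

```bash
python3 - <<'E'
from h import *
path([(arc(t),t-90) for t in (154,161,168,175,182.5,185)])
print(r.get_obs()["grip_width"],r.get_obs()["contact_force"])
w=cam("wrist"); save("f_w",w[0])
E
```

```text
[-1, 4, -14] [0.2, -5.1, -0.1]
[2, 5, -29] [0.2, -12.1, -0.1]
[6, 5, -43] [0.2, -19.1, -0.1]
[12, 5, -57] [0.2, -26.1, -0.1]
[20, 5, -72] [0.2, -33.6, -0.1]
[23, 5, -76] [0.2, -36.1, -0.1]
0.020337557121892603 [ 1.3704767   1.71257406 -1.23033096]
```

View pics/f_w.png

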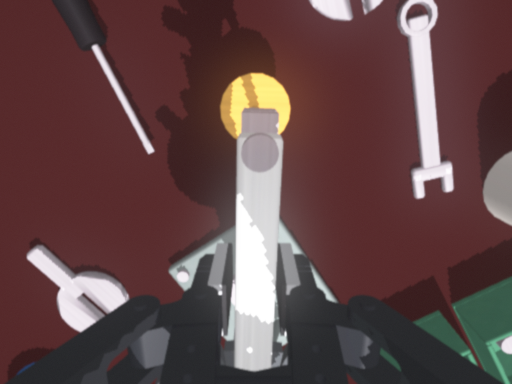

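Emit:
drive_tool(series=[[-1,3,-14,0,-6,0,20],[2,5,-29,0,-12,0,20],[6,5,-43,0,-19,0,20],[12,5,-57,0,-26,0,20],[18,5,-69,0,-32,0,20]])

```text
clock: 8.35
tcp_pos: [0.5678, -0.0158, 0.1828]
orientation: [-1.575, -0.017, 0.016]
contact_force: [0.8, 1.6, -0.5]
grip_width: 0.02
```

```bash
python3 - <<'E'
from h import *
path([(arc(t),t-90) for t in (182.5,184,186)])
print(r.get_obs()["grip_width"],r.get_obs()["contact_force"])
E
```

```text
[-1, 3, 1] [0.2, -1.3, 0.0]
[-1, 3, -2] [0.2, -2.8, 0.0]
[0, 3, -7] [0.3, -4.8, 0.0]
0.020025593578201228 [ 0.78164015  1.59392356 -0.46999491]
```

Emit:
drive_tool(series=[[-1,2,-2,0,-1.5,0,20],[-1,2,-4,0,-2,0,20],[-1,2,-4,0,-2,0,20],[-1,2,-4,0,-2,0,20]])

```text
clock: 8.75
tcp_pos: [0.5684, -0.0176, 0.1832]
orientation: [-1.572, -0.046, 0.04]
contact_force: [-1.9, 4.8, -1.2]
grip_width: 0.0201
```

```bash
python3 - <<'E'
from h import *
path([(arc(t),t-90) for t in (182.5,184,186)])
print(r.get_obs()["grip_width"],r.get_obs()["contact_force"])
w=cam("wrist"); save("f_w2",w[0],None,1.5)
E
```

```text
[-1, 3, 3] [0.1, 0.7, 0.2]
[-1, 3, -1] [0.1, -0.8, 0.2]
[-1, 3, -5] [0.1, -2.8, 0.2]
0.020092871168104015 [-1.86218107  4.84090273 -1.17824984]
```

View pics/f_w2.png

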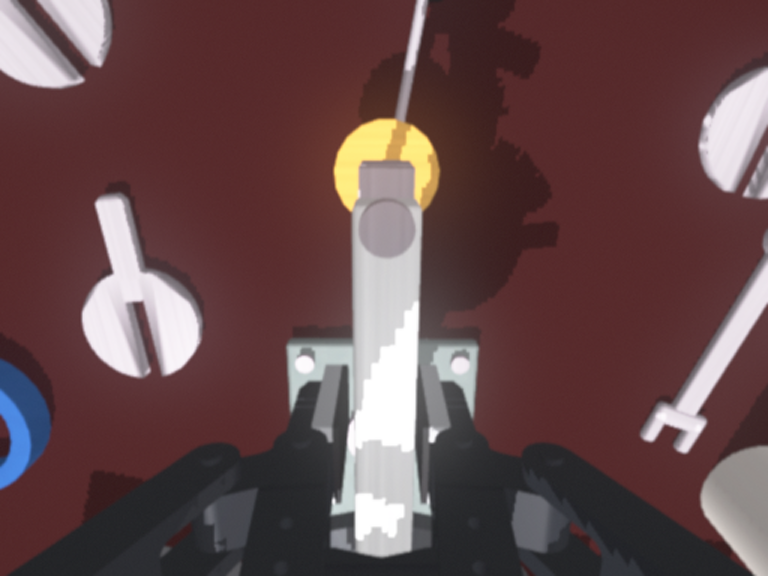

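Emit:
drive_tool(series=[[0,0,3,0,0,0,50],[0,0,3,0,0,0,50],[0,-40,3,0,0,0,50],[0,-80,3,0,0,0,50],[0,-130,3,0,0,0,50]])

```text
clock: 9.3
tcp_pos: [0.5672, -0.015, 0.3145]
orientation: [-1.573, -0.044, 0.04]
contact_force: [1.4, 0.3, -1.1]
grip_width: 0.0499
```

```bash
python3 - <<'E'
from h import *
print(arc(182.6,.055,.32))
go(arc(182.6,.055,.33),182.6+68.75-90)
c=cam("top"); save("g_t",c[0],(200,50,400,220),4)
w=cam("wrist"); save("g_w",w[0],None,1.5)
E
```

```text
(np.float64(0.6370566186615106), np.float64(-0.011994964347108943), 0.32)
clock 9.3 tcp [ 0.5672 -0.015   0.3145] jaw 93.1 q7 1.59
SHIFT [ 70.  -15.3  -0.8] TURN [  0.2 -68.3   0. ] F [ 1.4  0.3 -1.1] grip 49.9
```

View pics/g_w.png

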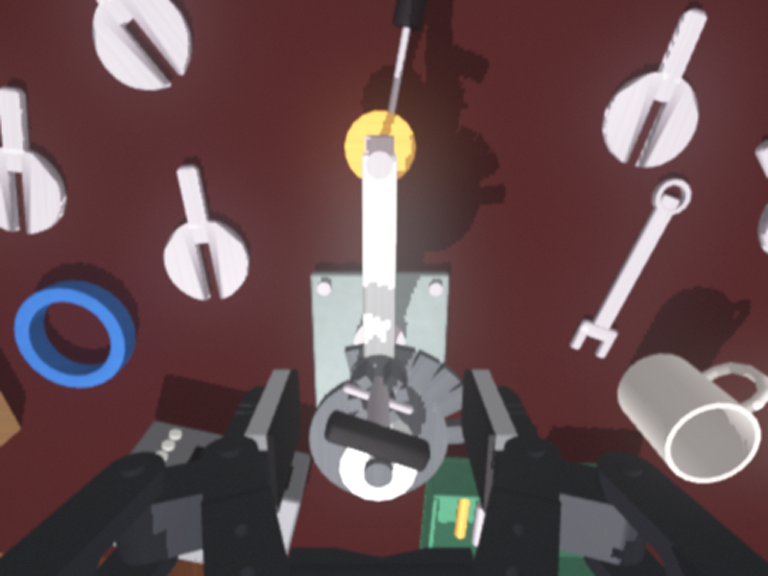

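Emit:
drive_tool(series=[[14,-15,0,0,-8.5,0,50],[28,-15,0,0,-17,0,50],[42,-15,0,0,-25.5,0,50],[56,-15,-1,0,-34,0,50],[70,-15,-1,0,-42.5,0,50]])

```text
clock: 9.9
tcp_pos: [0.6424, -0.013, 0.3385]
orientation: [-1.488, -0.64, 0.612]
contact_force: [0.3, 0.3, -0.6]
grip_width: 0.0501
```

Emit:
drive_tool(series=[[0,0,0,0,-8.5,0,50],[0,0,0,0,-17,0,50],[0,0,0,0,-26,0,50],[0,0,0,0,-26,0,50]])

```text
clock: 10.3
tcp_pos: [0.6427, -0.0136, 0.3389]
orientation: [-1.356, -0.987, 0.962]
contact_force: [0.6, 0.1, 0.2]
grip_width: 0.05
```

```bash
python3 - <<'E'
from h import *
go(arc(182.6,.055,.246),182.6+68.75-90)
s=cam("scene"); save("g_s",s[0],(150,130,350,280),4)
w=cam("wrist"); save("g_w2",w[0],None,1.5)
E
```

```text
clock 10.3 tcp [ 0.6427 -0.0136  0.3389] jaw 161.8 q7 2.75
SHIFT [-0.7 92.8  7.7] TURN [1.1 0.5 0.3] F [0.6 0.1 0.2] grip 50.0
```

View pics/g_w2.png

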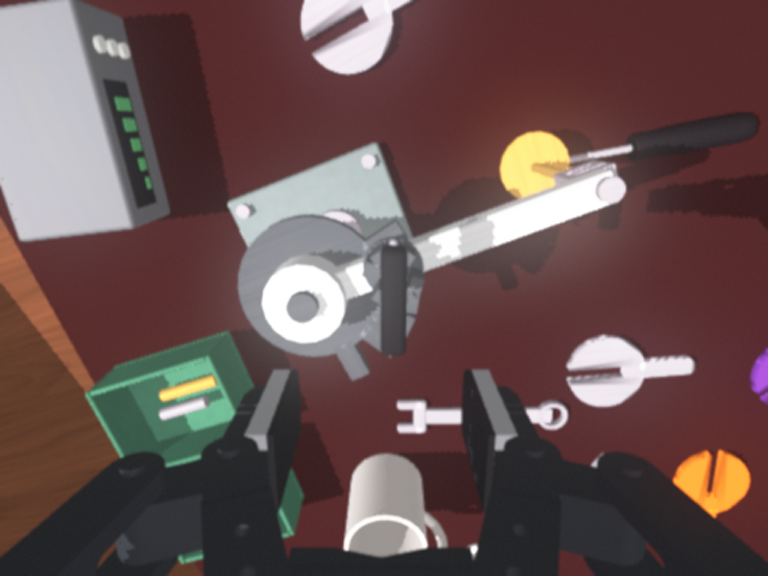

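Emit:
drive_tool(series=[[-1,30,6,1,0,0,50],[-1,65,7,1,0,0,50],[-1,92,7,1,0,0,45],[-1,92,7,1,0,0,25],[-1,92,7,1,0,0,25]])

```text
clock: 10.9
tcp_pos: [0.6377, -0.0124, 0.2473]
orientation: [-1.344, -0.972, 0.963]
contact_force: [0.7, 0.8, 0.3]
grip_width: 0.0253
```

```bash
python3 - <<'E'
from h import *
go(arc(182.6,.055,.246),182.6+68.75-90)
w=cam("wrist"); save("g_w3",w[0],None,1.5)
E
```

```text
clock 10.9 tcp [ 0.6377 -0.0124  0.2473] jaw 161.5 q7 2.75
SHIFT [0.2 1.3 0.7] TURN [0.1 0.1 0.3] F [0.7 0.8 0.3] grip 25.3
```

View pics/g_w3.png

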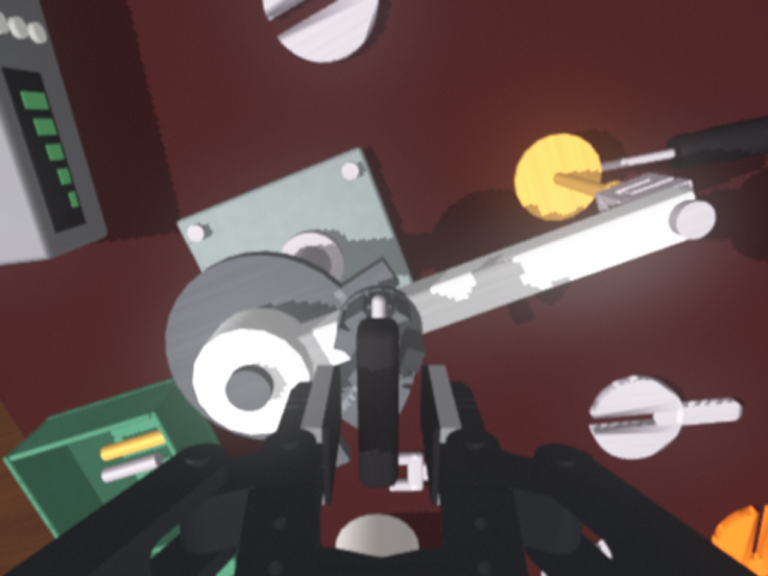

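Emit:
drive_tool(series=[[0,0,0,0,0,0,5],[0,0,0,0,0,0,5],[0,0,0,0,0,0,5],[0,-4,0,0,0,0,5],[0,-8,0,0,0,0,5]], squeeze=80)

```text
clock: 11.45
tcp_pos: [0.6386, -0.0122, 0.2559]
orientation: [-1.345, -0.974, 0.962]
contact_force: [3.9, 0.5, -8.7]
grip_width: 0.0108
```

Emit:
drive_tool(series=[[0,0,0,0,0,0,5],[0,0,0,0,0,0,5]])

```text
clock: 11.65
tcp_pos: [0.6386, -0.0122, 0.2553]
orientation: [-1.345, -0.974, 0.962]
contact_force: [2.1, 0.9, -9.2]
grip_width: 0.0093
```

Emit:
drive_tool(series=[[0,0,0,0,8,0,5],[0,0,0,0,16,0,5],[0,0,0,0,24,0,5],[0,0,0,0,32,0,5],[0,0,0,0,36,0,5]])

```text
clock: 12.15
tcp_pos: [0.639, -0.0126, 0.255]
orientation: [-1.516, -0.487, 0.475]
contact_force: [3.8, -1.3, -7.4]
grip_width: 0.0096
```

```bash
python3 - <<'E'
from h import *
go(arc(182.6,.055,.255),92.6)
E
```

```text
clock 12.2 tcp [ 0.639  -0.0126  0.255 ] jaw 125.2 q7 2.16
SHIFT [-1.2 -0.1  1.7] TURN [-0.1 32.6  0.4] F [ 3.8 -1.3 -7.4] grip 9.6
```

Emit:
drive_tool(series=[[0,0,0,0,8,0,5],[0,0,0,0,16,0,5],[0,0,1,0,24,0,5],[0,0,1,0,32.5,0,5],[0,0,1,0,32.5,0,5]])

```text
clock: 12.65
tcp_pos: [0.6389, -0.0125, 0.2547]
orientation: [-1.569, -0.042, 0.03]
contact_force: [4.6, -2.3, -9.0]
grip_width: 0.0093
```

```bash
python3 - <<'E'
from h import *
go(arc(182.6,.055,.23),92.6)
w=cam("wrist"); save("g_w4",w[0],None,1.5)
E
```

```text
clock 12.7 tcp [ 0.6389 -0.0125  0.2547] jaw 92.6 q7 1.64
SHIFT [-2.1 24.7  0.6] TURN [-0.1  0.   0.4] F [ 4.6 -2.3 -9. ] grip 9.3
```

View pics/g_w4.png

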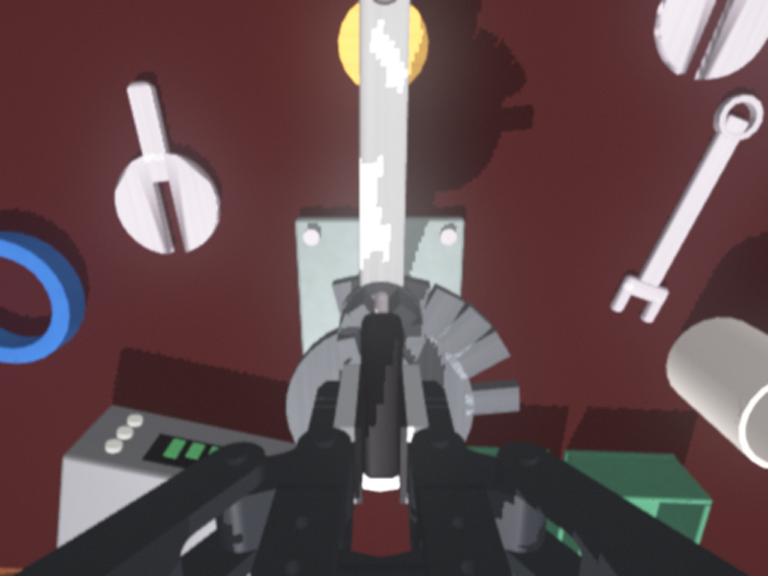

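Emit:
drive_tool(series=[[-1,6,0,0,0,0,5],[-1,12,0,0,0,0,5],[-1,18,0,0,0,0,5],[-1,24,0,0,0,0,5],[-1,24,0,0,0,0,5]])

```text
clock: 13.2
tcp_pos: [0.6395, -0.0127, 0.2345]
orientation: [-1.568, -0.05, 0.032]
contact_force: [-2.2, -0.3, 14.8]
grip_width: 0.0094
```

Emit:
drive_tool(series=[[0,0,0,0,0,0,5],[0,0,-2,0,0,0,5],[0,0,-4,0,0,0,5],[0,1,-4,0,0,0,5]])

```text
clock: 13.6
tcp_pos: [0.6397, -0.014, 0.2346]
orientation: [-1.564, -0.052, 0.034]
contact_force: [-3.9, 6.7, 12.1]
grip_width: 0.0096
```

Emit:
drive_tool(series=[[0,-4,0,0,0,0,5],[0,-4,-3,0,0,0,5],[0,-4,-5,0,0,0,5],[0,-4,-5,0,0,0,5]])

```text
clock: 14.0
tcp_pos: [0.6393, -0.0144, 0.2374]
orientation: [-1.559, -0.054, 0.039]
contact_force: [0.6, 9.7, -5.6]
grip_width: 0.0094
```

Emit:
drive_tool(series=[[0,0,0,0,0,0,5],[0,5,-1,0,0,0,5],[0,8,-1,0,0,0,5],[0,8,-1,0,0,0,5]])

```text
clock: 14.4
tcp_pos: [0.6402, -0.0141, 0.2344]
orientation: [-1.555, -0.057, 0.037]
contact_force: [-10.8, 6.3, 26.6]
grip_width: 0.0092
```

Emit:
drive_tool(series=[[0,-3,0,0,0,0,5],[0,-3,0,0,0,0,30],[0,-3,0,0,0,0,50],[0,-40,0,0,0,0,50],[0,-80,0,0,0,0,50]])

```text
clock: 14.9
tcp_pos: [0.6383, -0.0165, 0.3133]
orientation: [-1.557, -0.052, 0.039]
contact_force: [-0.2, 0.3, -0.1]
grip_width: 0.0497
```

```bash
python3 - <<'E'
from h import *
s=cam("scene"); save("i_s",s[0],(150,130,350,280),4)
t=cam("top"); save("i_t",t[0],(240,90,340,190),6)
w=cam("wrist"); save("i_w",w[0],None,1.5)
go(arc(182.6,.055,.23),92.6)
E
```

```text
clock 15.1 tcp [ 0.641  -0.0168  0.3173] jaw 93.3 q7 1.65
SHIFT [-5.4 87.3  3.8] TURN [-0.8  0.7  1.1] F [-0.6 -0.5 -0.6] grip 50.1
```

View pics/i_s.png

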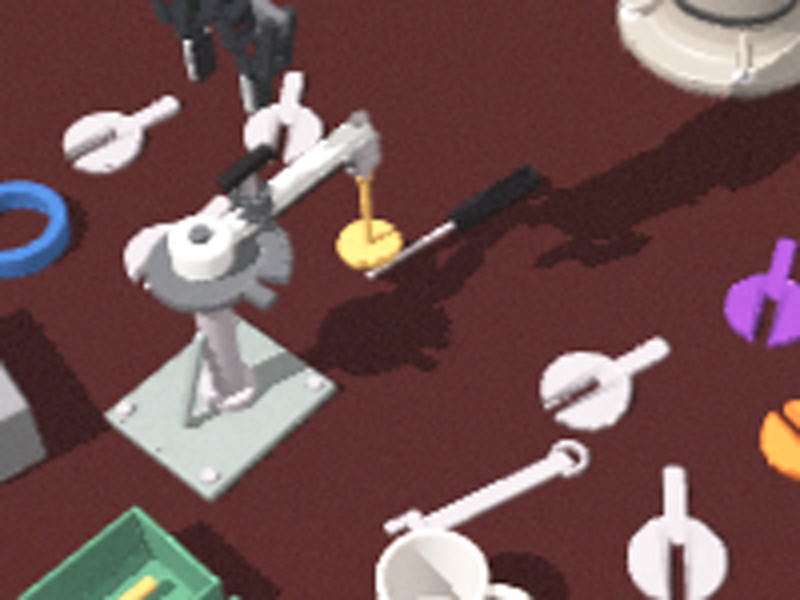

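View pics/i_w.png

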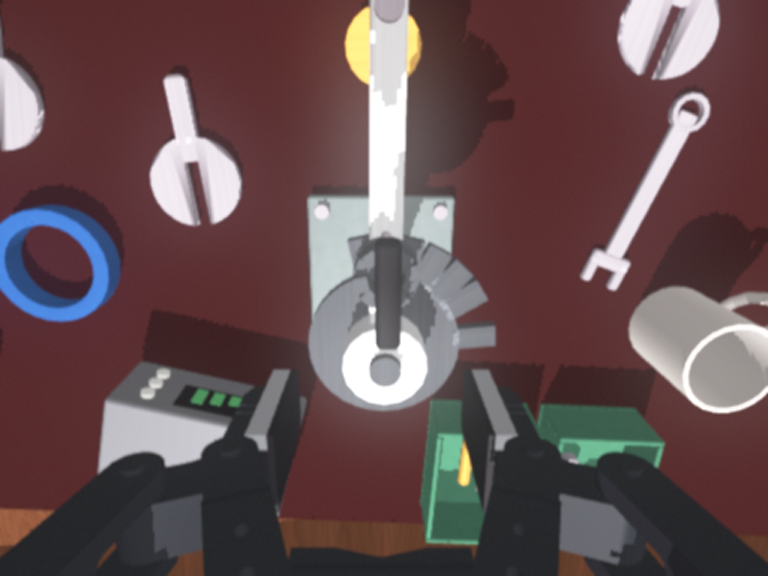

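View pics/i_t.png

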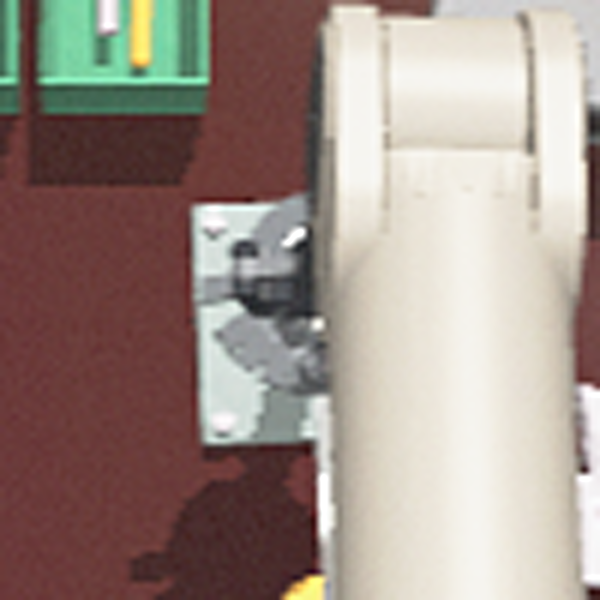

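```bash
python3 - <<'E'
from h import *
s=cam("scene"); w=cam("wrist")
for th in (180.6,182.6):
  for l in (0,.006,.01):
    x=arc(th,.055,.240+l)
    a=arc(th,.055+.026,.240+l);b=arc(th,.055-.026,.240+l)
    f=lambda p:((proj(s,p)-[149.6,129.6])*4).round(1)
    print(th,l,f(x),f(a),f(b),(proj(w,a)*1.5).round(1),(proj(w,b)*1.5).round(1))
  print("tip",(proj(w,arc(th,.185,.197))*1.5).round(1))
save("j_s",s[0],(190,145,260,200),10)
E
```

```text
180.6 0 [249.8 168. ] [274.6 150.4] [224.6 186. ] [394.6 246.5] [388.3 354.8]
180.6 0.006 [249.  162.5] [273.8 144.9] [223.6 180.5] [395.2 249.9] [388.7 360.6]
180.6 0.01 [248.4 158.8] [273.3 141.1] [223.  176.8] [395.6 252.2] [389.  364.6]
tip [403.8  -1.5]
182.6 0 [248.1 166.9] [272.1 148.8] [223.7 185.4] [388.1 246.4] [386.2 354.8]
182.6 0.006 [247.3 161.3] [271.3 143.2] [222.7 179.8] [388.5 249.7] [386.5 360.6]
182.6 0.01 [246.7 157.6] [270.8 139.5] [222.1 176.1] [388.8 252.1] [386.7 364.6]
tip [389.5  -2. ]
```

View pics/j_s.png

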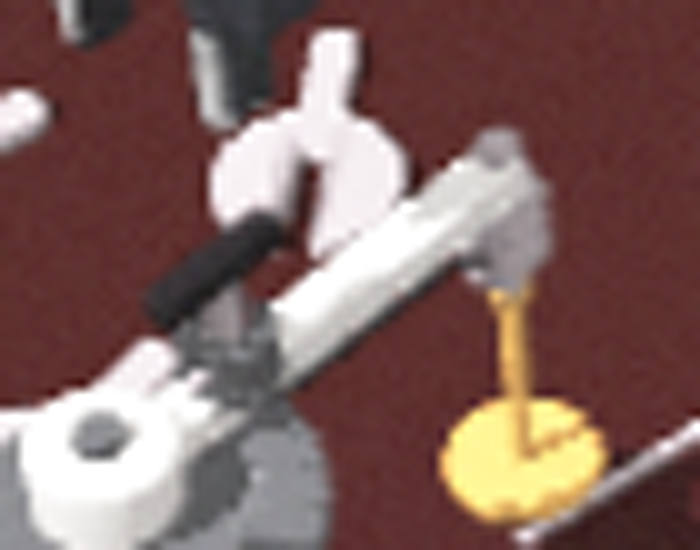

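```bash
cat >> h.py <<'E'
def findm(c,area_min=200,z=0.010):
    """white slotted masses: list of (origin xy, tab angle deg, tip dist from disc centre mm)"""
    im=c[0]; hsv=cv2.cvtColor(im,cv2.COLOR_BGR2HSV)
    m=((hsv[...,1]<75)&(hsv[...,2]>120)).astype(np.uint8)
    n,l,st,ce=cv2.connectedComponentsWithStats(m)
    out=[]
    for i in range(1,n):
        if st[i,4]<area_min: continue
        x,y,w,h=st[i,:4]
        if x<=0 or y<=0 or x+w>=512 or y+h>=384: continue
        cs,_=cv2.findContours((l==i).astype(np.uint8),cv2.RETR_EXTERNAL,cv2.CHAIN_APPROX_NONE)
        k=max(cs,key=cv2.contourArea)[:,0,:].astype(float)
        P=np.array([plane(c,q,z)[:2] for q in k])
        # metric raster 0.5mm
        o=P.min(0)-.01; g=np.round((P-o)/.0005).astype(np.int32); S=g.max(0)+40
        if S.max()>600: continue
        M=np.zeros((S[1],S[0]),np.uint8); cv2.fillPoly(M,[g],1)
        hull=cv2.convexHull(g)
        M2=cv2.morphologyEx(cv2.copyMakeBorder(M,60,60,60,60,cv2.BORDER_CONSTANT),cv2.MORPH_CLOSE,cv2.getStructuringElement(cv2.MORPH_ELLIPSE,(41,41)))
        op=cv2.morphologyEx(M2,cv2.MORPH_OPEN,cv2.getStructuringElement(cv2.MORPH_ELLIPSE,(53,53)))
        if op.sum()==0: continue
        cc,_=cv2.findContours(op,cv2.RETR_EXTERNAL,cv2.CHAIN_APPROX_NONE)
        (cx,cy),rad=cv2.minEnclosingCircle(max(cc,key=cv2.contourArea))
        tm=M.copy(); yy,xx=np.nonzero(M2)
        d=np.hypot(xx-cx,yy-cy); sel=d>rad+8
        ctr=np.array([cx-60,cy-60])*.0005+o
        if sel.sum()<100: continue
        v=np.array([xx[sel].mean()-cx,yy[sel].mean()-cy]); v/=np.linalg.norm(v)
        tip=((xx-cx)*v[0]+(yy-cy)*v[1]).max()*.5
        out.append((ctr+.013*v,np.degrees(np.arctan2(v[1],v[0])),round(tip,1),round(rad*.5,1)))
    return out
E
python3 - <<'E'
from h import *
for n in ("top","scene","wrist"):
  print(n)
  for o in findm(cam(n)):
    if 34<o[3]<44 and 78<o[2]<95: print(o[0].round(4),round(o[1],1),o[2:])
E
```

```text
top
[ 0.552  -0.3347] 174.7 (np.float64(81.2), 41.6)
[0.5455 0.3617] -139.3 (np.float64(82.4), 42.3)
[0.4643 0.2155] 168.0 (np.float64(82.7), 41.1)
scene
[0.5508 0.3606] -141.6 (np.float64(85.3), 43.4)
wrist
[ 0.608  -0.1776] -172.5 (np.float64(82.6), 42.7)
```

```bash
python3 - <<'E'
from h import *
go((.5475,-.186,.20),97.5)
E
```

```text
clock 15.3 tcp [ 0.6385 -0.0156  0.3127] jaw 93.4 q7 1.65
SHIFT [-102.1  109.3 -166.3] TURN [-0.8 -4.1  0.6] F [0.6 0.1 0.5] grip 49.7
```

Emit:
drive_tool(series=[[-20,0,-42,0,0,0,50],[-45,0,-80,0,0,0,50],[-70,20,-120,0,-4,0,50],[-100,50,-150,0,-4,0,50],[-102,90,-166,0,-4,0,50]])

```text
clock: 15.8
tcp_pos: [0.5448, -0.1903, 0.2196]
orientation: [-1.556, -0.106, 0.087]
contact_force: [1.0, -0.0, -0.2]
grip_width: 0.0502
```

```bash
python3 - <<'E'
from h import *
w=cam("wrist"); t=cam("top"); s=cam("scene")
save("k_w",w[0],None,1.5);save("k_t",t[0],(200,50,400,220),4);save("k_s",s[0],(150,130,350,280),4)
for c in (w,t):
  for o in findm(c):
    if 34<o[3]<44 and 78<o[2]<95: print(o[0].round(4),round(o[1],1),o[2:])
go((.5475,-.186,.20),97.5)
E
```

```text
[ 0.5523 -0.337 ] 173.9 (np.float64(82.8), 42.4)
[ 0.608  -0.1779] -171.7 (np.float64(83.6), 42.5)
[0.5455 0.3617] -139.3 (np.float64(82.4), 42.3)
[0.4643 0.2155] 168.0 (np.float64(82.7), 41.1)
clock 15.9 tcp [ 0.5448 -0.1865  0.2165] jaw 97.2 q7 2.05
SHIFT [ 2.7 16.5 -0.1] TURN [-0.9 -0.3  0.3] F [ 0.8 -0.3  1.2] grip 50.2
```

View pics/k_w.png

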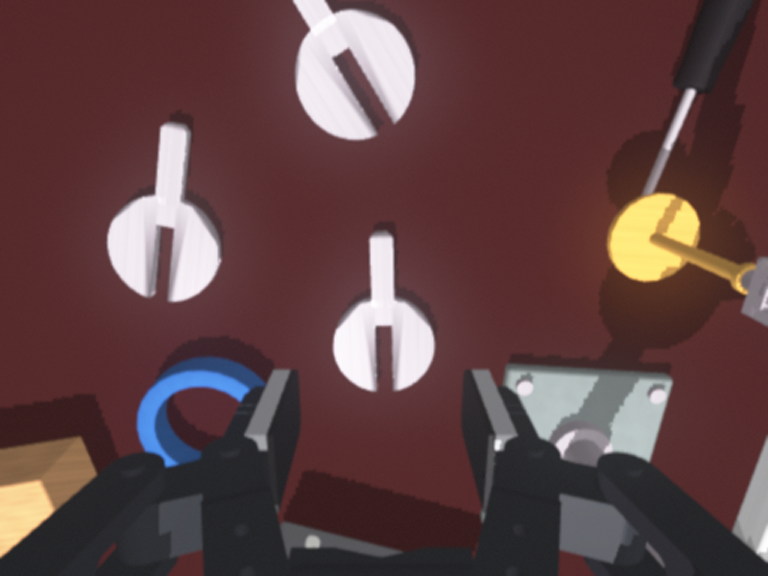

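View pics/k_t.png

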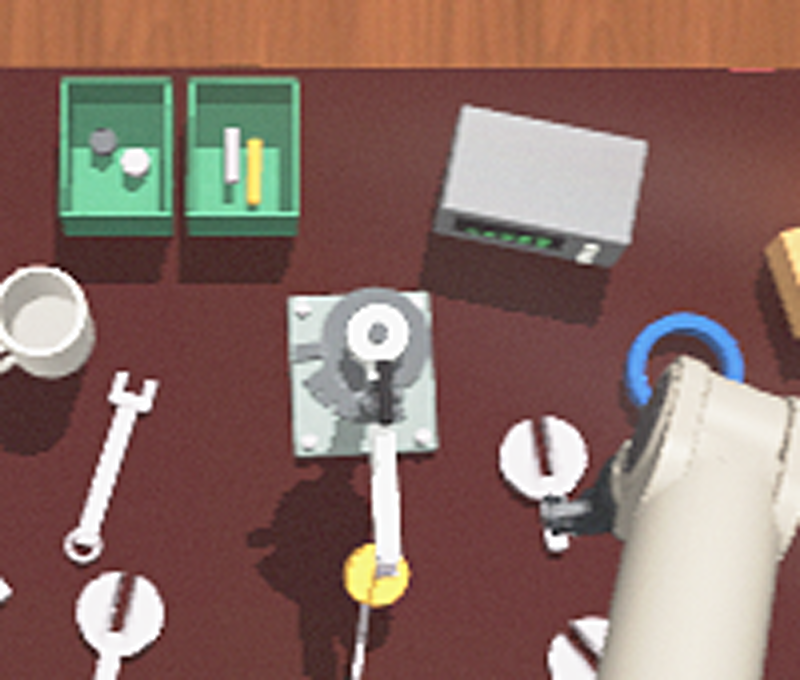

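View pics/k_s.png

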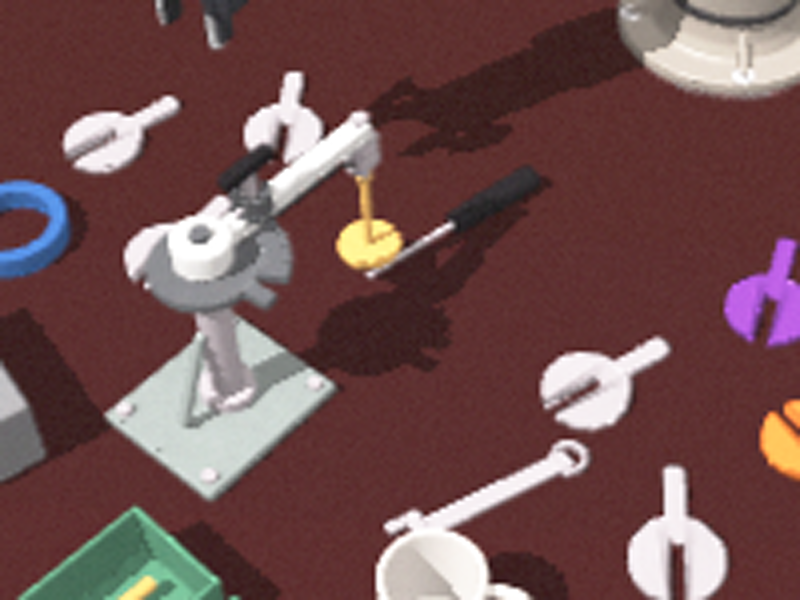

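```bash
python3 - <<'E'
from h import *
c=cam("top"); s=cam("scene")
T=lambda x,y:(200+x/4-.4,50+y/4-.4)
S=lambda x,y:(150+x/4-.4,130+y/4-.4)
for n,a,b in [("hub",(378,333),(203,237)),("foot",(377,575),(371,243)),("handlemid",(384,392),(247,167))]:
    p,e=tri(c,T(*a),s,S(*b)); print(n,p.round(4),round(e,4))
for n,cc in (("top",c),("scene",s)):
    hsv=cv2.cvtColor(cc[0],cv2.COLOR_BGR2HSV); m=((hsv[...,0]>18)&(hsv[...,0]<32)&(hsv[...,1]>110)&(hsv[...,2]>150)).astype(np.uint8)
    k,l,st,ce=cv2.connectedComponentsWithStats(m)
    for i in range(1,k):
        if st[i,4]>80: print(n,st[i],ce[i],plane(cc,ce[i],.05))
print(arc(182.6,.18))
E
```

```text
hub [ 0.6917 -0.0085  0.2067] 0.0005
foot [ 0.5117 -0.0183  0.0476] 0.0006
handlemid [ 0.6373 -0.0115  0.2402] 0.002
top [287 186  15  15 135] [293.02222222 194.3037037 ] [ 0.5078619  -0.01496494  0.05      ]
top [160 216  34  21 326] [178.92638037 225.47546012] [0.39654039 0.38599796 0.05      ]
top [117 224  24  31 337] [128.19287834 240.74777448] [0.34257441 0.56251264 0.05      ]
scene [341 231  29  27 243] [354.98353909 242.77366255] [0.43004561 0.40816855 0.05      ]
scene [401 251   8  17  87] [404.5862069  258.16091954] [0.37461251 0.55283106 0.05      ]
scene [410 252  14  31 166] [416.30722892 266.25903614] [0.37621343 0.59357516 0.05      ]
(np.float64(0.5121852974376713), np.float64(-0.01766533786326563), 0.18)
```

```bash
python3 - <<'E'
from h import *
go((.5476,-.1865,.003),98)
E
```

```text
clock 16.1 tcp [ 0.5484 -0.185   0.2198] jaw 97.5 q7 2.05
SHIFT [ -3.6 216.8  -4.4] TURN [-0.8 -0.5  0.7] F [ 0.1 -0.2 -0. ] grip 49.9
```

Emit:
drive_tool(series=[[-1,45,-1,-1,0,0,50],[-1,90,-1,-1,0,0,45],[-1,135,-1,-1,0,0,45],[-1,180,-1,-1,0,0,45],[-1,200,-1,-1,0,0,45]])

```text
clock: 16.55
tcp_pos: [0.55, -0.1805, 0.0175]
orientation: [-1.569, -0.113, 0.096]
contact_force: [1.1, -0.4, 0.0]
grip_width: 0.0449
```

```bash
python3 - <<'E'
from h import *
go((.5476,-.1865,.003),98)
w=cam("wrist"); save("l_w",w[0],None,1.5)
go((.5476,-.1865,.003),98)
E
```

```text
clock 16.6 tcp [ 0.55   -0.1805  0.0175] jaw 97.6 q7 2.12
SHIFT [-3.4 14.5 -5.6] TURN [ 0.1 -0.4  0.6] F [ 1.1 -0.4  0. ] grip 44.9
clock 16.6 tcp [ 0.549  -0.1802  0.0158] jaw 97.6 q7 2.12
SHIFT [-2.4 12.8 -6.1] TURN [ 0.1 -0.4  0.5] F [-0.9  0.3 -1.2] grip 44.9
```

View pics/l_w.png

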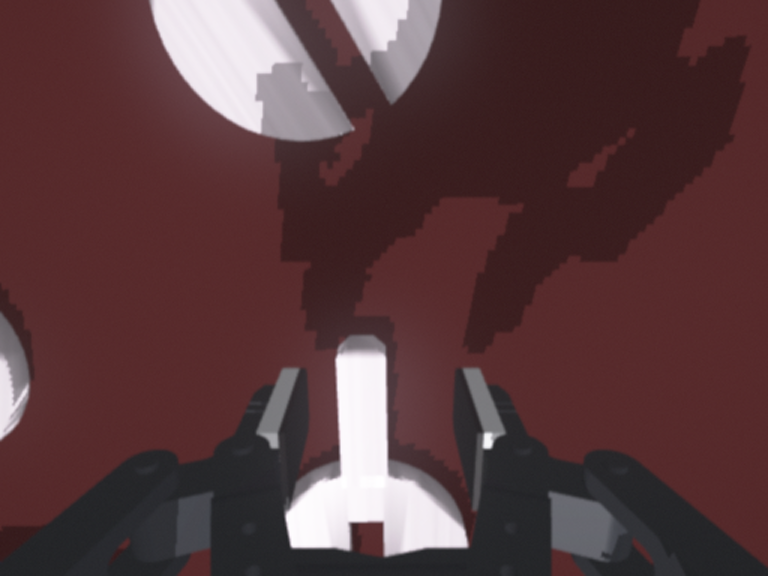

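Emit:
drive_tool(series=[[-3,6,-6,0,0,0,45],[-3,12,-6,0,0,0,30],[-3,13,-6,0,0,0,10],[-3,13,-6,0,0,0,10],[-3,13,-6,0,0,0,10]], squeeze=110)

```text
clock: 17.1
tcp_pos: [0.5481, -0.1867, 0.0041]
orientation: [-1.569, -0.113, 0.097]
contact_force: [0.6, 0.5, 4.4]
grip_width: 0.0118
```

```bash
python3 - <<'E'
from h import *
go((.5476,-.1865,.003),98)
E
```

```text
clock 17.1 tcp [ 0.5481 -0.1867  0.0041] jaw 97.7 q7 2.14
SHIFT [-0.5  1.1  0.2] TURN [ 0.1 -0.3  0.6] F [0.6 0.5 4.4] grip 11.8
```

Emit:
drive_tool(series=[[0,0,0,0,0,0,10],[0,-5,0,0,0,0,10],[0,-30,0,0,0,0,10],[0,-60,0,0,0,0,10],[0,-60,0,0,0,0,10]])

```text
clock: 17.6
tcp_pos: [0.5497, -0.1876, 0.0677]
orientation: [-1.571, -0.117, 0.092]
contact_force: [0.9, -0.2, -3.1]
grip_width: 0.0121
```

```bash
python3 - <<'E'
from h import *
go((.5476,-.1865,.003),98)
w=cam("wrist"); save("m_w",w[0],None,1.5)
s=cam("scene"); save("m_s",s[0],(150,80,350,230),4)
E
```

```text
clock 17.6 tcp [ 0.5497 -0.1876  0.0677] jaw 97.6 q7 2.11
SHIFT [-3.  64.6  1.6] TURN [ 0.2 -0.4  0.9] F [ 0.9 -0.2 -3.1] grip 12.1
```

View pics/m_w.png

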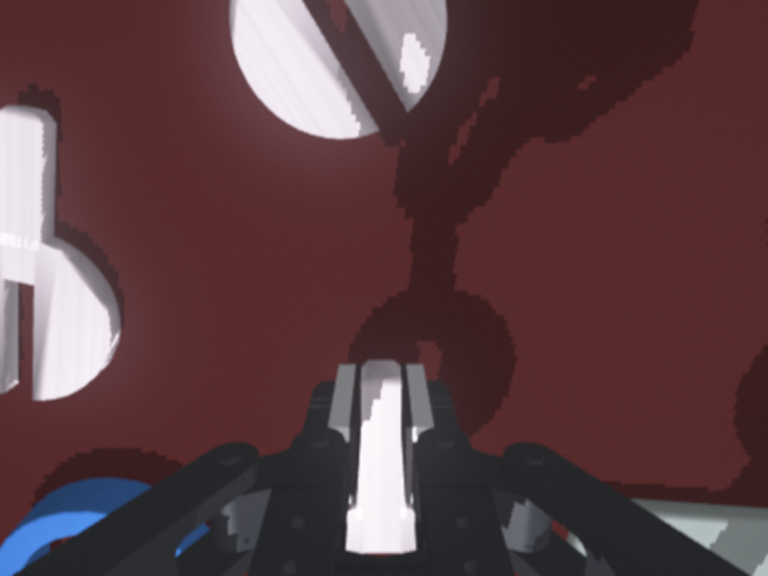

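View pics/m_s.png

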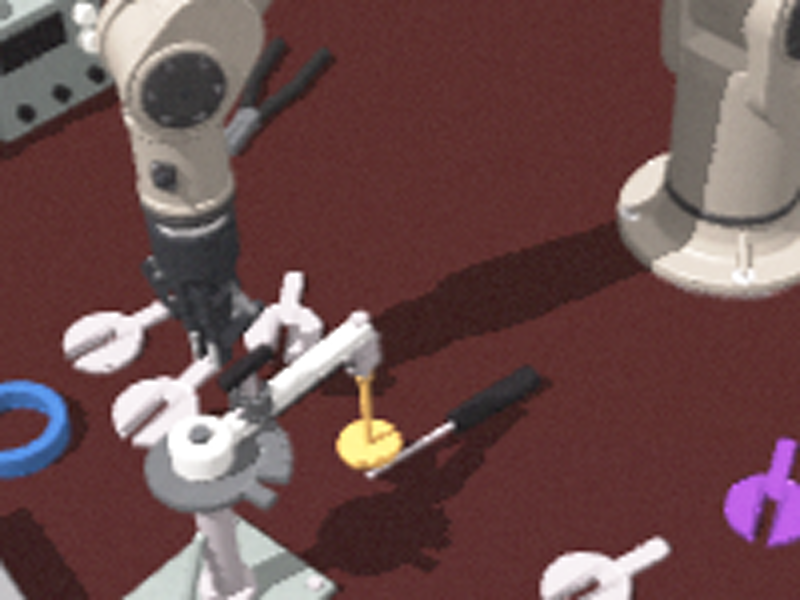

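```bash
cat >> h.py <<'E'
P=np.array([.512,-.018])
def tgt(tau,d,z,g=.061):
    t=np.radians(tau); return (*(P+(g+d)*np.array([np.cos(t),np.sin(t)])),z)
E
python3 - <<'E'
from h import *
path([(tgt(232.6,.10,.09),120),(tgt(232.6,.060,.08),142.6)])
E
```

```text
[-126, -27, 58] [0.2, -22.3, 0.6]
[-98, -17, 86] [0.3, -44.9, 0.6]
```

Emit:
drive_tool(series=[[-30,-20,12,0,-5,0,10],[-60,-25,24,0,-10,0,10],[-90,-27,36,0,-15,0,10],[-115,-27,48,0,-20,0,10],[-126,-27,58,0,-25,0,10]])

```text
clock: 18.2
tcp_pos: [0.4101, -0.1452, 0.0885]
orientation: [-1.525, -0.453, 0.444]
contact_force: [-0.5, 0.2, -3.1]
grip_width: 0.0122
```

```bash
python3 - <<'E'
from h import *
path([(tgt(232.6,.080,.08),142.6),(tgt(232.6,.060,.08),142.6)])
s=cam("scene"); save("n_s",s[0],(190,110,310,210),6)
print(r.get_obs()["grip_width"],r.get_obs()["joints"])
E
```

```text
[22, 9, 4] [0.2, -19.8, 0.3]
[41, 9, 11] [0.2, -19.8, 0.3]
0.011966727036010143 [ 0.06178573  0.30107037  0.15554117  2.24817678 -0.08655725  0.59393892
  2.43116474]
```

View pics/n_s.png

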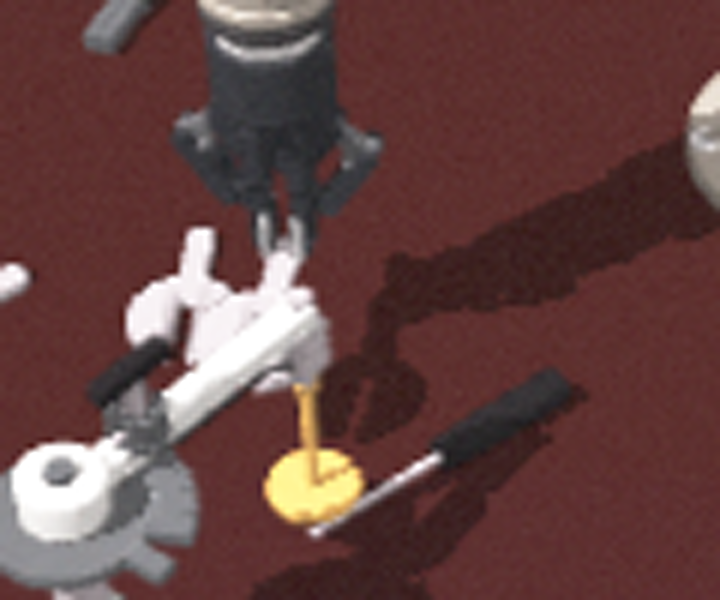

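Emit:
drive_tool(series=[[10,3,2,0,-7,0,10],[20,6,4,0,-14,0,10],[32,9,8,0,-20,0,10],[38,9,10,0,-20,0,10],[38,9,10,0,-20,0,10]])

```text
clock: 18.75
tcp_pos: [0.4352, -0.1139, 0.0787]
orientation: [-1.447, -0.725, 0.719]
contact_force: [0.1, -0.0, -3.5]
grip_width: 0.0121
```

```bash
python3 - <<'E'
from h import *
path([(tgt(232.6,.060,.066),142.6),(tgt(232.6,.0,.066),142.6)])
s=cam("scene"); save("n_s2",s[0],(190,110,310,210),6)
t=cam("top"); save("n_t2",t[0],(260,150,360,235),7)
w=cam("wrist"); save("n_w2",w[0],None,1.5)
print(r.get_obs()["grip_width"],r.get_obs()["joints"])
E
```

```text
[2, 13, -3] [0.1, 0.4, 0.2]
[62, 13, -3] [0.1, 0.4, 0.2]
0.012098378061870783 [ 0.06766494  0.33907842  0.0629643   2.21300785 -0.04101721  0.58764529
  2.65697583]
```

View pics/n_s2.png

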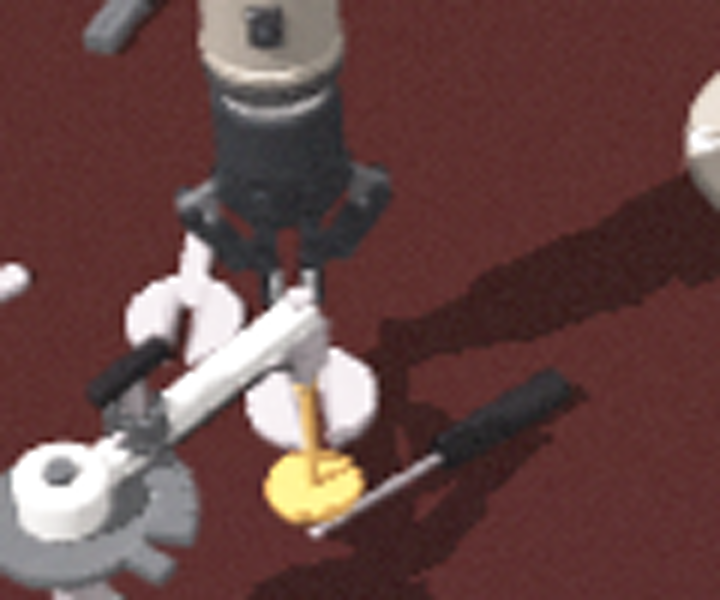

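View pics/n_t2.png

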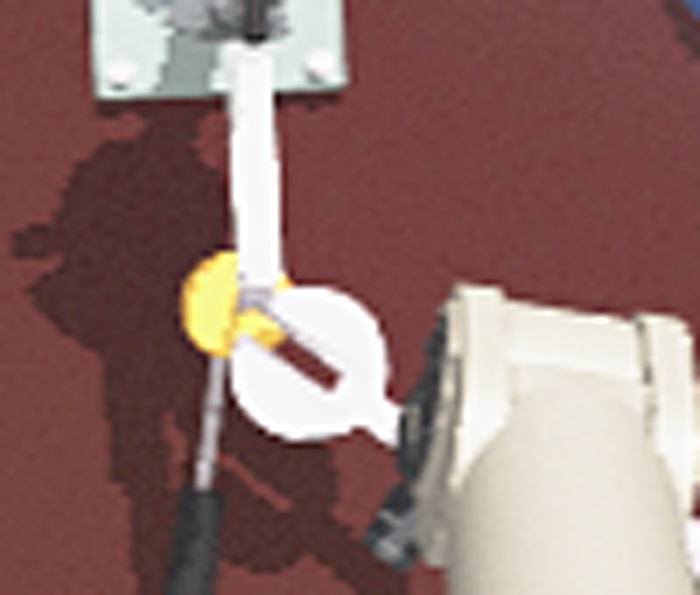

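View pics/n_w2.png

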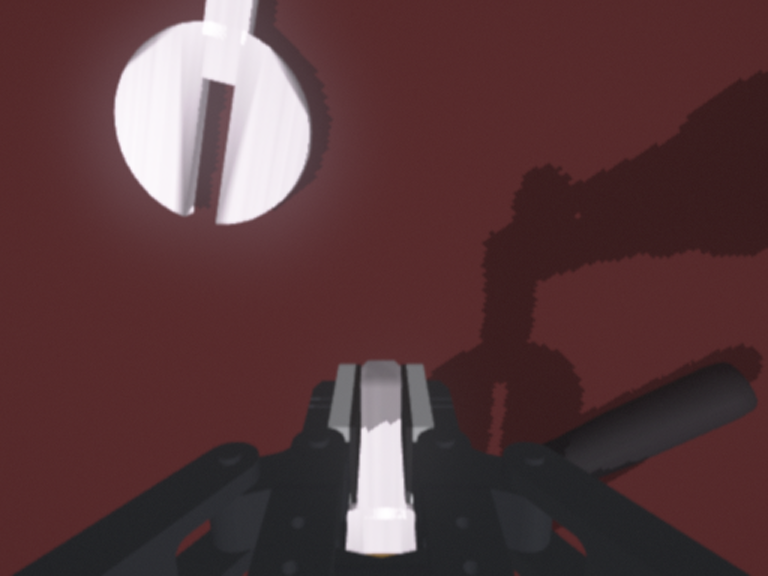

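```bash
python3 - <<'E'
from h import *
t=cam("top")
T=lambda x,y:(260+x/7-.43,150+y/7-.43)
print("foot",plane(t,T(236,303),.05)); print("slot",plane(t,T(333,380),.083),plane(t,T(283,347),.083))
a=plane(t,T(333,380),.083);b=plane(t,T(283,347),.083)
print(np.degrees(np.arctan2(*(b-a)[[1,0]])))
# disc contour
hsv=cv2.cvtColor(t[0],cv2.COLOR_BGR2HSV)
print("disc ctr",plane(t,T(309,363),.083))
p0,R0,o=pose(); X=R0.as_matrix()[:,0]; print("tcp",p0,"pred org",p0+.061*X,"ctr",p0+.074*X)
for z in (.05,.083): print(proj(t,(*P,z)), (proj(t,(*P,z))-[259.57,149.57])*7)
print(X, R0.as_matrix()[:,1])
E
```

```text
foot [ 0.51300785 -0.01591297  0.05      ]
slot [ 0.4716544  -0.06127147  0.083     ] [ 0.48789392 -0.03673844  0.083     ]
56.49761109282107
disc ctr [ 0.48001801 -0.04950741  0.083     ]
tcp [ 0.43451722 -0.1151503   0.07923919] pred org [ 0.47121749 -0.06642604  0.07942896] ctr [ 0.47903886 -0.05604218  0.07946941]
[293.87625621 193.14134889] [240.1437935 304.9994422]
[294.53926163 192.18240404] [244.7848314  298.28682825]
[0.60164382 0.79875843 0.00311098] [ 0.00330143  0.00140803 -0.99999356]
```

```bash
python3 - <<'E'
from h import *
t=cam("top"); im=t[0]
hsv=cv2.cvtColor(im,cv2.COLOR_BGR2HSV)
m=((hsv[...,1]<75)&(hsv[...,2]>120)).astype(np.uint8)
save("o_t",im,(285,180,330,220),16)
cv2.imwrite("pics/o_m.png",cv2.resize(m[180:220,285:330]*255,None,fx=16,fy=16,interpolation=cv2.INTER_NEAREST))
E
```

```text
(no output)
```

View pics/o_t.png

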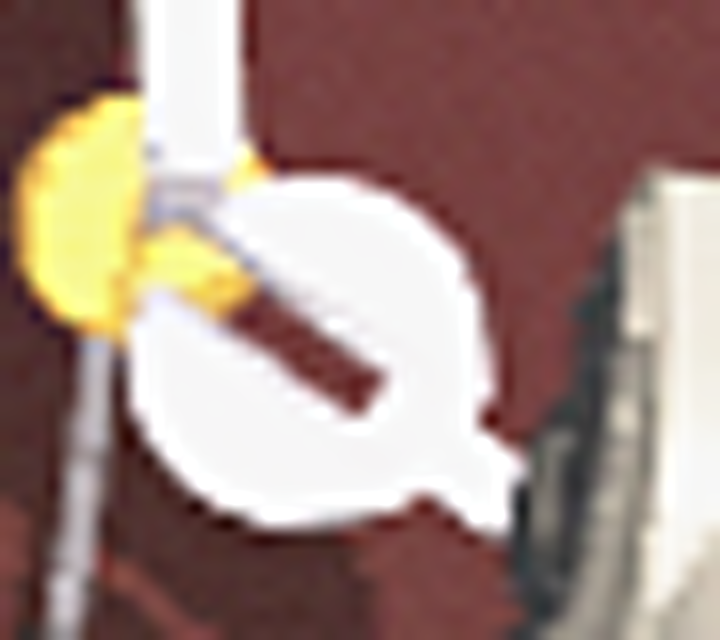

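Emit:
drive_tool(series=[[0,6,-4,0,0,0,10],[0,12,-7,0,0,0,10],[0,12,-7,0,0,0,10],[0,12,-7,0,0,0,10]])

```text
clock: 19.4
tcp_pos: [0.44, -0.1194, 0.067]
orientation: [-1.447, -0.724, 0.719]
contact_force: [-0.3, 0.8, -2.7]
grip_width: 0.0118
```

```bash
python3 - <<'E'
from h import *
path([(tgt(232.6,.060,.066),142.6),(tgt(232.6,.0,.066),142.6)])
t=cam("top");save("o_t2",t[0],(285,180,330,220),16)
s=cam("scene");save("o_s2",s[0],(220,150,265,200),14)
E
```

```text
[3, 1, 4] [0.1, 0.4, 0.2]
[63, 1, 4] [0.1, 0.4, 0.2]
```

View pics/o_t2.png

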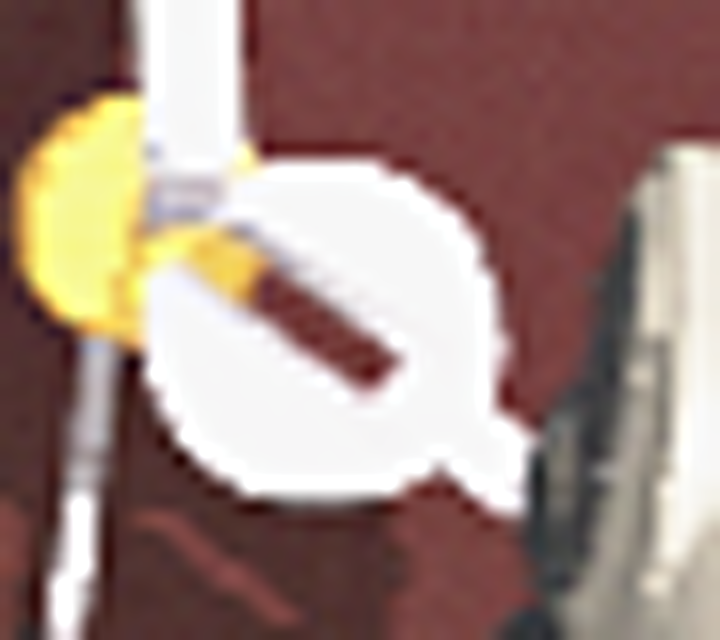

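View pics/o_s2.png

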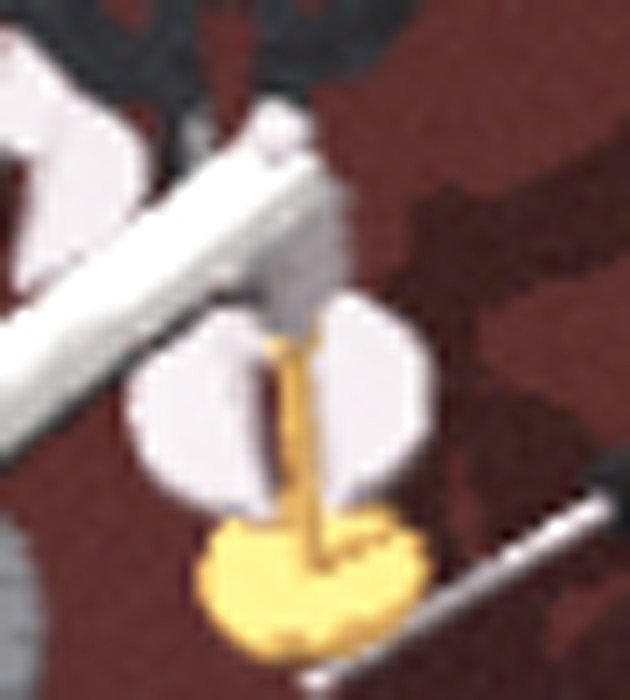

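```bash
python3 - <<'E'
from h import *
t=cam("top")
T=lambda x,y:(285+x/16-.47,180+y/16-.47)
z=.073
c=plane(t,T(325,328),z); e=plane(t,T(385,370),z); v=(c-e); v/=np.linalg.norm(v); org=c-.013*v
f=plane(t,T(149.5,217.5),.05)
p0,R0,o=pose()
print("slotdir",np.degrees(np.arctan2(v[1],v[0])),"org",org,"end->ctr",np.linalg.norm(c-e),"foot",f)
d=f-org; d[2]=0; print("delta tool",R0.inv().apply(d)*1000,"along dir",np.degrees(np.arctan2(d[1],d[0])), R0.inv().apply(v))
E
```

```text
slotdir 54.89588037564142 org [ 0.47825315 -0.0650214   0.073     ] end->ctr 0.015832202794702984 foot [ 0.51206249 -0.01799143  0.05      ]
delta tool [57.9070646   0.18783664  1.27514859] along dir 54.288048517442455 [0.99946264 0.00322094 0.03261979]
```

Emit:
drive_tool(series=[[8,0,0,0,0,0,10],[16,0,0.5,0,0,0,10],[24,0,1,0,0,0,10],[32,0,1,0,0,0,10],[32,0,1,0,0,0,10]])

```text
clock: 20.05
tcp_pos: [0.4598, -0.0916, 0.0676]
orientation: [-1.447, -0.728, 0.72]
contact_force: [0.4, 0.3, -4.3]
grip_width: 0.0119
```

```bash
python3 - <<'E'
from h import *
path([(tgt(232.6,.0,.066),142.6)])
t=cam("top");save("o_t3",t[0],(285,180,330,220),16)
s=cam("scene");save("o_s3",s[0],(220,150,265,200),14)
E
```

```text
[29, 2, 3] [0.1, 0.6, 0.2]
```

View pics/o_t3.png

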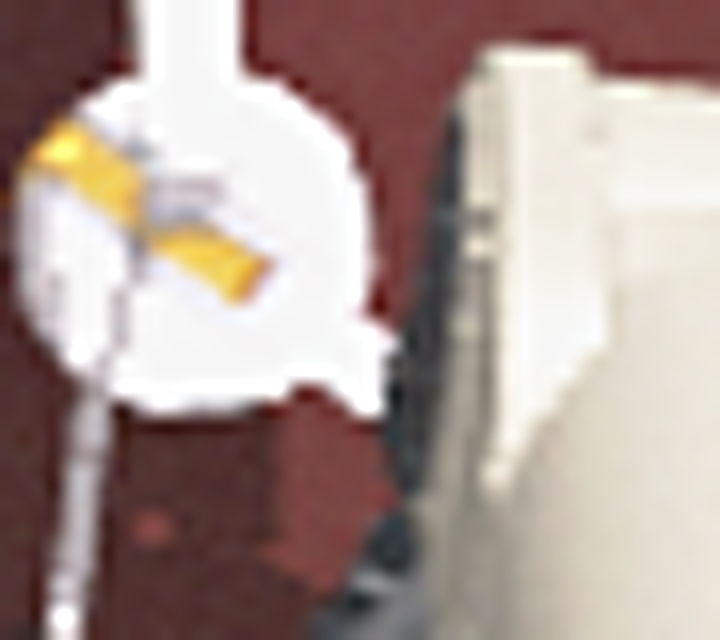

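View pics/o_s3.png

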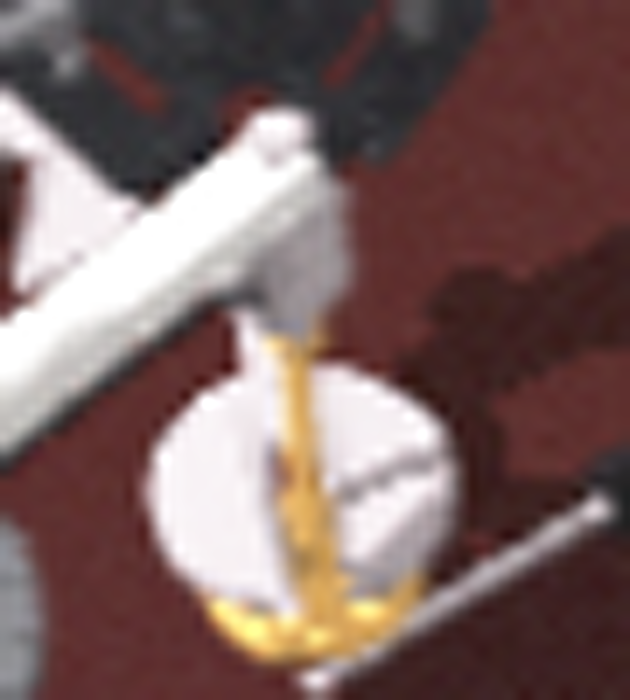

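Emit:
drive_tool(series=[[8,0,0,0,0,0,10],[16,0,0,0,0,0,10],[22,0,0,0,0,0,10],[27,0,0,0,0,0,10],[27,0,0,0,0,0,10]])

```text
clock: 20.65
tcp_pos: [0.4755, -0.0704, 0.0675]
orientation: [-1.447, -0.727, 0.72]
contact_force: [-0.6, -0.2, -3.3]
grip_width: 0.0117
```

```bash
python3 - <<'E'
from h import *
path([(tgt(232.6,.0,.054),142.6)])
print(r.get_obs()["contact_force"])
t=cam("top");save("o_t4",t[0],(285,180,330,220),16)
s=cam("scene");save("o_s4",s[0],(220,150,265,200),14)
w=cam("wrist");save("o_w4",w[0],None,1.5)
E
```

```text
[3, 14, 3] [0.1, 0.5, 0.2]
[-0.62218485 -0.18806748 -3.26682706]
```

View pics/o_t4.png

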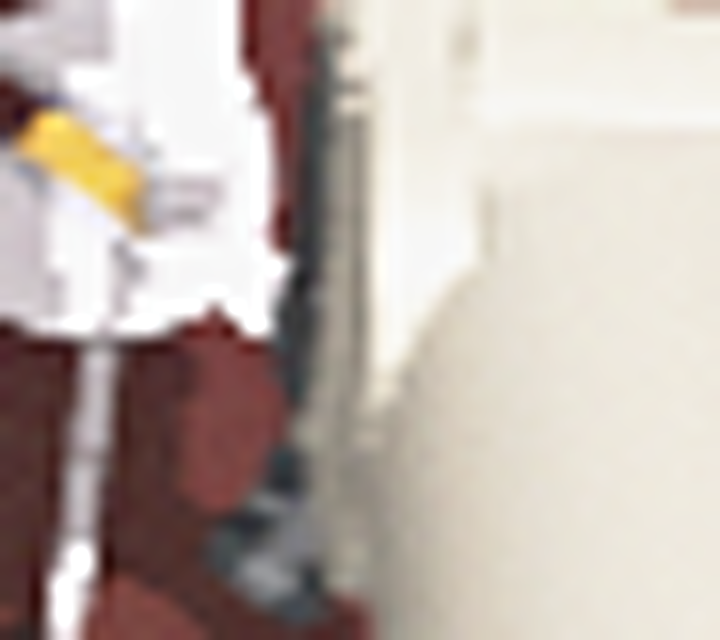

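View pics/o_s4.png

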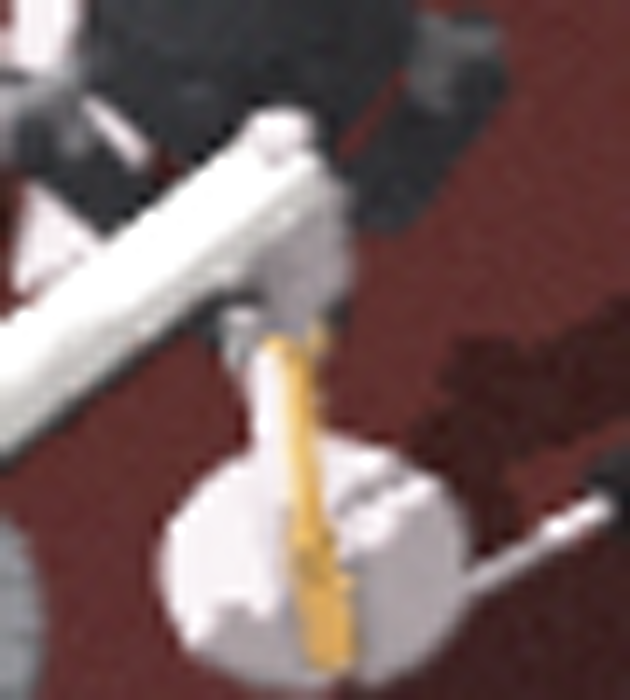

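View pics/o_w4.png

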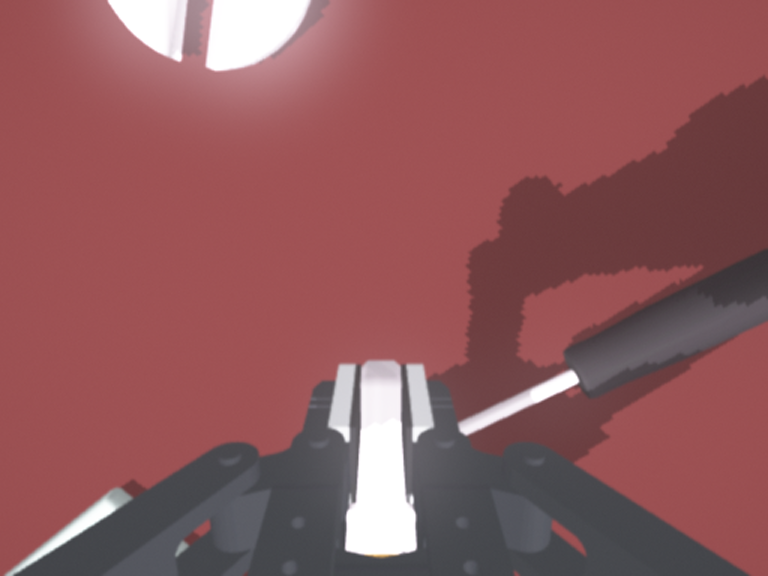

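Emit:
drive_tool(series=[[2,4,1,0,0,0,10],[3,8,1,0,0,0,10],[3,12,1,0,0,0,10],[3,14,1,0,0,0,10],[3,14,1,0,0,0,10]])

```text
clock: 21.3
tcp_pos: [0.4757, -0.0686, 0.0533]
orientation: [-1.447, -0.725, 0.72]
contact_force: [-0.2, -1.1, 0.1]
grip_width: 0.0123
```

```bash
python3 - <<'E'
from h import *
path([(tgt(232.6,.0,.054),142.6)])
print(r.get_obs()["contact_force"])
t=cam("top");save("o_t5",t[0],(265,170,320,220),14)
s=cam("scene");save("o_s5",s[0],(220,150,265,200),14)
E
```

```text
[1, -1, 2] [0.1, 0.4, 0.1]
[-0.16933007 -1.12603765  0.13408841]
```

View pics/o_t5.png

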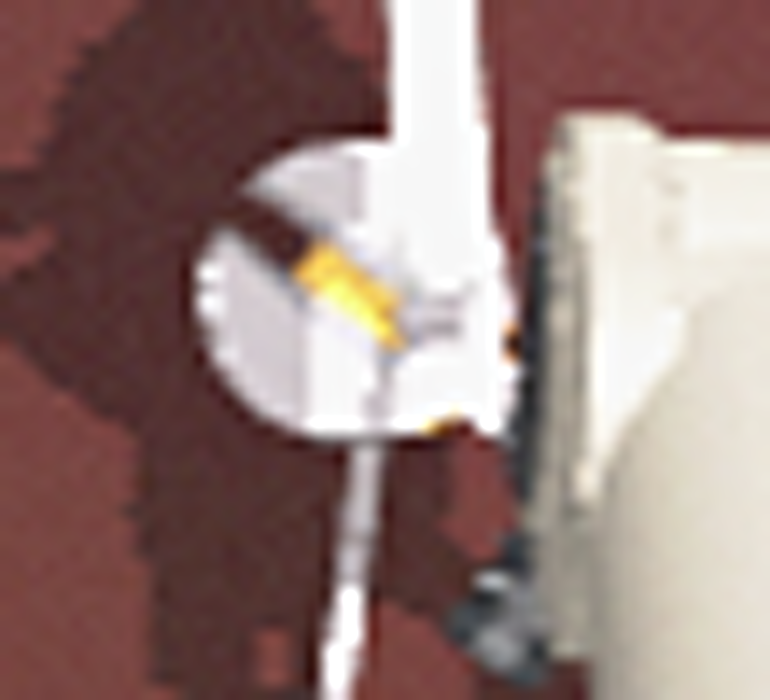

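View pics/o_s5.png

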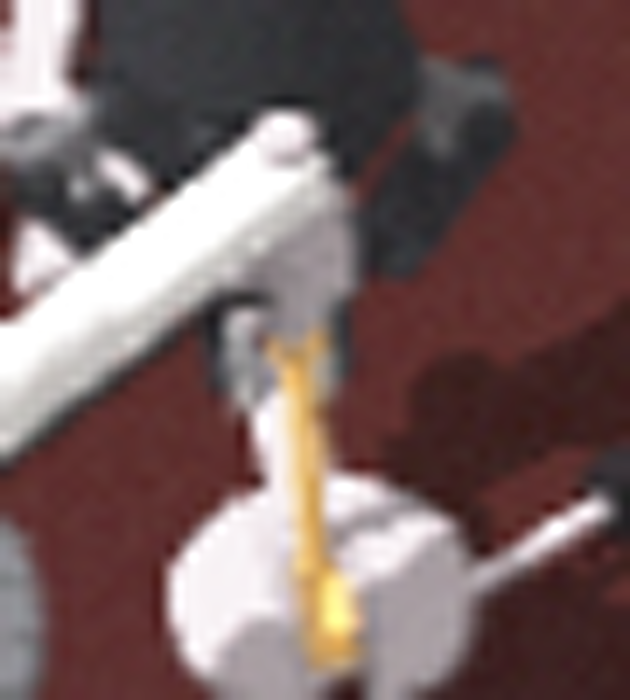

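Emit:
drive_tool(series=[[0,0,0,0,0,0,25],[0,0,0,0,0,0,40],[-15,0,0,0,0,0,40],[-45,0,0,0,0,0,40],[-70,-30,0,0,0,0,40]])

```text
clock: 21.9
tcp_pos: [0.4298, -0.1255, 0.0812]
orientation: [-1.444, -0.72, 0.724]
contact_force: [0.5, 0.1, 0.1]
grip_width: 0.0398
```

Emit:
drive_tool(series=[[0,-50,0,0,0,0,50],[0,-100,-40,0,8,0,50],[0,-130,-80,0,16,0,50],[0,-130,-110,0,16,0,50]])

```text
clock: 22.3
tcp_pos: [0.5201, -0.1941, 0.2153]
orientation: [-1.512, -0.506, 0.501]
contact_force: [1.6, -0.4, -0.6]
grip_width: 0.05
```

```bash
python3 - <<'E'
from h import *
t=cam("top");save("p_t",t[0],(240,130,400,250),5)
s=cam("scene");save("p_s",s[0],(180,110,310,210),6)
w=cam("wrist");save("p_w",w[0],None,1.5)
for c in (w,t):
  for o in findm(c):
    if 34<o[3]<44 and 78<o[2]<95: print(o[0].round(4),round(o[1],1),o[2:])
go((.5,-.2,.2),100)
E
```

```text
[ 0.5524 -0.3373] 174.1 (np.float64(83.4), 42.8)
[0.5455 0.3617] -139.3 (np.float64(82.4), 42.3)
[0.4643 0.2155] 168.0 (np.float64(82.7), 41.1)
clock 22.4 tcp [ 0.5192 -0.1944  0.2115] jaw 126.9 q7 2.52
SHIFT [-18.7  11.6   7. ] TURN [-0.1 26.9 -0.1] F [-0.9  0.7 -1.5] grip 50.2
```

View pics/p_t.png

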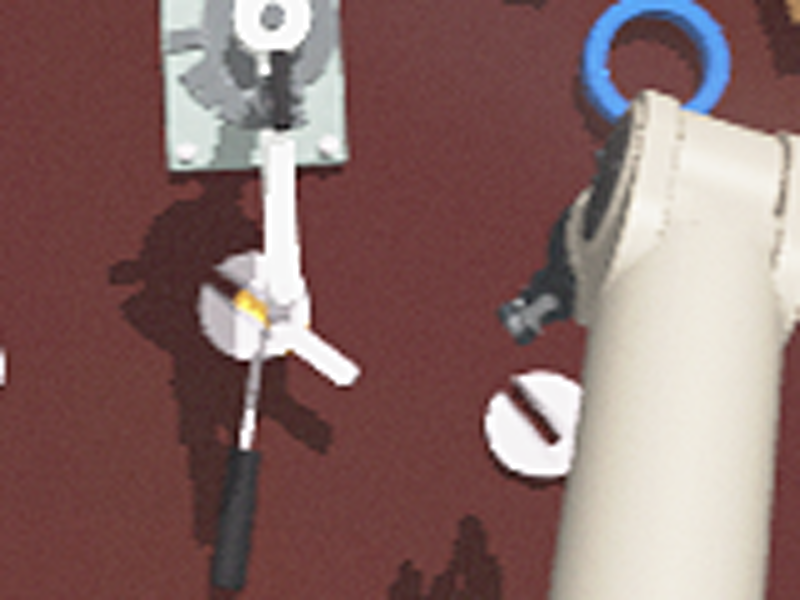

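View pics/p_s.png

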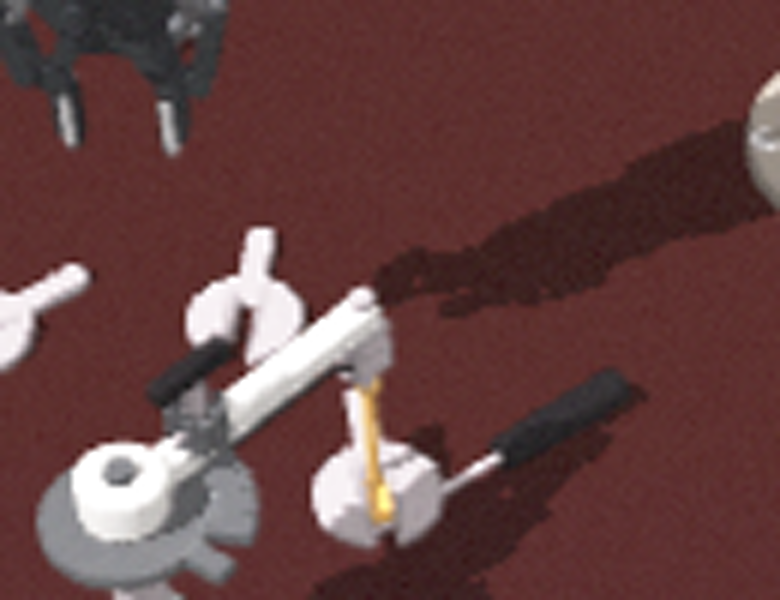

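View pics/p_w.png

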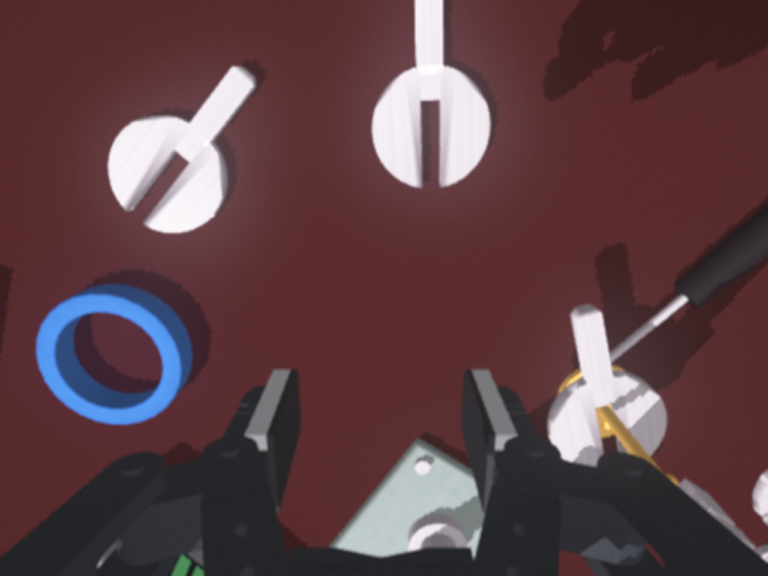

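```bash
python3 - <<'E'
from h import *
path([((.45,-.05,.27),102),((.41,.10,.27),90),((.404,.228,.2),78)])
E
```

```text
[31, -58, 157] [-0.1, 24.9, -0.1]
[90, -58, 301] [-0.0, 36.9, -0.1]
[162, 12, 407] [-0.0, 48.9, -0.1]
```

Emit:
drive_tool(series=[[0,-45,20,0,5,0,50],[15,-58,65,0,13,0,50],[35,-58,110,0,21,0,50],[55,-58,155,0,29,0,50],[75,-58,200,0,37,0,50]])

```text
clock: 22.95
tcp_pos: [0.4622, -0.0098, 0.2691]
orientation: [-1.57, -0.029, 0.033]
contact_force: [0.2, 0.4, -0.0]
grip_width: 0.0497
```

```bash
python3 - <<'E'
from h import *
path([((.43,.10,.27),85),((.404,.228,.2),78)])
E
```

```text
[-28, -1, 111] [-0.0, 7.3, -0.2]
[-49, 69, 240] [-0.0, 14.3, -0.2]
```

Emit:
drive_tool(series=[[-13,0,48,0,3,0,50],[-25,0,96,0,7,0,50],[-35,10,144,0,10,0,50],[-43,30,192,0,14,0,50],[-49,60,238,0,14,0,50]])

```text
clock: 23.45
tcp_pos: [0.4035, 0.2202, 0.214]
orientation: [-1.563, 0.163, -0.16]
contact_force: [1.9, 0.2, -0.5]
grip_width: 0.0495
```

```bash
python3 - <<'E'
from h import *
w=cam("wrist");save("q_w",w[0],None,1.5)
for c in (w,):
  for o in findm(c):
    print(o[0].round(4),round(o[1],1),o[2:])
go((.404,.228,.1),78)
E
```

```text
[0.464  0.2142] 167.8 (np.float64(84.2), 43.3)
[0.5455 0.3585] -140.4 (np.float64(84.1), 44.2)
[0.5528 0.2382] -15.4 (np.float64(135.9), 14.8)
clock 23.5 tcp [0.3995 0.226  0.2096] jaw 78.8 q7 0.71
SHIFT [  4.9 109.5   2.8] TURN [ 0.   0.8 -0.4] F [-2.3  5.4 -2.2] grip 49.9
```

View pics/q_w.png

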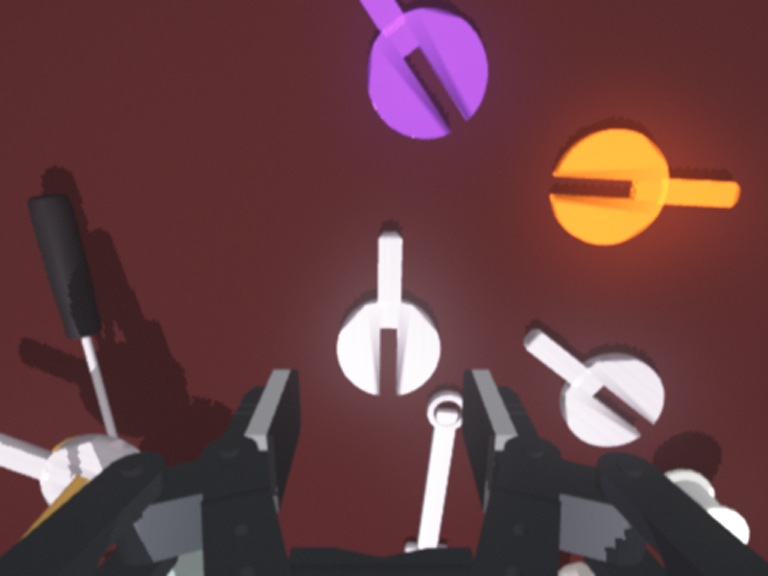

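```bash
python3 - <<'E'
from h import *
go((.4034,.2273,.003),77.9)
E
```

```text
clock 23.5 tcp [0.3995 0.226  0.2096] jaw 78.8 q7 0.71
SHIFT [  5.2 206.5   2. ] TURN [ 0.   0.9 -0.4] F [-2.3  5.4 -2.2] grip 49.9
```

Emit:
drive_tool(series=[[3,45,2,0,1,0,45],[5,90,2,0,1,0,45],[5,135,2,0,1,0,45],[5,175,2,0,1,0,45],[5,190,2,0,1,0,45]])

```text
clock: 24.0
tcp_pos: [0.3997, 0.2244, 0.0159]
orientation: [-1.569, 0.178, -0.157]
contact_force: [0.3, 0.1, 0.5]
grip_width: 0.045
```

```bash
python3 - <<'E'
from h import *
w=cam("wrist");save("q_w2",w[0],None,1.5)
go((.4034,.2273,.003),77.9)
E
```

```text
clock 24.1 tcp [0.3994 0.2243 0.0153] jaw 77.8 q7 0.62
SHIFT [ 3.4 12.2  3.9] TURN [ 0.4 -0.1 -0.8] F [ 0.1 -0.1 -1.4] grip 44.9
```

View pics/q_w2.png

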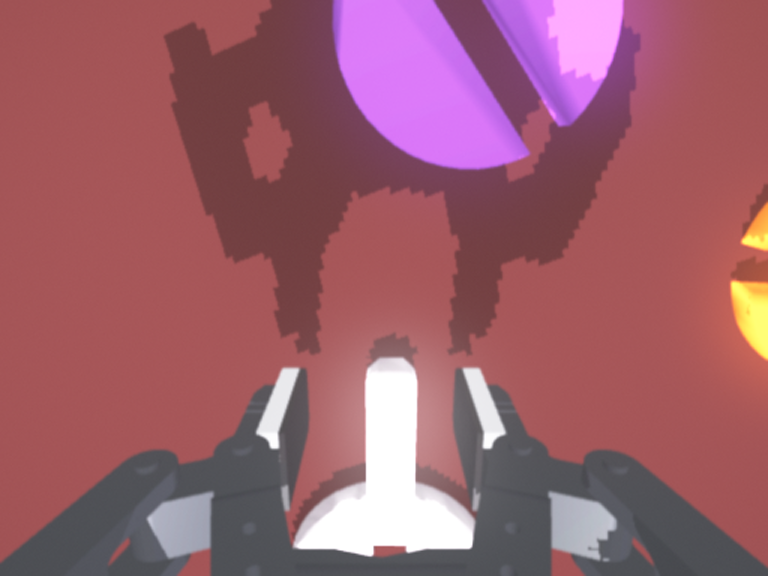

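Emit:
drive_tool(series=[[3,6,4,0,0,0,45],[3,12,4,0,0,0,30],[3,12,4,0,0,0,10],[3,12,4,0,0,0,10],[3,12,4,0,0,0,10]], squeeze=110)

```text
clock: 24.55
tcp_pos: [0.4031, 0.2275, 0.0038]
orientation: [-1.569, 0.178, -0.156]
contact_force: [-0.8, 0.2, -1.2]
grip_width: 0.0122
```

Emit:
drive_tool(series=[[0,0,0,0,0,0,10],[0,-30,0,0,0,0,10],[0,-70,0,0,0,0,10],[0,-90,0,0,0,0,10],[0,-90,0,0,0,0,10]])

```text
clock: 25.05
tcp_pos: [0.4062, 0.229, 0.0964]
orientation: [-1.565, 0.175, -0.16]
contact_force: [1.0, -0.0, -4.4]
grip_width: 0.0115
```

```bash
python3 - <<'E'
from h import *
w=cam("wrist");save("q_w3",w[0],None,1.5)
path([((.42,.17,.1),60),(tgt(127.6,.10,.10),37.6),(tgt(127.6,.060,.09),37.6)])
print(r.get_obs()["contact_force"])
E
```

```text
[27, -5, -54] [0.3, 17.8, -0.6]
[34, -5, -114] [0.4, 40.2, -0.5]
[64, 4, -140] [0.4, 40.2, -0.5]
[-0.00878235 -0.7918452  -4.27291233]
```

View pics/q_w3.png

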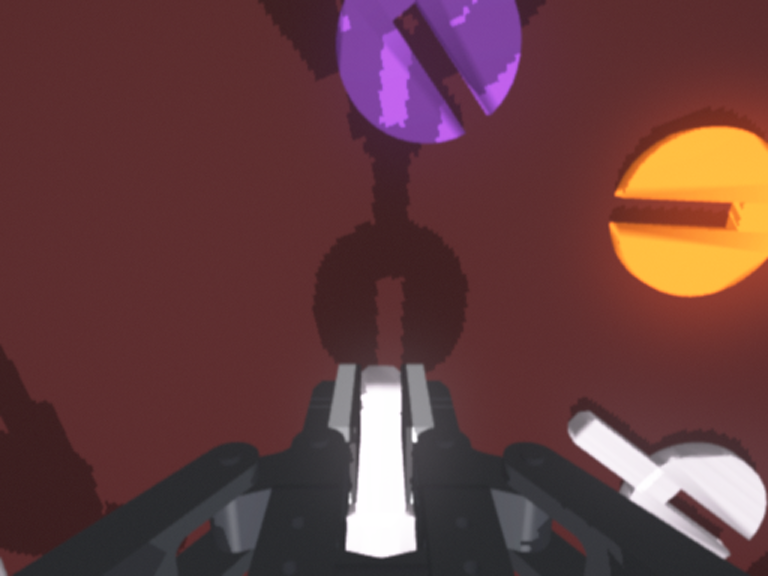

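Emit:
drive_tool(series=[[10,-4,-20,0,8,0,10],[20,-4,-45,0,16,0,10],[27,-4,-70,0,24,0,10],[32,-4,-95,0,32,0,10],[34,-4,-114,0,40,0,10]])

```text
clock: 25.6
tcp_pos: [0.413, 0.1073, 0.097]
orientation: [-1.459, 0.727, -0.708]
contact_force: [0.6, -0.6, -2.5]
grip_width: 0.0127
```

```bash
python3 - <<'E'
from h import *
path([(tgt(127.6,.060,.08),37.6)])
t=cam("top");save("r_t0",t[0],(260,160,310,205),14)
E
```

```text
[39, 17, 2] [0.8, -0.2, -0.4]
```

View pics/r_t0.png

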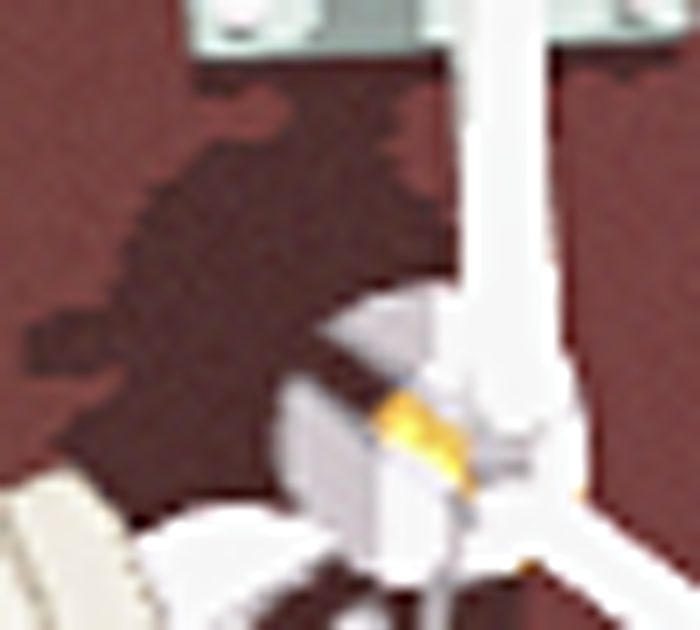

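Emit:
drive_tool(series=[[12,5,1,0,0,0,10],[24,12,1,0,0,0,10],[34,15,1,0,0,0,10],[36,15,1,0,0,0,10],[36,15,1,0,0,0,10]])

```text
clock: 26.15
tcp_pos: [0.434, 0.0757, 0.0811]
orientation: [-1.46, 0.736, -0.715]
contact_force: [-0.5, -0.6, -3.5]
grip_width: 0.0119
```

```bash
python3 - <<'E'
from h import *
path([(tgt(127.6,.060,.08),37.6),(tgt(127.6,0,.08),37.6)])
t=cam("top");save("r_t1",t[0],(260,165,310,215),14)
s=cam("scene");save("r_s1",s[0],(220,150,275,200),12)
E
```

```text
[1, 1, 5] [1.0, -0.8, -0.3]
[61, 1, 6] [1.0, -0.8, -0.3]
```

View pics/r_t1.png

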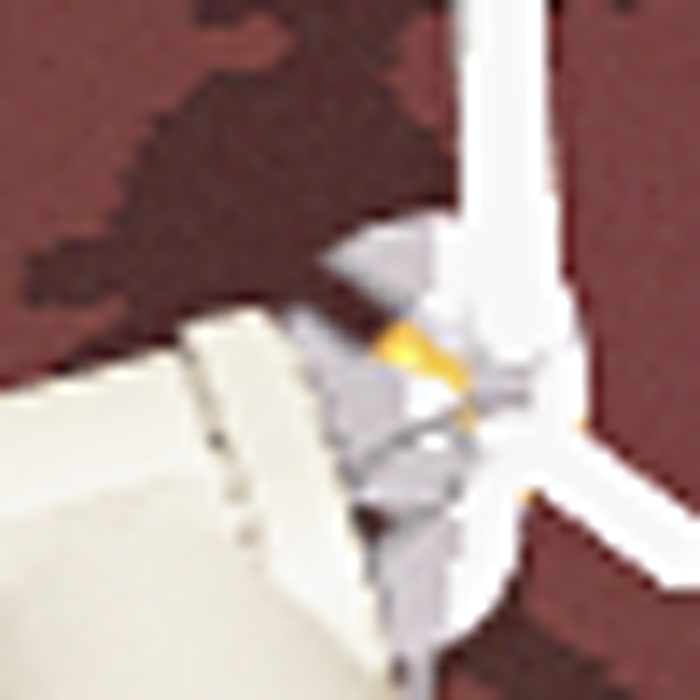

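View pics/r_s1.png

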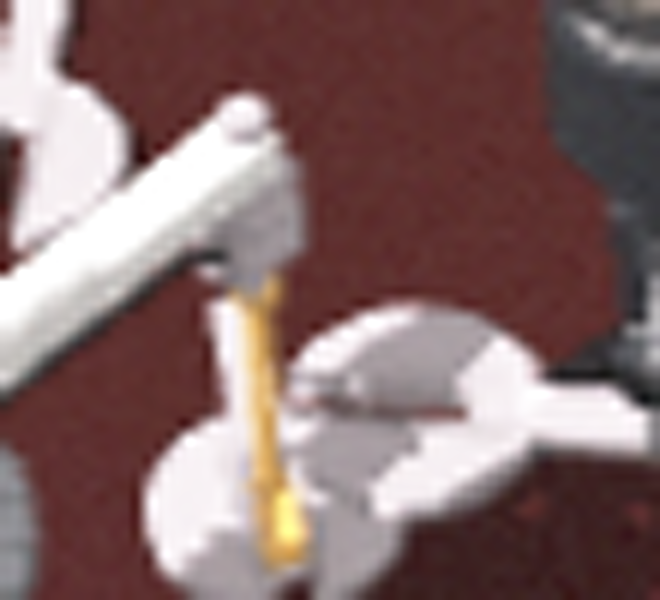

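```bash
python3 - <<'E'
from h import *
s=cam("scene");im=s[0][168:200,238:272]
im=cv2.convertScaleAbs(im,alpha=1.0); save("r_s2",im,None,22)
p0,R0,o=pose();X=R0.as_matrix()[:,0];Z=R0.as_matrix()[:,2]
f=lambda p:((proj(s,p)-[238,168]+.5)*22).round(0)
zz=p0[2]+.006
org=p0+.062*X; org[2]=zz
print("pred org",f(org),"mouth",f(org+.051*X),"ctr",f(org+.013*X),"tabtip",f(org-.074*X))
for z in (.06,.087,.14): print("stem",z,f((*P,z)))
E
```

```text
pred org [476. 336.] mouth [160. 314.] ctr [395. 330.] tabtip [939. 367.]
stem 0.06 [105. 453.]
stem 0.087 [ 96. 338.]
stem 0.14 [ 77. 103.]
```

View pics/r_s2.png

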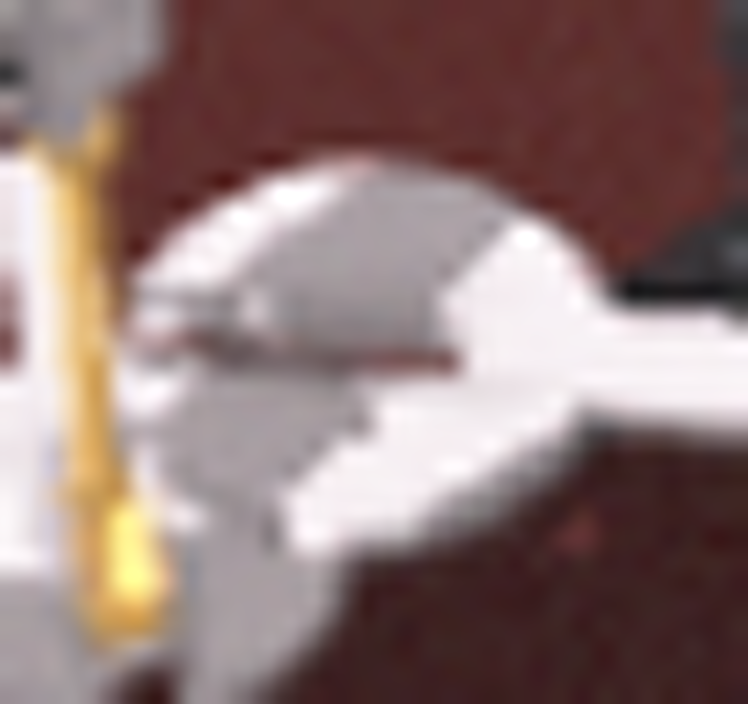

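Emit:
drive_tool(series=[[0,2,3,0.5,0,0,10],[0,3,5,1,0,0,10],[0,3,5,1,0,0,10],[0,3,5,1,0,0,10]])

```text
clock: 26.7
tcp_pos: [0.4377, 0.0794, 0.0785]
orientation: [-1.443, 0.727, -0.719]
contact_force: [-0.3, -0.9, -2.8]
grip_width: 0.0118
```

```bash
cat >> h.py <<'E'
def view_s(name,box,k,zoff=.006,g=.062):
    s=cam("scene"); p0,R0,o=pose();X=R0.as_matrix()[:,0]
    x0,y0,x1,y1=box; im=cv2.resize(s[0][y0:y1,x0:x1],None,fx=k,fy=k,interpolation=cv2.INTER_CUBIC)
    f=lambda p:tuple(((proj(s,p)-[x0,y0]+.5)*k).round(0).astype(int).tolist())
    org=p0+g*X; org[2]=p0[2]+zoff
    print("pred org",f(org),"mouth",f(org+.051*X),"stem@",f((*P,org[2])),"stem top",f((*P,.14)))
    cv2.imwrite(f"pics/{name}.png",im); return s
E
python3 - <<'E'
from h import *
path([(tgt(127.6,.060,.078),37.6),(tgt(127.6,0,.078),37.6)])
view_s("r_s3",(238,168,272,200),22)
E
```

```text
[2, 1, -1] [-0.1, -0.7, -0.3]
[62, 0, 0] [-0.1, -0.7, -0.3]
pred org (473, 371) mouth (156, 350) stem@ (97, 349) stem top (77, 103)
```

View pics/r_s3.png

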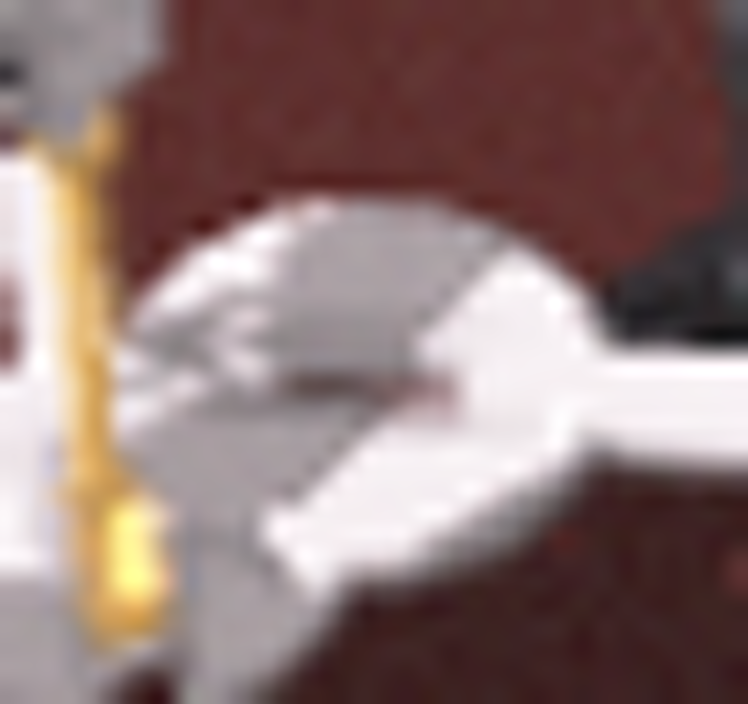

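Emit:
drive_tool(series=[[8,0,0,0,0,0,10],[16,0,0,0,0,0,10],[24,0,0,0,0,0,10],[30,0,0,0,0,0,10],[30,0,0,0,0,0,10]])

```text
clock: 27.25
tcp_pos: [0.4564, 0.0542, 0.0784]
orientation: [-1.443, 0.728, -0.721]
contact_force: [0.1, 0.4, -2.5]
grip_width: 0.0121
```

```bash
python3 - <<'E'
from h import *
path([(tgt(127.6,0,.078),37.6)])
print(r.get_obs()["contact_force"])
view_s("r_s4",(238,168,272,200),22)
E
```

```text
[30, 0, 0] [-0.1, -0.9, -0.3]
[ 0.07169771  0.3573725  -2.48049368]
pred org (283, 358) mouth (-33, 336) stem@ (97, 350) stem top (77, 103)
```

View pics/r_s4.png

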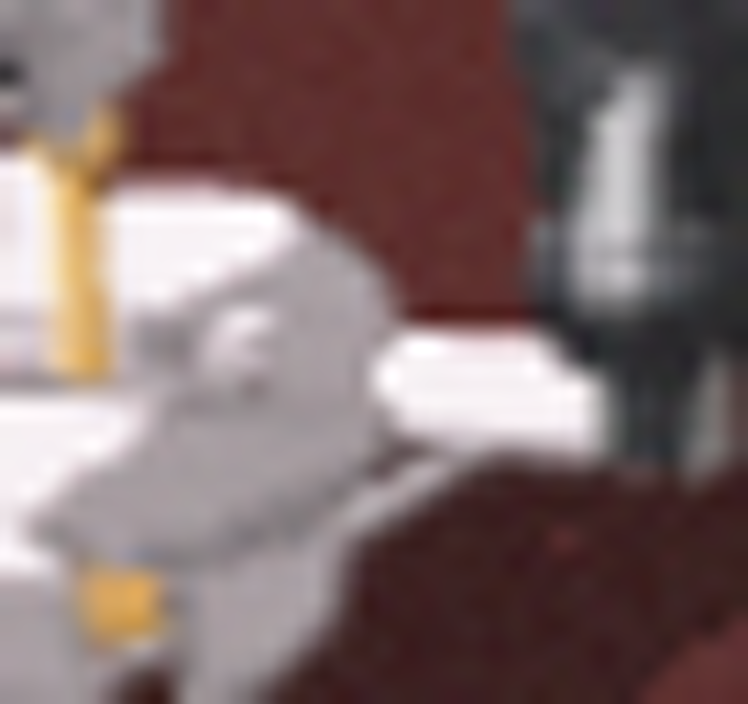

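Emit:
drive_tool(series=[[8,0,0,0,0,0,10],[16,0,0,0,0,0,10],[24,0,0,0,0,0,10],[30,0,0,0,0,0,10],[31,4,0,0,0,0,10]])

```text
clock: 27.8
tcp_pos: [0.4755, 0.0291, 0.0744]
orientation: [-1.442, 0.728, -0.723]
contact_force: [0.3, 0.1, -2.5]
grip_width: 0.0121
```

```bash
python3 - <<'E'
from h import *
path([(tgt(127.6,0,.064),37.6)])
print(r.get_obs()["contact_force"])
view_s("r_s5",(230,160,270,200),18)
t=cam("top");save("r_t5",t[0],(265,165,325,215),13)
E
```

```text
[-1, 10, 0] [-0.1, -0.9, -0.3]
[ 0.2882371   0.0661945  -2.48926412]
pred org (217, 441) mouth (-40, 423) stem@ (224, 447) stem top (207, 228)
```

View pics/r_s5.png

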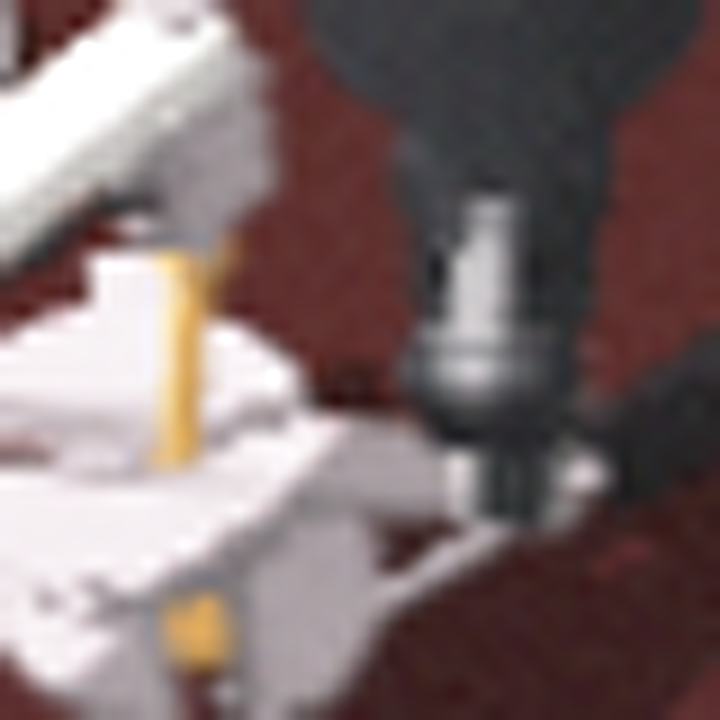

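View pics/r_t5.png

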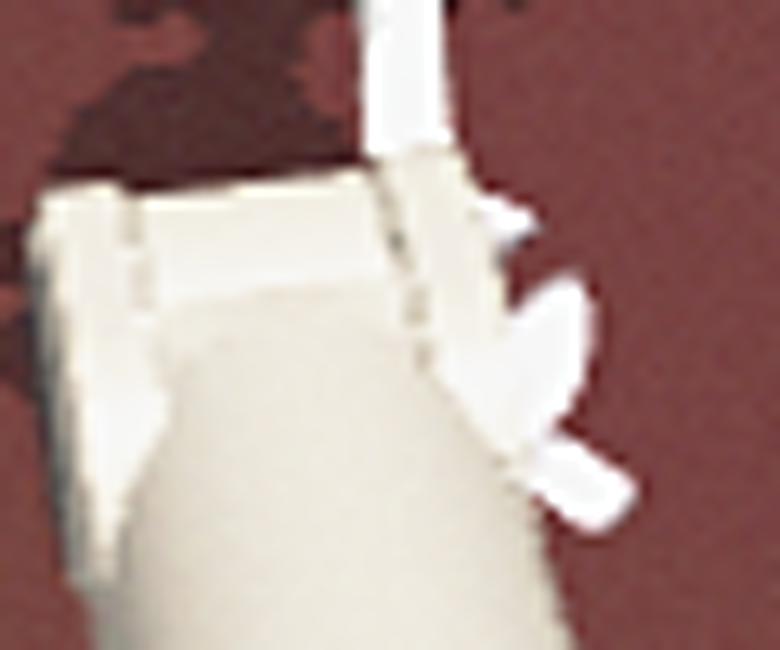

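Emit:
drive_tool(series=[[0,4,0,0,0,0,10],[0,8,0,0,0,0,10],[0,10,0,0,0,0,10],[0,10,0,0,0,0,10]])

```text
clock: 28.3
tcp_pos: [0.4741, 0.0301, 0.0634]
orientation: [-1.444, 0.729, -0.72]
contact_force: [-1.5, 0.3, 0.2]
grip_width: 0.0122
```

Rested (vertical force now 0). Release and retreat.

Emit:
drive_tool(series=[[0,0,0,0,0,0,25],[0,0,0,0,0,0,40],[-15,0,0,0,0,0,40],[-45,0,0,0,0,0,40],[-60,-40,0,0,0,0,40]])

```text
clock: 28.8
tcp_pos: [0.4344, 0.0785, 0.101]
orientation: [-1.45, 0.733, -0.714]
contact_force: [0.8, 1.1, 0.6]
grip_width: 0.04
```

Emit:
drive_tool(series=[[0,-50,0,0,-8,0,50],[0,-100,10,0,-16,0,50],[0,-150,20,0,-24,0,50],[0,-160,30,0,-30,0,50]])

```text
clock: 29.2
tcp_pos: [0.4635, 0.0968, 0.267]
orientation: [-1.542, 0.315, -0.31]
contact_force: [-0.4, 0.5, 0.5]
grip_width: 0.0504
```

```bash
python3 - <<'E'
from h import *
t=cam("top");save("t_t",t[0],(220,130,400,250),4.4)
s=cam("scene");save("t_s",s[0],(180,110,310,210),6)
w=cam("wrist")
for c in (t,w):
  for o in findm(c):
    if 34<o[3]<46 and 78<o[2]<95: print(o[0].round(4),round(o[1],1),o[2:])
path([((.45,-.05,.27),70),((.42,-.2,.25),100)])
E
```

```text
[ 0.552  -0.3347] 174.7 (np.float64(81.2), 41.6)
[0.5455 0.3617] -139.3 (np.float64(82.4), 42.3)
[ 0.4259 -0.2241] -138.4 (np.float64(84.1), 41.9)
[48, -9, -139] [0.0, -3.3, -0.6]
[79, 11, -288] [-0.1, -33.3, -0.6]
```

View pics/t_t.png

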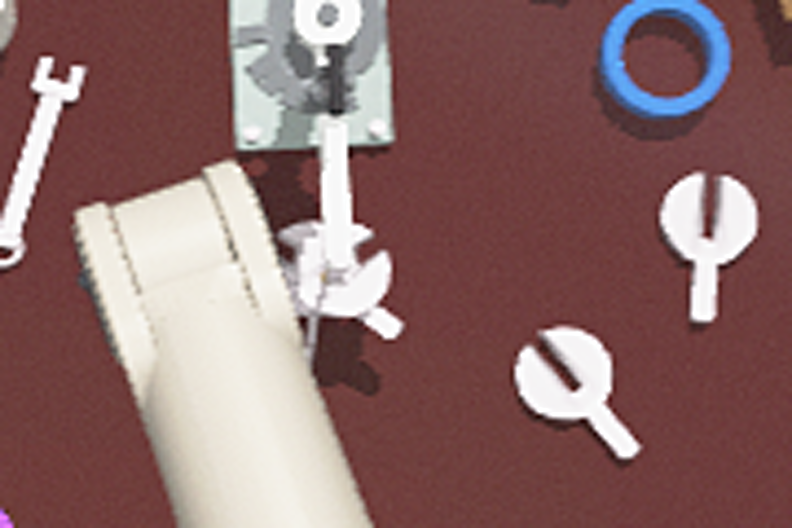

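View pics/t_s.png

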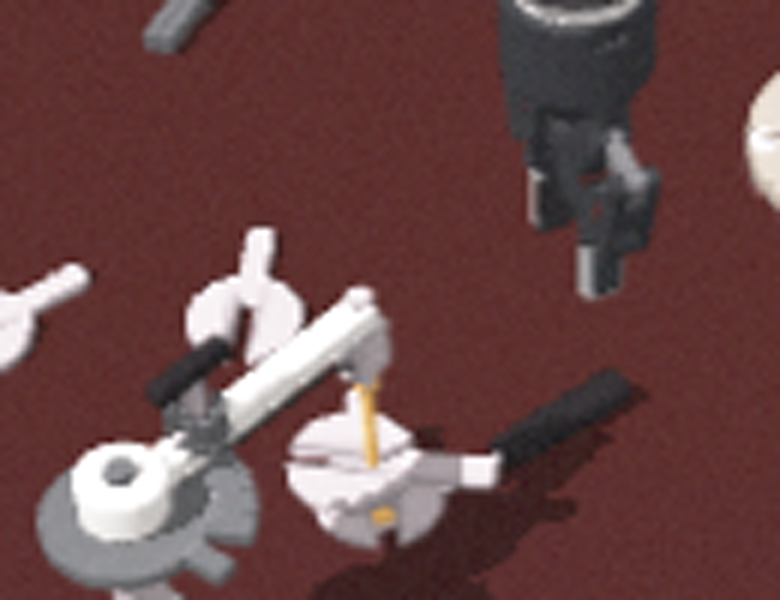

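```bash
cat >> h.py <<'E'
def pathx(L):
    p0,R0,o=pose()
    print("clock %.1f tcp %s jaw %.1f q7 %.2f grip %.1f F %s"%(o["clock"],np.round(p0,4),np.degrees(np.arctan2(*R0.as_matrix()[[1,0],2])),o["joints"][6],o["grip_width"]*1000,np.round(o["contact_force"],1)))
    for p,ph in L:
        a=np.radians(ph); z=np.array([np.cos(a),np.sin(a),0]);y=np.array([0,0,-1.]);x=np.cross(y,z)
        Rt=Ro.from_matrix(np.stack([x,y,z],1))
        print(np.round(R0.inv().apply(np.array(p)-p0)*1000,0).astype(int).tolist(),np.round(np.degrees((R0.inv()*Rt).as_rotvec()),1).tolist())
E
python3 - <<'E'
from h import *
pathx([((.45,-.05,.27),20),((.4,-.25,.22),-48.4)])
E
```

```text
clock 29.4 tcp [0.4609 0.0962 0.2614] jaw 66.7 q7 0.84 grip 50.0 F [-1.3  0.6 -0.7]
[48, -9, -139] [0.3, 46.7, -0.5]
[81, 41, -342] [0.6, 115.1, -0.3]
```

Emit:
drive_tool(series=[[10,-10,-25,0,8.5,0,50],[20,-15,-50,0,17,0,50],[30,-15,-80,0,25.5,0,50],[40,-15,-110,0,34,0,50],[48,-10,-140,0,42.5,0,50]])

```text
clock: 29.85
tcp_pos: [0.4483, -0.0531, 0.2694]
orientation: [-1.381, 0.91, -0.89]
contact_force: [0.1, -1.5, 0.1]
grip_width: 0.05
```

```bash
python3 - <<'E'
from h import *
pathx([((.42,-.16,.25),-10),((.39,-.255,.2),-48.4)])
E
```

```text
clock 29.9 tcp [ 0.4483 -0.0531  0.2694] jaw 23.7 q7 0.41 grip 50.0 F [ 0.1 -1.5  0.1]
[87, 19, -69] [0.7, 33.7, -0.3]
[162, 69, -134] [0.8, 72.1, -0.0]
```

Emit:
drive_tool(series=[[25,0,-18,0,8.5,0,50],[50,5,-36,0,17,0,50],[75,10,-55,0,25.5,0,50],[100,20,-75,0,34,0,50],[125,30,-95,0,42.5,0,50]])

```text
clock: 30.35
tcp_pos: [0.4088, -0.2066, 0.2373]
orientation: [-1.042, 1.466, -1.444]
contact_force: [1.1, 0.4, -0.8]
grip_width: 0.0499
```

```bash
python3 - <<'E'
from h import *
pathx([((.385,-.26,.2),-48.4)])
E
```

```text
clock 30.4 tcp [ 0.4088 -0.2066  0.2373] jaw -19.3 q7 0.05 grip 49.9 F [ 1.1  0.4 -0.8]
[58, 37, -4] [0.9, 29.1, 0.3]
```

Emit:
drive_tool(series=[[20,10,-2,0,8,0,50],[40,25,-4,0,16,0,50],[58,37,-4,0,24,0,50],[58,37,-4,0,29,0,50]])

```text
clock: 30.75
tcp_pos: [0.3809, -0.2612, 0.1972]
orientation: [-0.696, 1.824, -1.8]
contact_force: [-0.9, 0.3, -0.2]
grip_width: 0.0503
```

```bash
python3 - <<'E'
from h import *
w=cam("wrist");save("u_w",w[0],None,1.5)
for c in (w,cam("top")):
  for o in findm(c):
    if 34<o[3]<46 and 78<o[2]<95: print(o[0].round(4),round(o[1],1),o[2:])
pathx([((.3795,-.2653,.1),-48.4),((.3795,-.2653,.003),-48.4)])
E
```

```text
[ 0.5516 -0.337 ] 174.0 (np.float64(83.0), 42.9)
[ 0.428  -0.2272] -140.5 (np.float64(83.6), 41.6)
[ 0.552  -0.3347] 174.7 (np.float64(81.2), 41.6)
[0.5455 0.3617] -139.3 (np.float64(82.4), 42.3)
[ 0.4258 -0.2242] -138.3 (np.float64(88.7), 42.0)
clock 30.9 tcp [ 0.3829 -0.2598  0.1984] jaw -48.6 q7 -0.27 grip 50.2 F [ 0.6 -0.1 -0.9]
[5, 98, 4] [1.0, -0.2, 0.7]
[4, 195, 5] [1.0, -0.2, 0.7]
```

View pics/u_w.png

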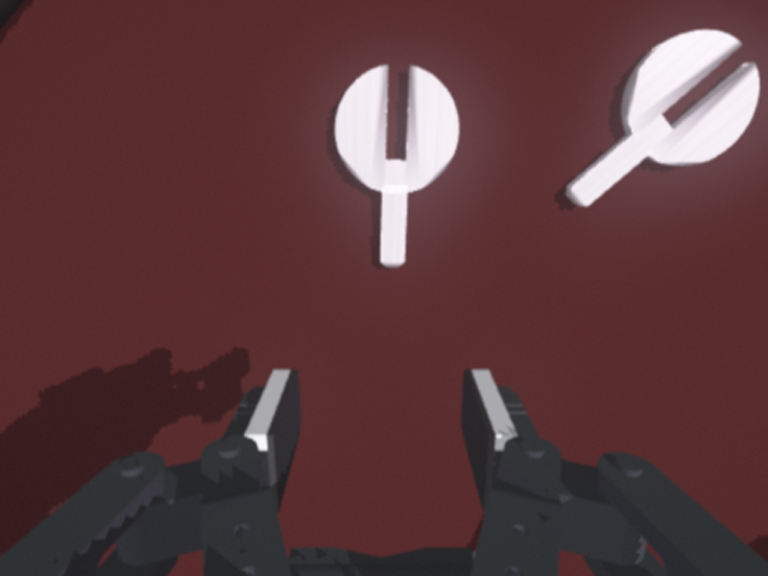

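```bash
python3 - <<'E'
from h import *
pathx([((.3796,-.266,.003),-49.8)])
E
```

```text
clock 30.9 tcp [ 0.3829 -0.2598  0.1984] jaw -48.6 q7 -0.27 grip 50.2 F [ 0.6 -0.1 -0.9]
[4, 195, 6] [1.0, 1.2, 0.7]
```

Emit:
drive_tool(series=[[4,45,4,1,1,0.5,45],[4,90,5,1,1,0.5,45],[4,135,5,1,1,0.5,45],[4,175,5,1,1,0.5,45],[4,180,5,1,1,0.5,45]])

```text
clock: 31.35
tcp_pos: [0.3757, -0.263, 0.0144]
orientation: [-0.679, 1.819, -1.81]
contact_force: [-1.2, -0.5, 0.3]
grip_width: 0.0451
```

```bash
python3 - <<'E'
from h import *
w=cam("wrist");save("u_w2",w[0],None,1.5)
pathx([((.3796,-.266,.003),-49.8)])
E
```

```text
clock 31.4 tcp [ 0.3769 -0.2639  0.016 ] jaw -49.5 q7 -0.04 grip 45.5 F [ 1.  -0.1 -0. ]
[-1, 13, 3] [0.3, 0.3, 0.4]
```

View pics/u_w2.png

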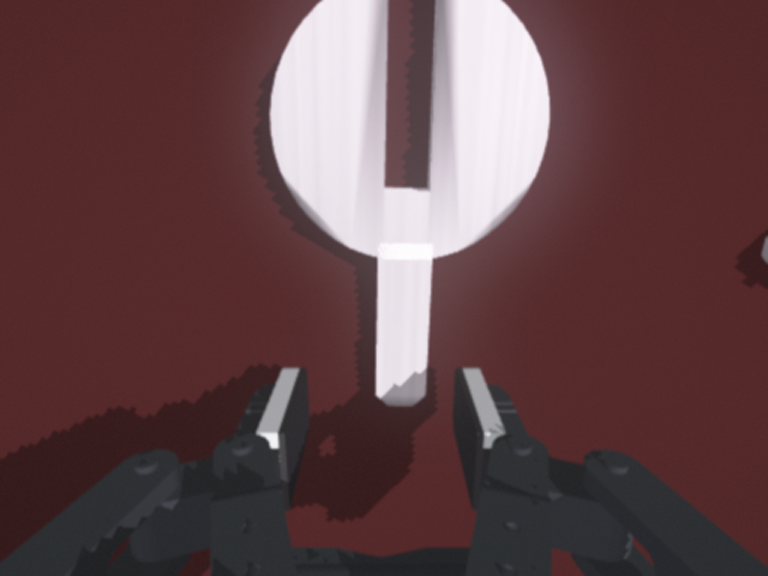

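```bash
python3 - <<'E'
from h import *
w=cam("wrist")
print("tip at", plane(w,(401/1.5,403/1.5),.005), "tip top",plane(w,(401/1.5,395/1.5),.01))
print("disc L,R",plane(w,(270/1.5,120/1.5),.01),plane(w,(550/1.5,110/1.5),.01))
print("closed end",plane(w,(407/1.5,187/1.5),.01),"tabstart",plane(w,(405/1.5,243/1.5),.01))
p,R,o=pose(); print(p, "tcp proj",proj(w,p)*1.5, proj(w,p+.011*R.as_matrix()[:,0])*1.5,proj(w,p-.011*R.as_matrix()[:,0])*1.5)
print(-w[2].T@w[3])
E
```

```text
tip at [ 0.37273899 -0.27571118  0.005     ] tip top [ 0.37711002 -0.27167473  0.01      ]
disc L,R [ 0.41800102 -0.18800513  0.01      ] [ 0.46970167 -0.24467457  0.01      ]
closed end [ 0.42882759 -0.22871806  0.01      ] tabstart [ 0.41616386 -0.23908854  0.01      ]
[ 0.37836883 -0.26480384  0.01782704] tcp proj [387.78443974 392.3088495 ] [387.61876513 423.22592212] [387.95742739 360.02706545]
[ 0.43787159 -0.21222225  0.15788161]
```

Emit:
drive_tool(series=[[-2,6,3,0,0,0,45],[-2,13,4,0,0,0,30],[-2,14,4,0,0,0,10],[-2,14,4,0,0,0,10],[-2,14,4,0,0,0,10]], squeeze=110)

```text
clock: 31.95
tcp_pos: [0.3833, -0.2667, 0.0047]
orientation: [-0.671, 1.812, -1.814]
contact_force: [-0.2, 1.5, 5.9]
grip_width: 0.0121
```

Emit:
drive_tool(series=[[0,0,0,0,0,0,10],[0,-30,0,0,0,0,10],[0,-70,0,0,0,0,10],[0,-110,0,0,0,0,10],[0,-110,0,0,0,0,10]])

```text
clock: 32.45
tcp_pos: [0.386, -0.2681, 0.1186]
orientation: [-0.665, 1.806, -1.817]
contact_force: [0.8, -0.0, -3.6]
grip_width: 0.0118
```

```bash
python3 - <<'E'
from h import *
w=cam("wrist");save("u_w3",w[0],None,1.5)
t=cam("top");save("u_t3",t[0],(260,150,400,250),5.5)
pathx([(tgt(232.6,.09,.11),-37.4),(tgt(232.6,.06,.095),-37.4)])
p,R,o=pose(); X=R.as_matrix()[:,0]; print((proj(t,p-.061*X)-[260,150]+.5)*5.5,(proj(t,p-.112*X)-[260,150]+.5)*5.5)
E
```

```text
clock 32.5 tcp [ 0.3838 -0.2663  0.115 ] jaw -49.5 q7 -0.16 grip 12.4 F [ 0.2  0.3 -3.9]
[-111, 5, -74] [0.0, -12.1, 0.2]
[-140, 20, -80] [0.0, -12.1, 0.2]
[538.09315363 363.51107338] [482.76432644 300.10862953]
```

View pics/u_w3.png

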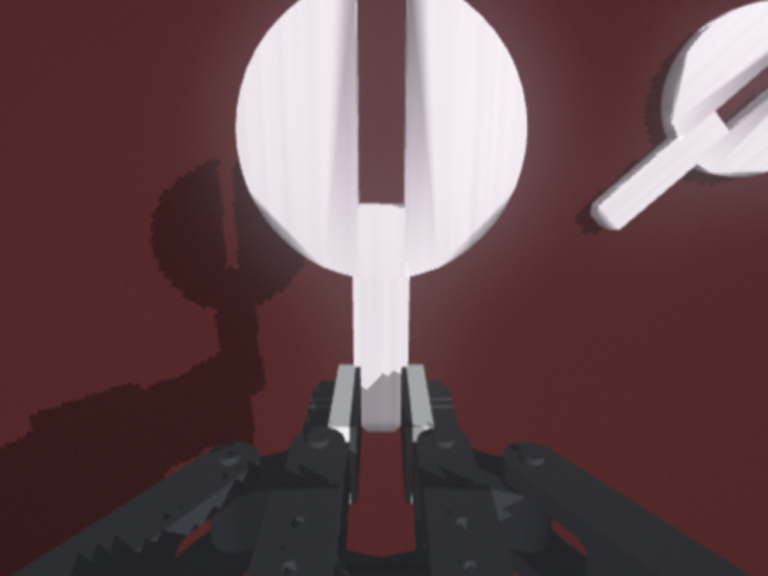

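View pics/u_t3.png

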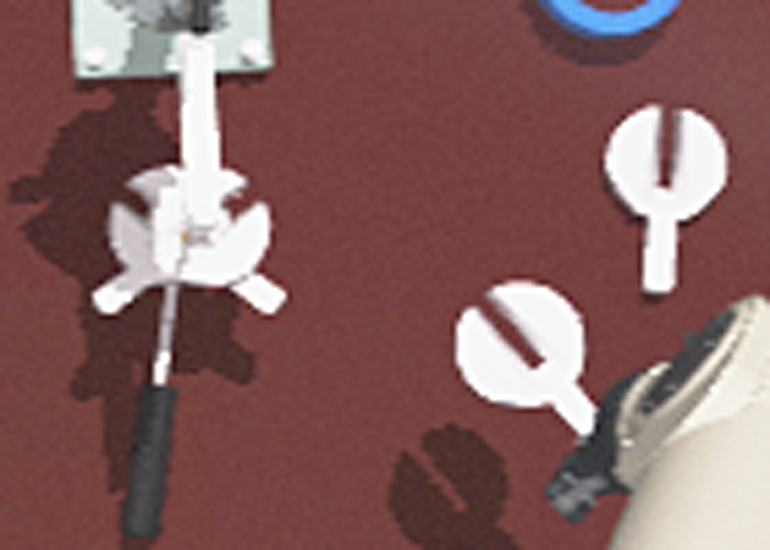

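Emit:
drive_tool(series=[[-25,0,-18,0,-4,0,10],[-55,2,-38,0,-8,0,10],[-85,4,-58,0,-12,0,10],[-108,5,-74,0,-12,0,10],[-108,5,-74,0,-12,0,10]])

```text
clock: 33.05
tcp_pos: [0.4172, -0.1356, 0.1077]
orientation: [-0.835, 1.673, -1.668]
contact_force: [0.2, 1.1, -3.0]
grip_width: 0.0122
```

```bash
python3 - <<'E'
from h import *
w=cam("wrist");save("v_w",w[0],None,1.5)
t=cam("top");save("v_t",t[0],(265,165,325,215),13)
pathx([(tgt(232.6,.06,.088),-37.4),(tgt(232.6,0,.088),-37.4)])
for z in (.07,.088,.095,.14): print((proj(w,(*P,z))*1.5).round(0))
E
```

```text
clock 33.1 tcp [ 0.4166 -0.1392  0.1083] jaw -37.4 q7 -0.29 grip 12.0 F [-0.2 -1.2 -3. ]
[-33, 20, 2] [0.2, -0.0, 0.3]
[-93, 20, 2] [0.2, -0.0, 0.3]
[ 399. -134.]
[ 401. -167.]
[ 401. -183.]
[ 411. -342.]
```

View pics/v_w.png

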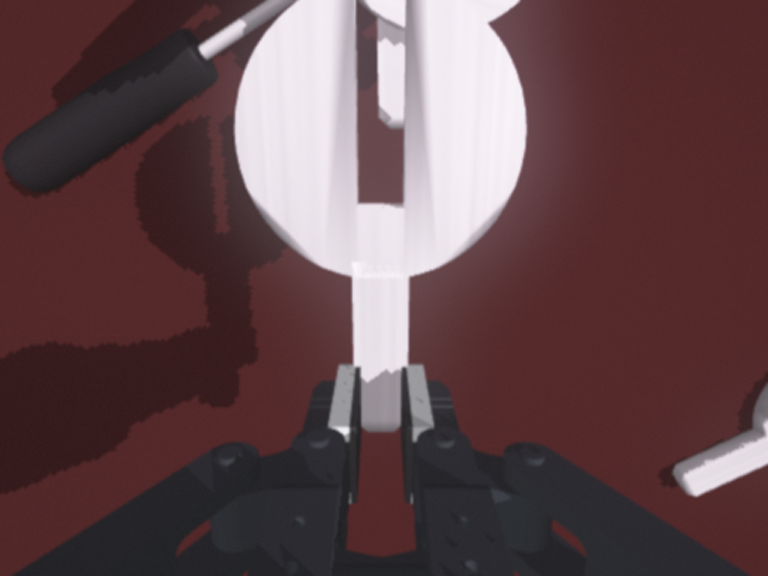

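View pics/v_t.png

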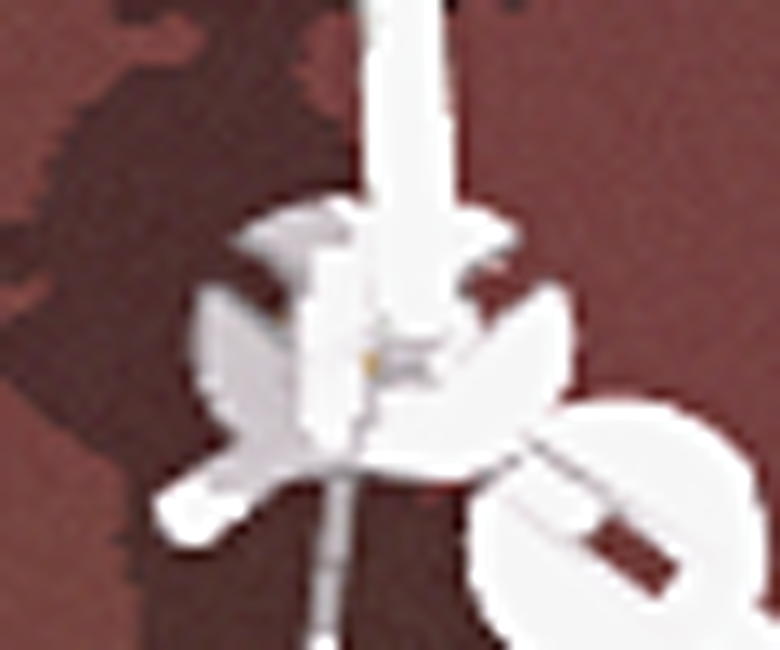

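Emit:
drive_tool(series=[[-10,6,1,0,0,0,10],[-20,12,2,0,0,0,10],[-30,18,3,0,0,0,10],[-30,18,3,0,0,0,10],[-30,18,3,0,0,0,10]])

```text
clock: 33.65
tcp_pos: [0.437, -0.1173, 0.0897]
orientation: [-0.833, 1.674, -1.673]
contact_force: [1.0, -0.6, -3.4]
grip_width: 0.0119
```

```bash
python3 - <<'E'
from h import *
t=cam("top");save("v_t2",t[0],(285,178,330,218),17)
s=cam("scene");save("v_s2",s[0],(228,150,268,190),18)
pathx([(tgt(232.6,.06,.088),-37.4),(tgt(232.6,0,.088),-37.4)])
p,R,o=pose(); X=R.as_matrix()[:,0]
for q in (p-.061*X,p-.074*X,p-.112*X,(*P,.07),(*P,.096)):
  q=np.array(q); 
  print(((proj(t,q)-[285,178]+.5)*17).round(0),((proj(s,q)-[228,150]+.5)*18).round(0))
E
```

```text
clock 33.8 tcp [ 0.4369 -0.1177  0.0901] jaw -37.5 q7 -0.32 grip 11.9 F [ 0.1 -0.7 -3.5]
[-4, 2, -1] [0.2, -0.1, 0.3]
[-64, 2, -1] [0.2, -0.1, 0.3]
[428. 434.] [213. 365.]
[376. 395.] [221. 410.]
[226. 281.] [244. 546.]
[166. 256.] [263. 660.]
[175. 243.] [256. 569.]
```

View pics/v_t2.png

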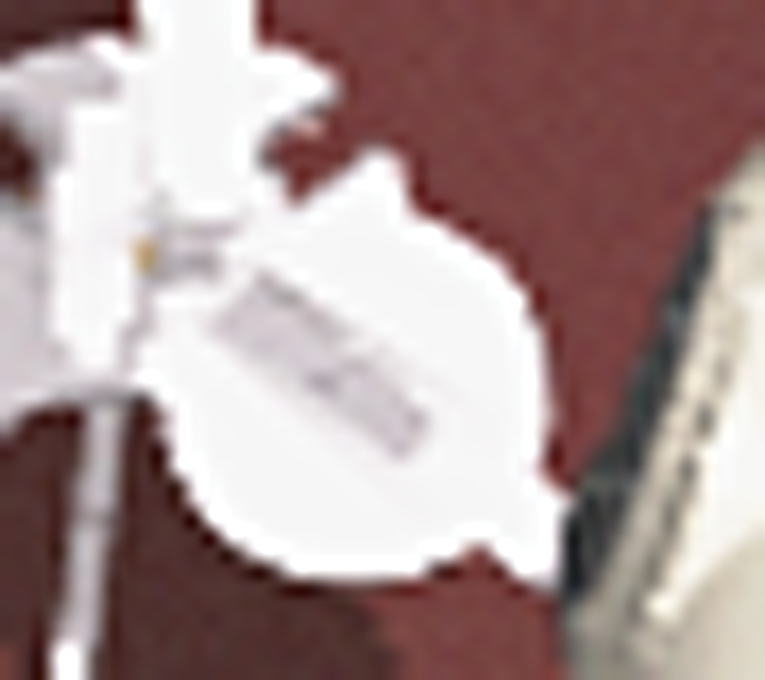

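View pics/v_s2.png

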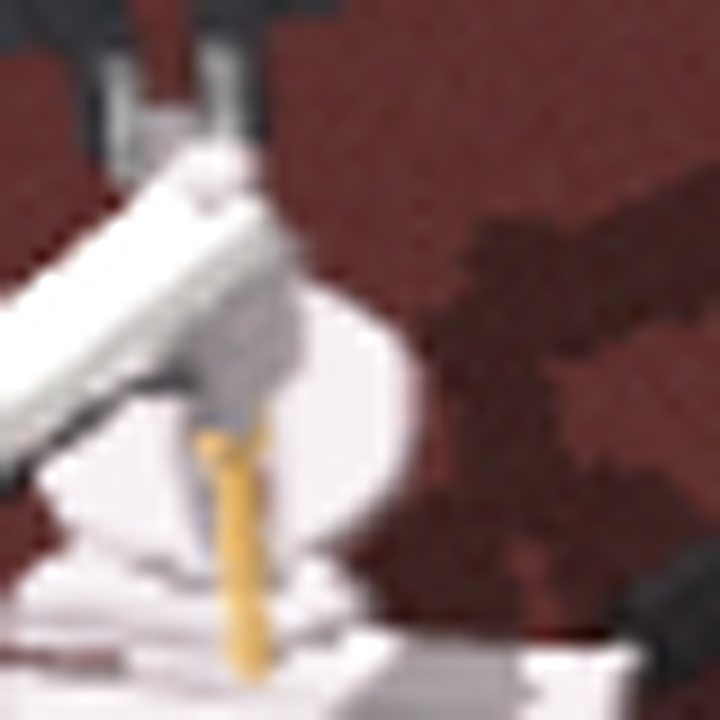

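Emit:
drive_tool(series=[[-8,1,0,0,0,0,10],[-16,1,0,0,0,0,10],[-24,1,0,0,0,0,10],[-32,1,0,0,0,0,10],[-32,1,0,0,0,0,10]])

```text
clock: 34.25
tcp_pos: [0.4575, -0.0908, 0.0891]
orientation: [-0.832, 1.673, -1.672]
contact_force: [-0.1, 0.3, -3.5]
grip_width: 0.0124
```

```bash
python3 - <<'E'
from h import *
t=cam("top");save("v_t3",t[0],(270,168,315,208),17)
s=cam("scene");save("v_s3",s[0],(228,150,268,190),18)
w=cam("wrist");save("v_w3",w[0],None,1.5)
pathx([(tgt(232.6,0,.088),-37.4)])
E
```

```text
clock 34.4 tcp [ 0.4561 -0.0923  0.0889] jaw -37.5 q7 -0.38 grip 11.8 F [-0.3  0.6 -3.5]
[-32, 1, -1] [0.2, -0.1, 0.3]
```

View pics/v_w3.png

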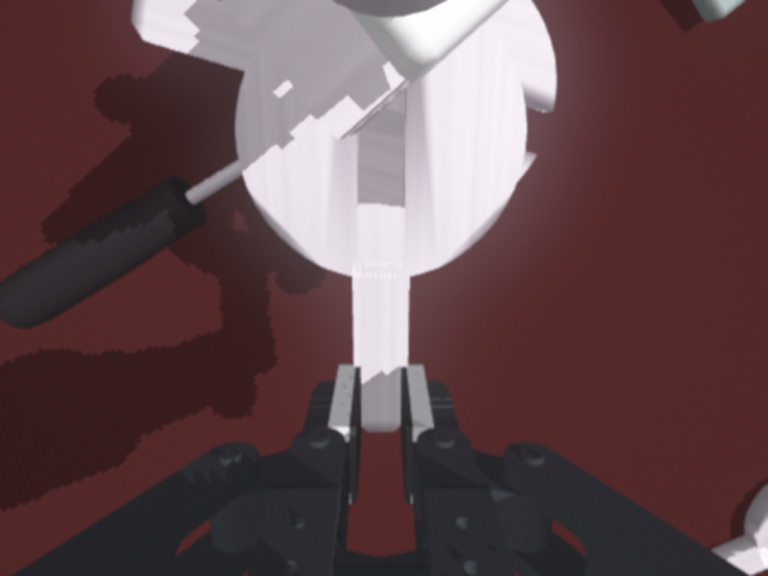

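View pics/v_s3.png

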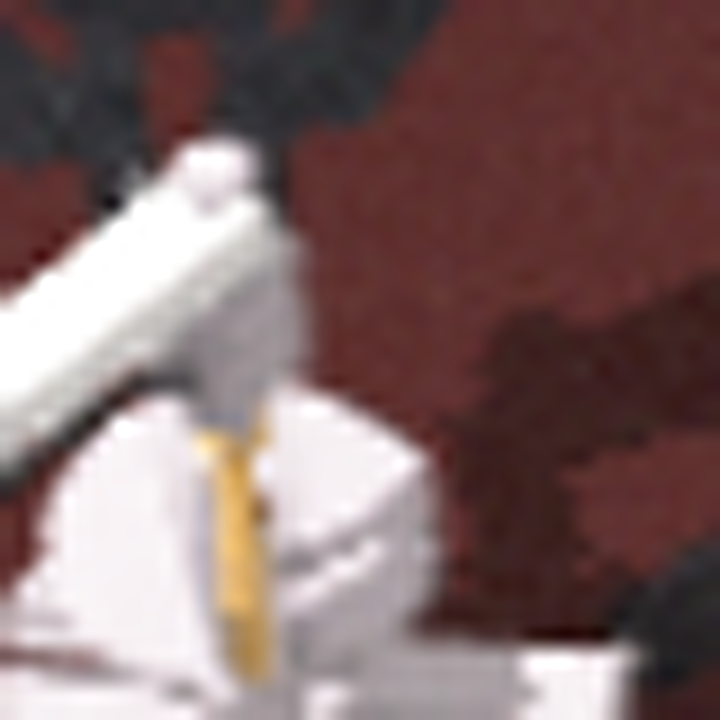

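View pics/v_t3.png

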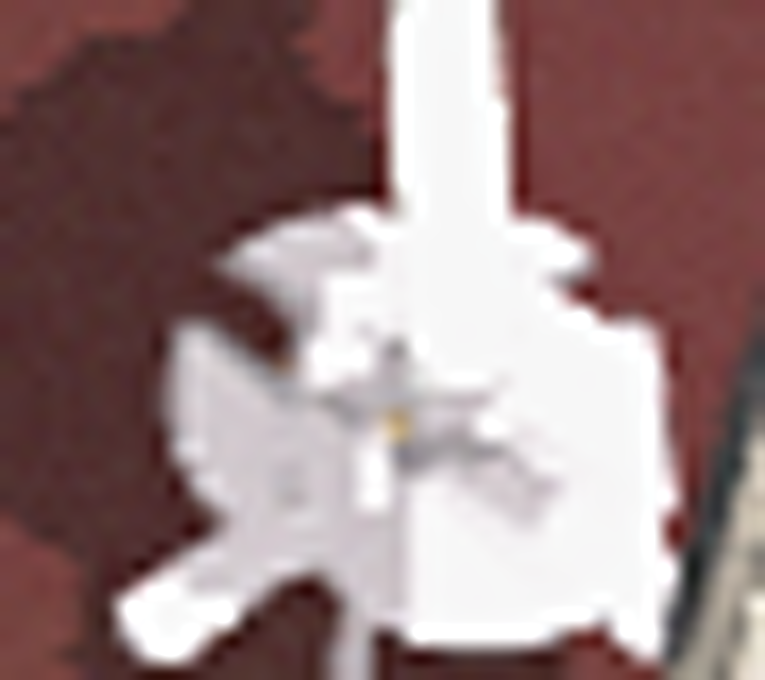

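Emit:
drive_tool(series=[[-8,1,0,0,0,0,10],[-16,1,0,0,0,0,10],[-24,1,0,0,0,0,10],[-31,1,0,0,0,0,10],[-31,3,0,0,0,0,10]])

```text
clock: 34.9
tcp_pos: [0.476, -0.0666, 0.0858]
orientation: [-0.833, 1.673, -1.672]
contact_force: [-0.2, 0.1, -2.4]
grip_width: 0.0119
```

```bash
python3 - <<'E'
from h import *
s=cam("scene");save("v_s4",s[0],(228,150,268,190),18)
w=cam("wrist");save("v_w4",w[0],None,1.5)
pathx([(tgt(232.6,0,.074),-37.4)])
E
```

```text
clock 35.0 tcp [ 0.4748 -0.0675  0.0855] jaw -37.4 q7 -0.43 grip 12.0 F [ 0.3  0.5 -3.3]
[-1, 11, -1] [0.2, -0.0, 0.3]
```

View pics/v_s4.png

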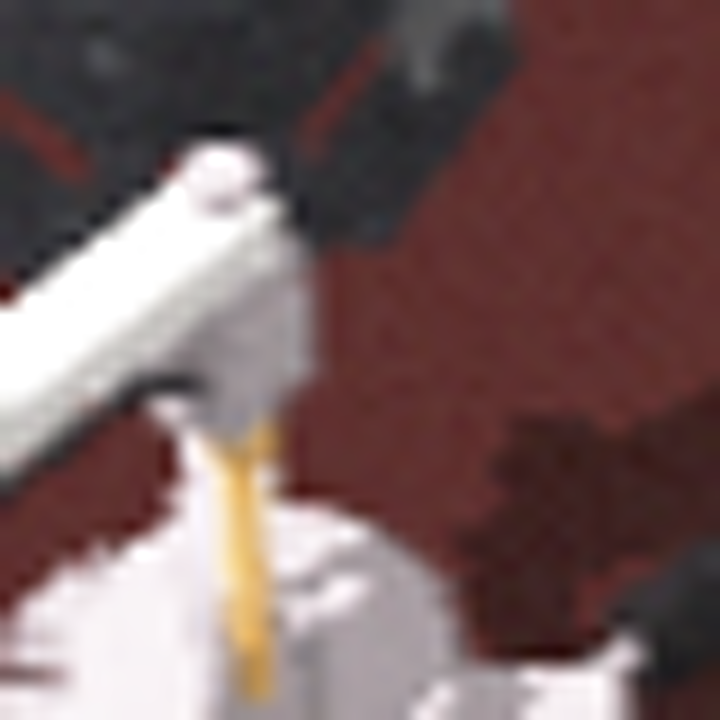

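View pics/v_w4.png

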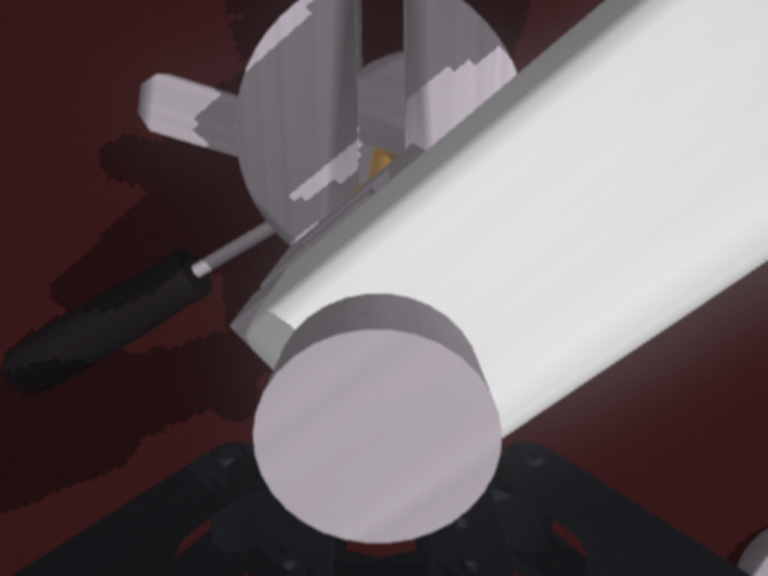

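Emit:
drive_tool(series=[[-1,4,-1,0,0,0,10],[-1,8,-1,0,0,0,10],[-1,11,-1,0,0,0,10],[-1,11,-1,0,0,0,10]])

```text
clock: 35.4
tcp_pos: [0.4748, -0.0663, 0.0743]
orientation: [-0.833, 1.675, -1.673]
contact_force: [-0.8, -0.6, -1.1]
grip_width: 0.0123
```

Emit:
drive_tool(series=[[0,1,0,0,0,0,10],[0,1,0,0,0,0,25],[0,1,0,0,0,0,40],[15,1,0,0,0,0,40],[45,1,0,0,0,0,40]])

```text
clock: 35.9
tcp_pos: [0.4481, -0.1016, 0.0737]
orientation: [-0.834, 1.671, -1.671]
contact_force: [-0.8, -0.7, -0.4]
grip_width: 0.0404
```

Emit:
drive_tool(series=[[30,-30,0,0,0,0,50],[30,-80,0,0,0,0,50],[20,-130,0,0,0,0,50],[20,-150,0,0,0,0,50]])

```text
clock: 36.3
tcp_pos: [0.438, -0.1182, 0.2278]
orientation: [-0.827, 1.668, -1.672]
contact_force: [0.1, 0.2, 0.2]
grip_width: 0.0498
```

```bash
python3 - <<'E'
from h import *
t=cam("top");save("x_t",t[0],(150,130,400,250),3.2)
s=cam("scene");save("x_s",s[0],(200,130,290,200),8)
for o in findm(t):
    if 34<o[3]<46 and 78<o[2]<95: print(o[0].round(4),round(o[1],1),o[2:])
pathx([((.45,.0,.28),0)])
E
```

```text
[ 0.552  -0.3347] 174.7 (np.float64(81.2), 41.6)
[0.5455 0.3617] -139.3 (np.float64(82.4), 42.3)
clock 36.4 tcp [ 0.4381 -0.1182  0.2269] jaw -37.3 q7 -0.46 grip 49.9 F [0.2 0.4 0.2]
[-101, -53, -62] [-0.1, -37.3, 0.1]
```

View pics/x_t.png

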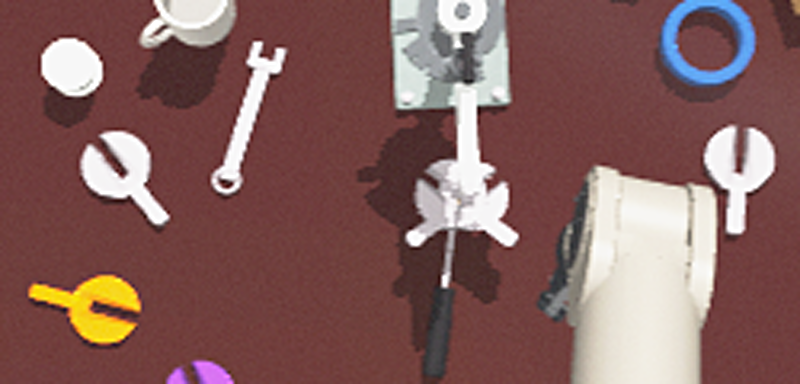

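View pics/x_s.png

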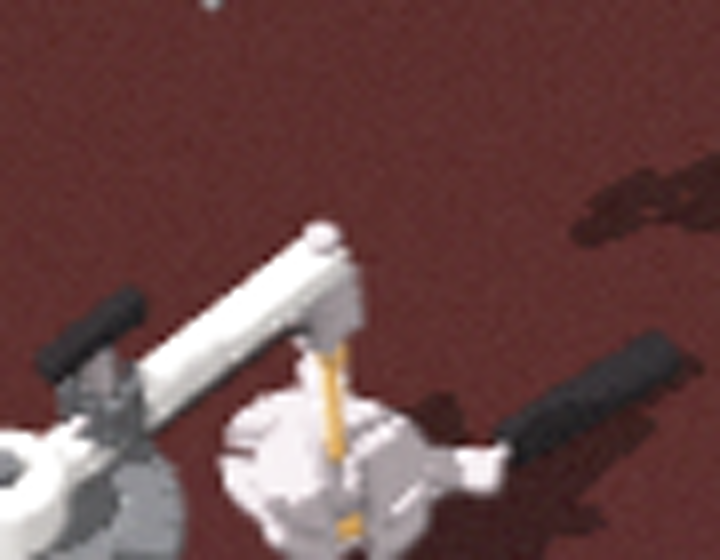

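Emit:
drive_tool(series=[[-20,-30,-20,0,0,0,50],[-50,-50,-35,0,0,0,50],[-90,-50,-45,0,0,0,50],[-130,-50,-55,0,0,0,50],[-170,-50,-65,0,-6,0,50]])

```text
clock: 36.9
tcp_pos: [0.4887, 0.057, 0.2755]
orientation: [-0.901, 1.597, -1.6]
contact_force: [1.3, -0.1, 0.1]
grip_width: 0.0498
```

```bash
python3 - <<'E'
from h import *
pathx([((.50,.315,.22),-49)])
E
```

```text
clock 36.9 tcp [0.4887 0.057  0.2755] jaw -31.2 q7 -0.75 grip 49.8 F [ 1.3 -0.1  0.1]
[-227, 55, -124] [-0.1, 17.8, 0.1]
```

Emit:
drive_tool(series=[[-43,0,-23,0,4,0,50],[-86,0,-46,0,8,0,50],[-129,10,-70,0,12,0,50],[-172,25,-94,0,16,0,50],[-215,45,-118,0,18,0,50]])

```text
clock: 37.4
tcp_pos: [0.4988, 0.2982, 0.2303]
orientation: [-0.671, 1.808, -1.812]
contact_force: [1.0, -0.4, -0.2]
grip_width: 0.0497
```

```bash
python3 - <<'E'
from h import *
w=cam("wrist");save("y_w",w[0],None,1.5)
for o in findm(w):
    if 34<o[3]<46 and 78<o[2]<95: print(o[0].round(4),round(o[1],1),o[2:])
pathx([((.4985,.3213,.1),-49.5)])
E
```

```text
[0.5479 0.3605] -140.0 (np.float64(83.4), 41.8)
clock 37.5 tcp [0.4954 0.307  0.2263] jaw -48.9 q7 -1.46 grip 49.7 F [-0.6  7.1 -1.6]
[-12, 126, -8] [0.2, 0.6, 0.2]
```

View pics/y_w.png

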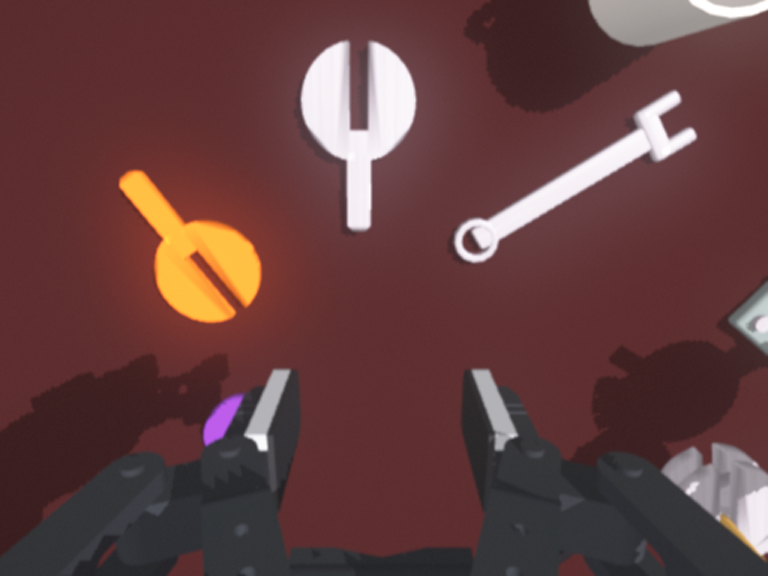

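```bash
python3 - <<'E'
from h import *
pathx([((.502,.3219,.02),-50)])
E
```

```text
clock 37.5 tcp [0.4954 0.307  0.2263] jaw -48.9 q7 -1.46 grip 49.7 F [-0.6  7.1 -1.6]
[-16, 206, -6] [0.2, 1.1, 0.2]
```

Emit:
drive_tool(series=[[-10,40,-5,0,1,0,45],[-16,85,-6,0,1,0,45],[-16,130,-6,0,1,0,45],[-16,175,-6,0,1,0,45],[-16,204,-6,0,1,0,45]])

```text
clock: 37.95
tcp_pos: [0.5002, 0.3186, 0.0178]
orientation: [-0.674, 1.818, -1.821]
contact_force: [-0.2, 1.5, 0.0]
grip_width: 0.0452
```

```bash
python3 - <<'E'
from h import *
w=cam("wrist");save("y_w2",w[0],None,1.5)
pathx([((.502,.3219,.003),-50)])
E
```

```text
clock 38.0 tcp [0.4982 0.3173 0.0142] jaw -49.9 q7 -1.44 grip 44.9 F [-0.3 -0.6 -3.7]
[-6, 11, -1] [0.2, 0.1, 0.9]
```

View pics/y_w2.png

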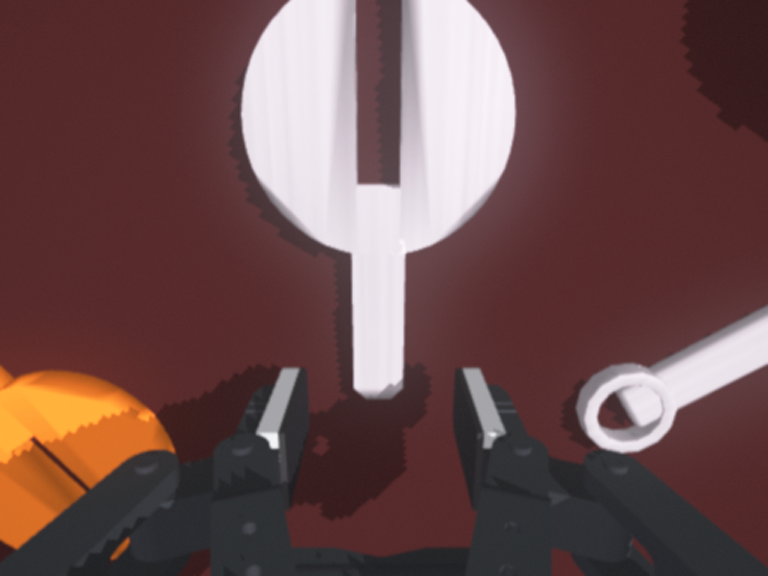

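Emit:
drive_tool(series=[[-5,5,-1,0,0,0,45],[-7,10,-1,0,0,0,30],[-7,11,-1,0,0,0,10],[-7,11,-1,0,0,0,10],[-7,11,-1,0,0,0,10]], squeeze=110)

```text
clock: 38.5
tcp_pos: [0.5035, 0.3228, 0.0043]
orientation: [-0.678, 1.818, -1.823]
contact_force: [0.7, -0.1, -1.2]
grip_width: 0.0118
```

Emit:
drive_tool(series=[[0,0,0,0,0,0,10],[0,-30,0,0,0,0,10],[0,-70,0,0,0,0,10],[0,-110,0,0,0,0,10],[0,-120,0,0,0,0,10]])

```text
clock: 39.0
tcp_pos: [0.5072, 0.3252, 0.1291]
orientation: [-0.67, 1.818, -1.818]
contact_force: [1.4, 0.7, -2.2]
grip_width: 0.0121
```

```bash
python3 - <<'E'
from h import *
w=cam("wrist");save("y_w3",w[0],None,1.5)
pathx([((.43,.20,.13),-100),(tgt(127.6,.09,.12),-142.4)])
E
```

```text
clock 39.0 tcp [0.5069 0.3251 0.1286] jaw -49.9 q7 -1.46 grip 11.9 F [ 1.   1.1 -1.2]
[139, -1, 46] [-0.0, 50.1, 0.4]
[210, 10, 115] [-0.2, 92.5, 0.4]
```

View pics/y_w3.png

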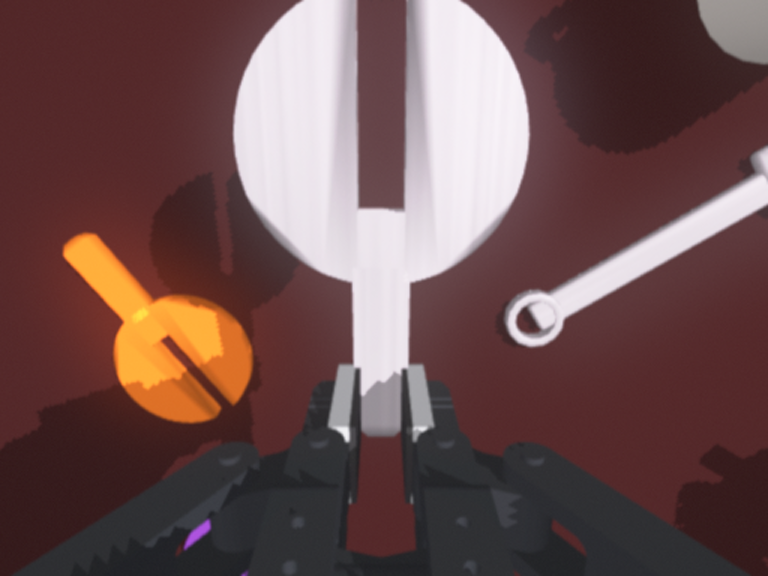

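Emit:
drive_tool(series=[[28,0,9,0,8.5,0,10],[56,0,18,0,17,0,10],[84,0,27,0,25.5,0,10],[112,0,36,0,34,0,10],[135,0,45,0,42.5,0,10]])

```text
clock: 39.55
tcp_pos: [0.4303, 0.2017, 0.128]
orientation: [-0.042, -2.187, 2.197]
contact_force: [0.3, 0.2, -1.9]
grip_width: 0.0118
```

```bash
python3 - <<'E'
from h import *
pathx([(tgt(127.6,.10,.12),-142.4)])
print(r.get_obs()["joints"].round(2))
E
```

```text
clock 39.5 tcp [0.4303 0.2017 0.128 ] jaw -92.8 q7 -2.03 grip 11.8 F [ 0.3  0.2 -1.9]
[12, 9, 93] [-0.5, 49.6, 0.4]
[-0.86  0.31  0.35  2.13 -0.15  0.74 -2.03]
```

Emit:
drive_tool(series=[[2,5,15,0,8.5,0,10],[5,8,33,0,17,0,10],[8,8,52,0,25.5,0,10],[10,8,72,0,34,0,10],[12,8,92,0,42.5,0,10]])

```text
clock: 40.05
tcp_pos: [0.4124, 0.1094, 0.1195]
orientation: [-0.728, -1.741, 1.76]
contact_force: [1.0, 0.9, -3.1]
grip_width: 0.0122
```

```bash
python3 - <<'E'
from h import *
pathx([(tgt(127.6,.08,.115),-142.4)])
print(r.get_obs()["joints"].round(2))
E
```

```text
clock 40.0 tcp [0.4124 0.1094 0.1195] jaw -135.6 q7 -2.54 grip 12.2 F [ 1.   0.9 -3.1]
[-21, 4, 1] [-0.7, 6.8, 0.2]
[-0.88  0.26  0.55  2.25 -0.21  0.69 -2.54]
```

Emit:
drive_tool(series=[[-12,6,1,0,6.5,0,10],[-24,12,1,0,6.5,0,10],[-36,20,1,0,6.5,0,10],[-36,20,1,0,6.5,0,10],[-36,20,1,0,6.5,0,10]])

```text
clock: 40.55
tcp_pos: [0.4356, 0.0826, 0.0987]
orientation: [-0.81, -1.664, 1.685]
contact_force: [0.1, -0.6, -2.7]
grip_width: 0.0118
```

```bash
python3 - <<'E'
from h import *
t=cam("top");save("z_t",t[0],(255,165,310,215),14)
s=cam("scene");save("z_s",s[0],(232,160,272,200),18)
w=cam("wrist");save("z_w",w[0],None,1.5)
pathx([(tgt(127.6,.06,.098,.060),-142.4),(tgt(127.6,0,.098,.060),-142.4)])
p,R,o=pose(); X=R.as_matrix()[:,0]; up=np.array([0,0,.006])
for n,q in (("org",p-.060*X+up),("mouth",p-.111*X+up),("stem",np.array((*P,p[2]+.006)))):
  print(n,((proj(t,q)-[255,165]+.5)*14).round(0),((proj(s,q)-[232,160]+.5)*18).round(0))
E
```

```text
clock 40.7 tcp [0.4361 0.0834 0.0994] jaw -142.0 q7 -2.51 grip 11.9 F [-0.3  0.9 -1.6]
[-7, 1, 2] [-0.7, 0.4, 0.2]
[-67, 1, 2] [-0.7, 0.4, 0.2]
org [345. 537.] [523. 385.]
mouth [510. 409.] [260. 370.]
stem [567. 378.] [181. 355.]
```

View pics/z_t.png

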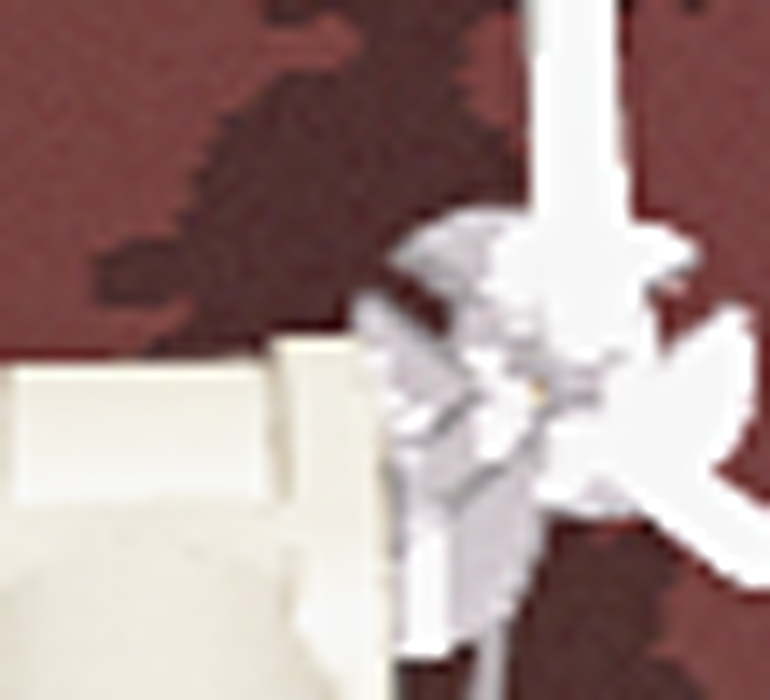

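View pics/z_s.png

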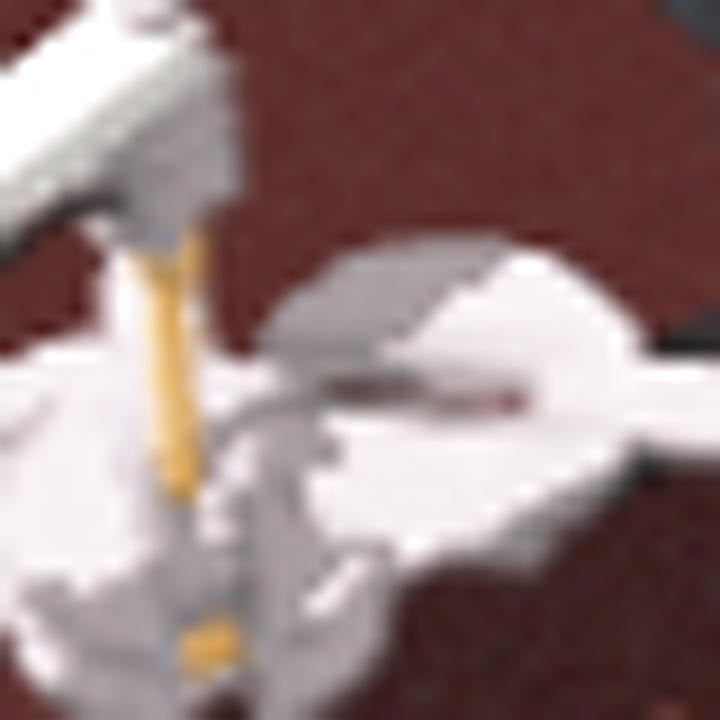

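View pics/z_w.png

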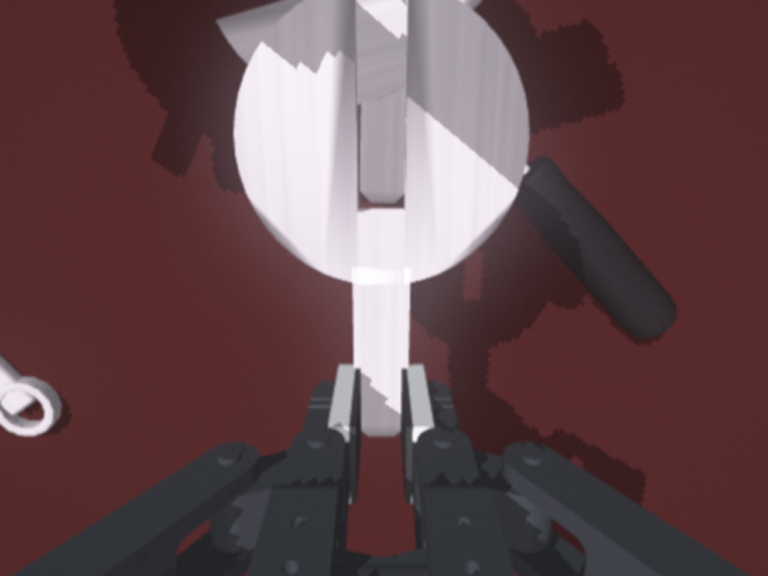

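Emit:
drive_tool(series=[[-8,1,2,-0.5,0,0,10],[-16,1,2,-0.5,0,0,10],[-24,1,2,-0.5,0,0,10],[-34,1,2,-0.5,0,0,10],[-34,1,2,-0.5,0,0,10]])

```text
clock: 41.2
tcp_pos: [0.4568, 0.0538, 0.0986]
orientation: [-0.818, -1.674, 1.678]
contact_force: [-0.2, -0.1, -2.7]
grip_width: 0.0119
```

```bash
python3 - <<'E'
from h import *
s=cam("scene");save("z_s2",s[0],(232,160,272,200),18)
w=cam("wrist");save("z_w2",w[0],None,1.5)
pathx([(tgt(127.6,0,.098,.060),-142.4)])
E
```

```text
clock 41.3 tcp [0.4556 0.0549 0.0983] jaw -142.1 q7 -2.42 grip 11.9 F [-0.2  1.2 -2.4]
[-32, 0, 0] [-0.2, 0.3, 0.2]
```

View pics/z_s2.png

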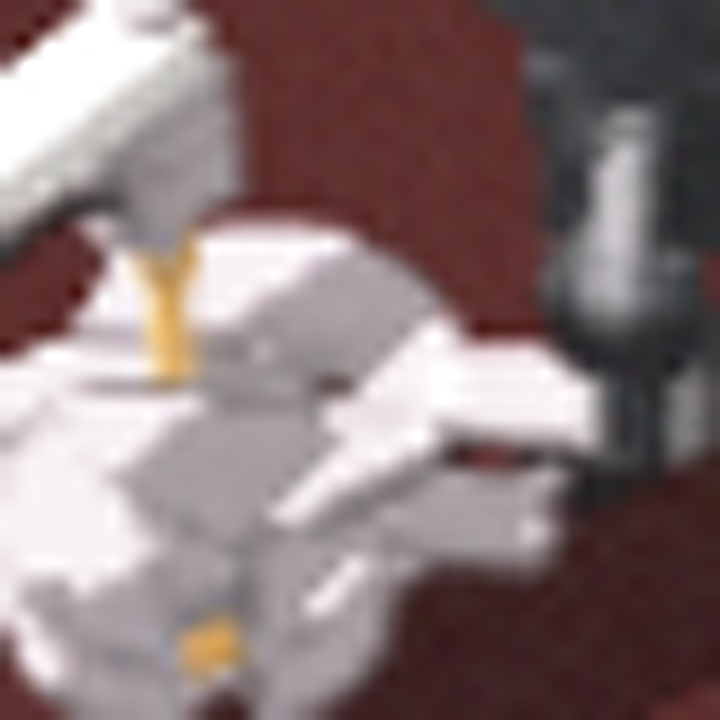

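View pics/z_w2.png

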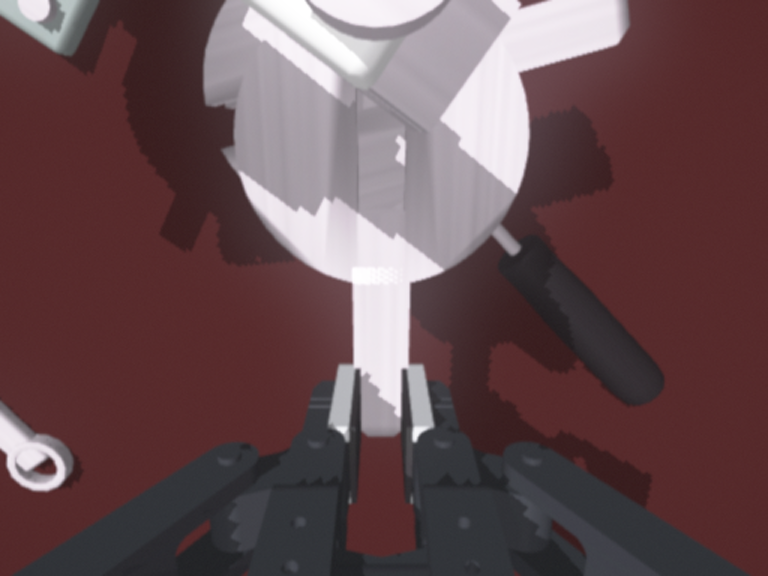

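In the slot; go on to the closed end and lower.

Emit:
drive_tool(series=[[-8,0,0,0,0,0,10],[-16,0,0,0,0,0,10],[-24,0,0,0,0,0,10],[-31,0,0,0,0,0,10],[-32,3,0,0,0,0,10]])

```text
clock: 41.8
tcp_pos: [0.4762, 0.0287, 0.0954]
orientation: [-0.817, -1.674, 1.677]
contact_force: [0.7, -0.2, -2.9]
grip_width: 0.0119
```

Emit:
drive_tool(series=[[0,4,0,0,0,0,10],[0,8,0,0,0,0,10],[0,11,0,0,0,0,10],[0,11,0,0,0,0,10]])

```text
clock: 42.2
tcp_pos: [0.4757, 0.0289, 0.0839]
orientation: [-0.816, -1.673, 1.678]
contact_force: [-0.3, 0.6, -1.4]
grip_width: 0.012
```

```bash
python3 - <<'E'
from h import *
s=cam("scene");save("z_s3",s[0],(232,160,272,200),18)
w=cam("wrist");save("z_w3",w[0],None,1.5)
pathx([(tgt(127.6,0,.084,.060),-142.4)])
E
```

```text
clock 42.3 tcp [0.4759 0.0289 0.0843] jaw -142.2 q7 -2.33 grip 12.0 F [ 0.4  0.7 -2.6]
[1, 0, 0] [-0.2, 0.2, 0.1]
```

View pics/z_s3.png

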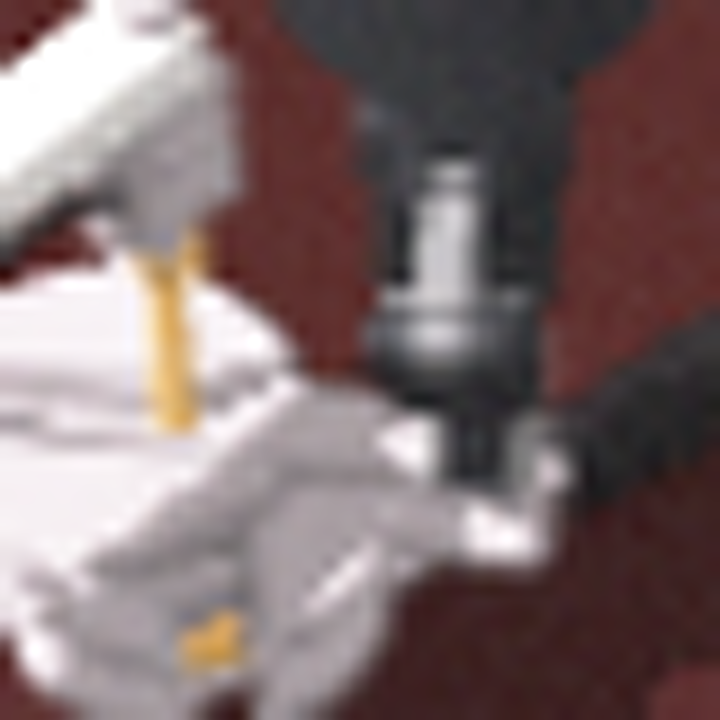

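View pics/z_w3.png

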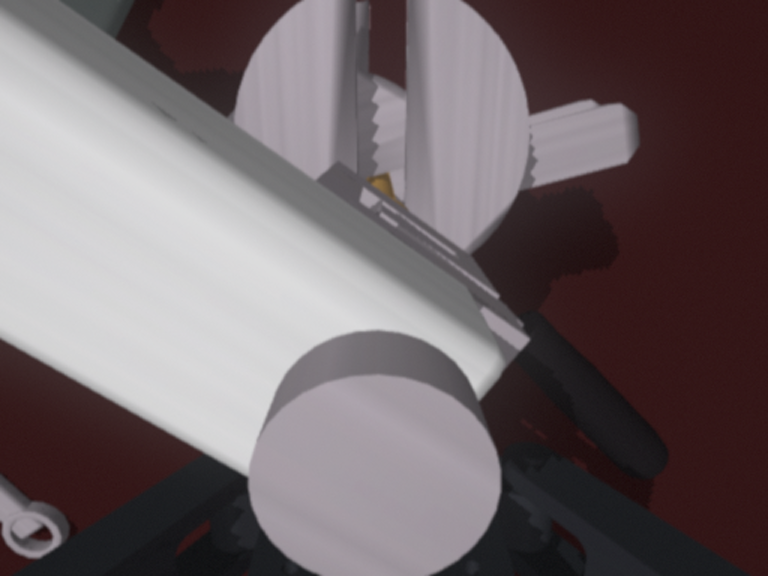

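Emit:
drive_tool(series=[[0,2,0,0,0,0,10],[0,2,0,0,0,0,10]])

```text
clock: 42.5
tcp_pos: [0.4764, 0.029, 0.0824]
orientation: [-0.817, -1.674, 1.677]
contact_force: [-0.3, -0.2, 1.3]
grip_width: 0.012
```

Emit:
drive_tool(series=[[0,0,0,0,0,0,25],[0,0,0,0,0,0,40],[15,0,0,0,0,0,40],[45,0,0,0,0,0,40],[70,-20,0,0,0,0,40]])

```text
clock: 43.0
tcp_pos: [0.4315, 0.0844, 0.1014]
orientation: [-0.815, -1.67, 1.679]
contact_force: [1.1, 1.0, 0.9]
grip_width: 0.0401
```

Emit:
drive_tool(series=[[0,-45,0,0,0,0,50],[-10,-90,0,0,-8,0,50],[-10,-140,0,0,-16,0,50],[-10,-165,0,0,-24,0,50]])

```text
clock: 43.4
tcp_pos: [0.4405, 0.0767, 0.2705]
orientation: [-0.483, -1.949, 1.948]
contact_force: [0.7, 0.7, 0.5]
grip_width: 0.0499
```

```bash
python3 - <<'E'
from h import *
t=cam("top");save("aa_t",t[0],(150,130,400,250),3.2)
s=cam("scene");save("aa_s",s[0],(200,130,290,200),8)
for o in findm(t):
    if 34<o[3]<46 and 78<o[2]<95: print(o[0].round(4),round(o[1],1),o[2:])
pathx([((.45,.0,.28),-90)])
E
```

```text
[ 0.552  -0.3347] 174.7 (np.float64(81.2), 41.6)
clock 43.5 tcp [0.4412 0.0774 0.2702] jaw -118.0 q7 -2.33 grip 50.5 F [ 0.7 -0.1  0.4]
[-44, -10, 64] [0.2, -28.0, 0.0]
```

View pics/aa_t.png

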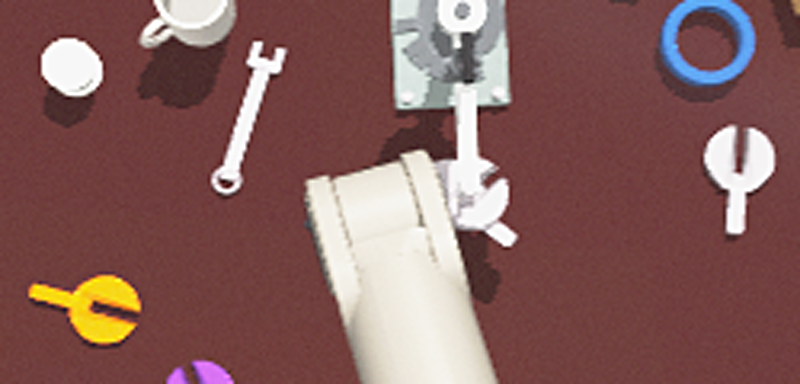

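View pics/aa_s.png

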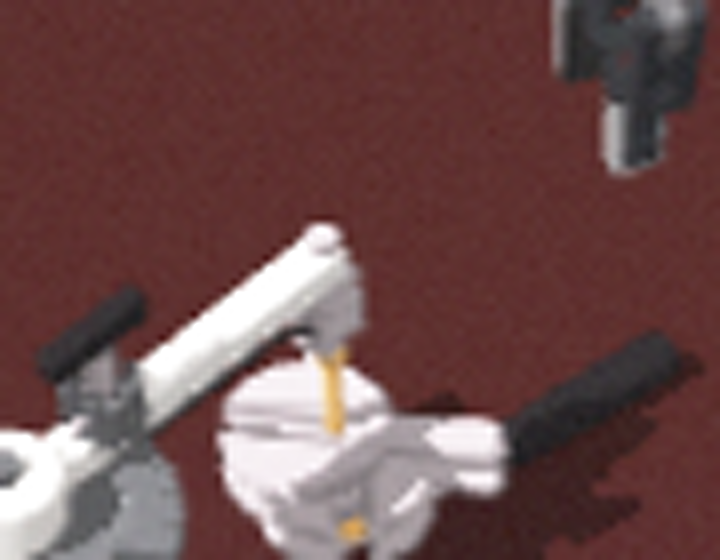

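Emit:
drive_tool(series=[[-12,-10,30,0,-4,0,50],[-28,-15,75,0,-8,0,50],[-44,-15,120,0,-12,0,50],[-60,-15,165,0,-16,0,50],[-80,-15,210,0,-20,0,50]])

```text
clock: 44.0
tcp_pos: [0.4117, -0.1471, 0.2838]
orientation: [-0.148, -2.153, 2.145]
contact_force: [0.5, 0.4, -0.1]
grip_width: 0.05
```

```bash
python3 - <<'E'
from h import *
pathx([((.49,-.32,.23),-95.5)])
E
```

```text
clock 44.0 tcp [ 0.4117 -0.1471  0.2838] jaw -97.9 q7 -1.51 grip 50.0 F [ 0.5  0.4 -0.1]
[-101, 53, 161] [0.2, -2.4, 0.1]
```

Emit:
drive_tool(series=[[-25,10,38,0,-2,0,50],[-50,20,76,0,-2,0,50],[-75,35,115,0,-2,0,50],[-98,50,155,0,-2,0,50],[-101,53,161,0,-2,0,50]])

```text
clock: 44.5
tcp_pos: [0.4879, -0.3256, 0.2265]
orientation: [-0.114, -2.161, 2.161]
contact_force: [-0.7, 0.5, 0.3]
grip_width: 0.0497
```

```bash
python3 - <<'E'
from h import *
w=cam("wrist");save("ab_w",w[0],None,1.5)
for o in findm(w):
    if 34<o[3]<46 and 78<o[2]<95: print(o[0].round(4),round(o[1],1),o[2:])
pathx([((.4923,-.330,.02),-95.5)])
E
```

```text
clock 44.5 tcp [ 0.4878 -0.3242  0.227 ] jaw -96.3 q7 -0.80 grip 50.2 F [ 0.3  0.1 -0.7]
[-6, 207, 5] [0.0, -0.8, 0.4]
```

View pics/ab_w.png

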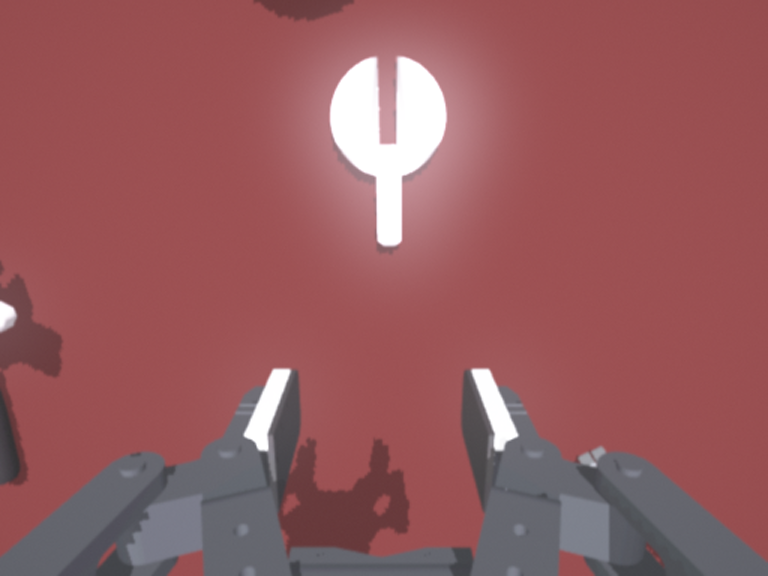

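Emit:
drive_tool(series=[[-4,40,4,0,0,0,45],[-6,85,4,0,0,0,45],[-6,130,4,0,0,0,45],[-6,175,4,0,0,0,45],[-6,206,4,0,0,0,45]])

```text
clock: 45.05
tcp_pos: [0.4909, -0.3258, 0.0183]
orientation: [-0.11, -2.164, 2.157]
contact_force: [0.1, -0.5, -0.0]
grip_width: 0.045
```

```bash
python3 - <<'E'
from h import *
w=cam("wrist");save("ab_w2",w[0],None,1.5)
pathx([((.4923,-.330,.003),-95.5)])
E
```

```text
clock 45.1 tcp [ 0.489  -0.3243  0.0147] jaw -96.3 q7 -0.60 grip 45.2 F [-0.9  0.8 -3. ]
[-4, 12, 5] [0.3, -0.8, 0.8]
```

View pics/ab_w2.png

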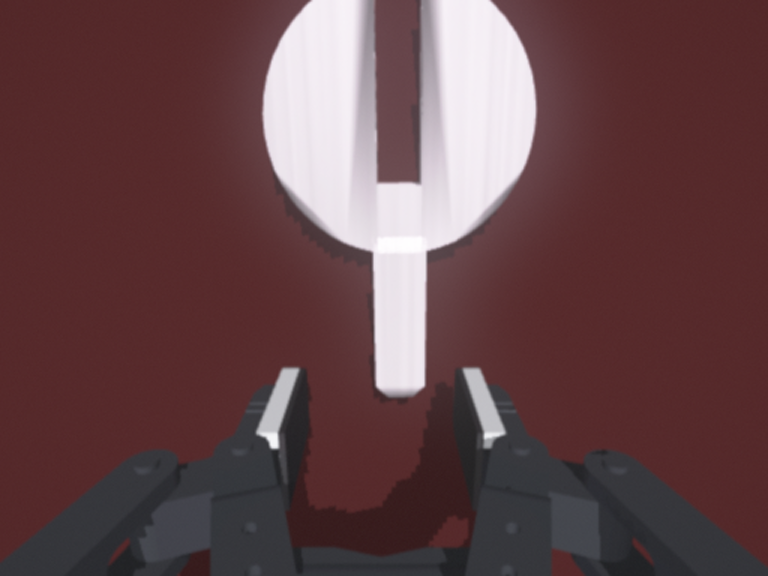

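Emit:
drive_tool(series=[[-5,5,5,0,-0.5,0,45],[-7,10,5,0,-0.5,0,30],[-7,12,5,0,-0.5,0,10],[-7,12,5,0,-0.5,0,10],[-7,12,5,0,-0.5,0,10]], squeeze=110)

```text
clock: 45.6
tcp_pos: [0.4965, -0.3307, 0.0041]
orientation: [-0.098, -2.168, 2.16]
contact_force: [0.8, -0.4, 3.8]
grip_width: 0.0119
```

Emit:
drive_tool(series=[[0,0,0,0,0,0,10],[0,-30,0,0,0,0,10],[0,-70,0,0,0,0,10],[0,-110,0,0,0,0,10],[0,-130,0,0,0,0,10]])

```text
clock: 46.1
tcp_pos: [0.4982, -0.3318, 0.137]
orientation: [-0.101, -2.168, 2.162]
contact_force: [0.4, 0.4, -3.1]
grip_width: 0.0121
```

```bash
python3 - <<'E'
from h import *
w=cam("wrist");save("ab_w3",w[0],None,1.5)
t=cam("top");save("ab_t3",t[0],(260,140,400,240),5.5)
pathx([((.41,-.22,.135),-65),(tgt(232.6,.09,.125,.06),-37.4)])
E
```

```text
clock 46.2 tcp [ 0.499  -0.3321  0.1367] jaw -95.8 q7 -0.71 grip 12.1 F [ 1.   0.  -3.3]
[100, 3, -102] [0.2, -30.8, 0.3]
[97, 13, -186] [0.3, -58.4, 0.3]
```

View pics/ab_w3.png

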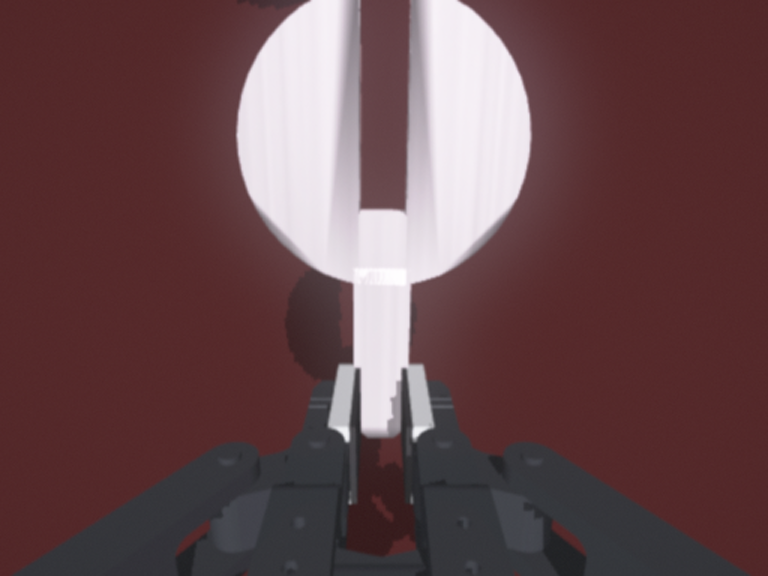

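View pics/ab_t3.png

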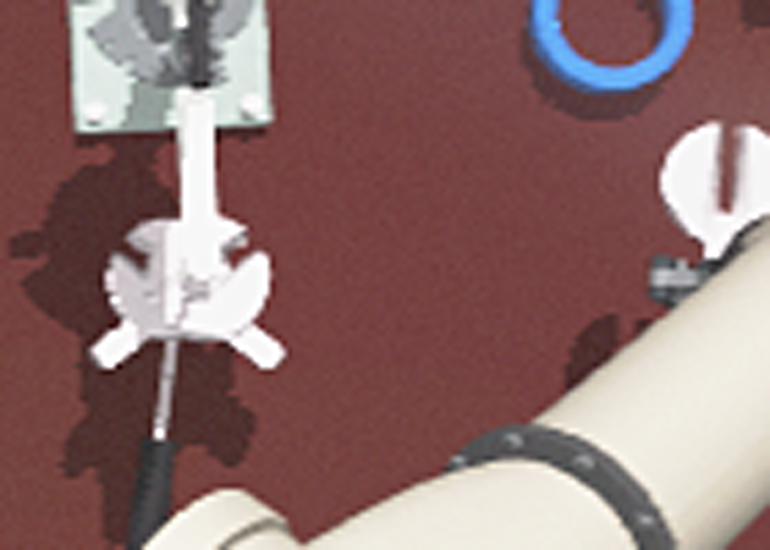

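Emit:
drive_tool(series=[[20,0,-18,0,-7,0,10],[42,0,-40,0,-14,0,10],[62,2,-62,0,-21,0,10],[80,3,-82,0,-28,0,10],[95,3,-102,0,-34,0,10]])

```text
clock: 46.7
tcp_pos: [0.4121, -0.2191, 0.1329]
orientation: [-0.503, 1.953, -1.94]
contact_force: [0.8, -0.2, -3.7]
grip_width: 0.0121
```

```bash
python3 - <<'E'
from h import *
pathx([(tgt(232.6,.09,.125,.06),-37.4)])
E
```

```text
clock 46.7 tcp [ 0.4121 -0.2191  0.1329] jaw -61.5 q7 -0.38 grip 12.1 F [ 0.8 -0.2 -3.7]
[-47, 8, -68] [0.6, -24.1, 0.3]
```

Emit:
drive_tool(series=[[-12,2,-16,0.5,-8,0,10],[-24,4,-34,0.5,-16,0,10],[-36,8,-52,0.5,-24,0,10],[-45,8,-67,0.5,-24,0,10],[-45,8,-67,0.5,-24,0,10]])

```text
clock: 47.2
tcp_pos: [0.4182, -0.1358, 0.1236]
orientation: [-0.836, 1.675, -1.67]
contact_force: [-0.4, 0.2, -4.1]
grip_width: 0.0118
```

```bash
python3 - <<'E'
from h import *
pathx([(tgt(232.6,.06,.11,.06),-37.4)])
E
```

```text
clock 47.2 tcp [ 0.4182 -0.1358  0.1236] jaw -37.3 q7 -0.22 grip 11.8 F [-0.4  0.2 -4.1]
[-31, 13, 3] [0.3, 0.1, 0.3]
```

Emit:
drive_tool(series=[[-10,5,2,0,0,0,10],[-20,10,3,0,0,0,10],[-28,14,3,0,0,0,10],[-28,14,3,0,0,0,10],[-28,14,3,0,0,0,10]])

```text
clock: 47.7
tcp_pos: [0.4373, -0.1156, 0.1092]
orientation: [-0.837, 1.675, -1.67]
contact_force: [0.8, -0.4, -4.2]
grip_width: 0.0124
```

```bash
python3 - <<'E'
from h import *
t=cam("top");save("ac_t2",t[0],(285,178,330,218),17)
s=cam("scene");save("ac_s2",s[0],(228,150,268,190),18)
w=cam("wrist");save("ac_w2",w[0],None,1.5)
pathx([(tgt(232.6,.06,.109,.06),-37.4),(tgt(232.6,0,.109,.06),-37.4)])
p,R,o=pose(); X=R.as_matrix()[:,0]; up=np.array([0,0,.006])
for n,q in (("org",p-.060*X+up),("mouth",p-.111*X+up),("stem",np.array((*P,p[2]+.006)))):
  print(n,((proj(t,q)-[285,178]+.5)*17).round(0),((proj(s,q)-[228,150]+.5)*18).round(0))
E
```

```text
clock 47.9 tcp [ 0.4373 -0.1159  0.1096] jaw -37.3 q7 -0.23 grip 11.9 F [-0.4 -0.1 -3.4]
[-3, 1, 0] [0.3, 0.1, 0.3]
[-63, 0, 0] [0.3, 0.1, 0.3]
org [436. 426.] [210. 275.]
mouth [230. 270.] [243. 456.]
stem [182. 233.] [250. 498.]
```

View pics/ac_t2.png

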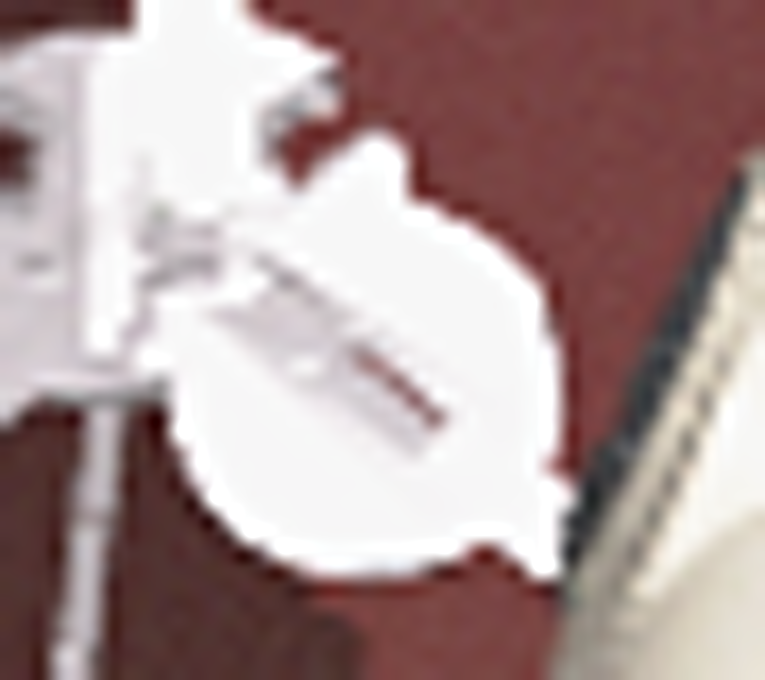

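Emit:
drive_tool(series=[[-8,0,0,0,0,0,10],[-16,0,0,0,0,0,10],[-24,0,0,0,0,0,10],[-32,0,0,0,0,0,10],[-32,0,0,0,0,0,10]])

```text
clock: 48.35
tcp_pos: [0.4578, -0.089, 0.1094]
orientation: [-0.836, 1.673, -1.669]
contact_force: [0.4, -0.3, -3.7]
grip_width: 0.0121
```

```bash
python3 - <<'E'
from h import *
pathx([(tgt(232.6,0,.109,.06),-37.4)])
# yellow stem pixels above the held mass, scene view
s=cam("scene"); hsv=cv2.cvtColor(s[0],cv2.COLOR_BGR2HSV)
m=((hsv[...,0]>12)&(hsv[...,0]<32)&(hsv[...,1]>90)&(hsv[...,2]>110))
for y in range(165,200):
    xs=np.nonzero(m[y,225:262])[0]
    if len(xs): print(y,xs.min()+225,xs.max()+225,len(xs),end="; ")
p,R,o=pose(); X=R.as_matrix()[:,0]
print()
for z in (.14,.115,.09,.07,.05): print(z,proj(s,(*P,z)).round(1),end=" ")
for n,d in (("org",.06),("mouth",.111),("ctr",.073)): print(n,proj(s,p-d*X+[0,0,.006]).round(1),end=" ")
E
```

```text
clock 48.4 tcp [ 0.4578 -0.089   0.1094] jaw -37.2 q7 -0.29 grip 12.1 F [ 0.4 -0.3 -3.7]
[-29, 0, 0] [0.3, 0.2, 0.3]
174 242 242 1; 175 240 242 3; 176 240 242 3; 177 240 242 3; 178 240 242 3; 179 240 242 3; 180 241 242 2; 181 241 242 2; 182 241 242 2; 183 241 242 2; 195 243 244 2; 196 243 245 3; 
0.14 [241.  172.2] 0.115 [241.4 177.3] 0.09 [241.8 182.3] 0.07 [242.1 186.2] 0.05 [242.4 190. ] org [240.4 171.2] mouth [242.3 181.6] ctr [240.9 173.8]
```

Emit:
drive_tool(series=[[-8,0,0,0,0,0,10],[-16,0,0,0,0,0,10],[-23,0,0,0,0,0,10],[-29,0,0,0,0,0,10],[-30,2,0,0,0,0,10]])

```text
clock: 48.9
tcp_pos: [0.4761, -0.065, 0.1073]
orientation: [-0.836, 1.673, -1.669]
contact_force: [-0.1, 0.6, -3.1]
grip_width: 0.0118
```

```bash
python3 - <<'E'
from h import *
pathx([(tgt(232.6,0,.094,.06),-37.4)])
s=cam("scene"); hsv=cv2.cvtColor(s[0],cv2.COLOR_BGR2HSV)
m=((hsv[...,0]>12)&(hsv[...,0]<32)&(hsv[...,1]>90)&(hsv[...,2]>110))
for y in range(165,200):
    xs=np.nonzero(m[y,225:262])[0]
    if len(xs): print(y,xs.min()+225,xs.max()+225,len(xs),end="; ")
E
```

```text
clock 48.9 tcp [ 0.4761 -0.065   0.1073] jaw -37.2 q7 -0.33 grip 11.8 F [-0.1  0.6 -3.1]
[1, 13, 0] [0.3, 0.2, 0.3]
174 242 242 1; 175 240 241 2; 176 241 241 1; 177 241 242 2; 178 241 242 2; 179 241 242 2; 180 241 242 2; 181 241 242 2; 182 241 242 2; 183 241 242 2; 195 243 244 2; 196 243 245 3;
```

Seated along the slot with no side force. Lower.

Emit:
drive_tool(series=[[0,4,0,0,0,0,10],[0,8,0,0,0,0,10],[0,12,0,0,0,0,10],[0,13,0,0,0,0,10],[0,13,0,0,0,0,10]])

```text
clock: 49.45
tcp_pos: [0.4752, -0.0655, 0.0937]
orientation: [-0.837, 1.674, -1.669]
contact_force: [-1.0, -0.6, -1.7]
grip_width: 0.0121
```

Emit:
drive_tool(series=[[0,2,0,0,0,0,10],[0,2,0,0,0,0,10]])

```text
clock: 49.65
tcp_pos: [0.476, -0.0655, 0.0921]
orientation: [-0.836, 1.673, -1.669]
contact_force: [-1.0, -0.2, 2.9]
grip_width: 0.0118
```

Emit:
drive_tool(series=[[0,-1,0,0,0,0,25],[0,-1,0,0,0,0,40],[15,-1,0,0,0,0,40],[45,-1,0,0,0,0,40],[70,-15,0,0,0,0,40]])

```text
clock: 50.15
tcp_pos: [0.431, -0.1226, 0.1064]
orientation: [-0.839, 1.675, -1.669]
contact_force: [-0.4, -0.1, 0.5]
grip_width: 0.0399
```

Emit:
drive_tool(series=[[10,-30,20,0,0,0,50],[10,-70,50,0,0,0,50],[10,-110,90,0,0,0,50],[0,-130,130,0,0,0,50],[0,-130,160,0,0,0,50]])

```text
clock: 50.65
tcp_pos: [0.5632, -0.2212, 0.2391]
orientation: [-0.833, 1.669, -1.671]
contact_force: [1.0, 0.5, 0.0]
grip_width: 0.05
```

```bash
python3 - <<'E'
from h import *
pathx([])
t=cam("top"); s=cam("scene")
# white blob near hanger, top view: mask at about z=.1
hsv=cv2.cvtColor(t[0],cv2.COLOR_BGR2HSV)
m=((hsv[...,1]<75)&(hsv[...,2]>120)).astype(np.uint8)
for y in range(172,216,1):
    print(y,"".join("#" if v else "." for v in m[y,262:330]))
for n in ("top","scene"):
    pass
print("stem",proj(t,(*P,.1)), "tab tips",[proj(t,(*(P+.074*np.array([np.cos(np.radians(a)),np.sin(np.radians(a))])),z)).round(1) for a,z in ((232.6,.10),(127.6,.09))])
for o in findm(t):
    if 34<o[3]<46 and 78<o[2]<95: print(o[0].round(4),round(o[1],1),o[2:])
E
```

```text
clock 50.6 tcp [ 0.5632 -0.2212  0.2391] jaw -37.2 q7 -0.12 grip 50.0 F [1.  0.5 0. ]
172 ...............................######...............................
173 ...............................#######..............................
174 ...............................#######..............................
175 ..............................########..............................
176 ...............................#######..............................
177 ...............................#######..............................
178 ...............................#######..............................
179 ..........................#############.............................
180 ........................##################..........................
181 ......................#####################.........................
182 .....................#######################........................
183 .....................######################.........................
184 ......................###################...........................
185 ...................#....################....##...............
[... 1586 characters left out ...]
...........................
208 ...........................##.......................................
209 ...........................##.......................................
210 ...........................##.......................................
211 ...........................##.......................................
212 ...........................##.......................................
213 ...........................##.......................................
214 ...........................##.......................................
215 ...........................##.......................................
stem [294.89194951 191.67229022] tab tips [array([312.2, 204.8]), array([277.7, 205. ])]
```

```bash
python3 - <<'E'
from h import *
s=cam("scene"); t=cam("top")
hsv=cv2.cvtColor(s[0],cv2.COLOR_BGR2HSV)
y_=((hsv[...,0]>12)&(hsv[...,0]<32)&(hsv[...,1]>90)&(hsv[...,2]>110))
w_=((hsv[...,1]<75)&(hsv[...,2]>120))
for y in range(158,206): print(y,"".join("Y" if y_[y,x] else "#" if w_[y,x] else "." for x in range(215,275)))
for z in (.14,.10,.09,.05): print(z,proj(s,(*P,z)).round(1))
for a,z in ((232.6,.10),(127.6,.09),(232.6,.08),(127.6,.07),(232.6,.06)):
  q=np.radians(a); print(a,z,"tip",proj(s,(*(P+.074*np.array([np.cos(q),np.sin(q)])),z)).round(1),"disc ctr",proj(s,(*(P-.013*np.array([np.cos(q),np.sin(q)])),z)).round(1))
# handle height again
d=((hsv[...,2]<70)).astype(np.uint8); n,l,st,ce=cv2.connectedComponentsWithStats(d[155:185,195:235])
for i in range(1,n):
    if st[i,4]>20: print("dark",st[i],ce[i]+[195,155])
print("handle pred home",proj(s,arc(182.6,.055,.240)),"lift6",proj(s,arc(182.6,.055,.246)))
E
```

```text
158 .......................####.................................
159 .......................#####................................
160 ......................######................................
161 ....................#########...............................
162 ...................##########...............................
163 ..................############..............................
164 ................##############..............................
165 ...............###############..............................
166 ..............################..............................
167 ............##################..............................
168 ...........###################..............................
169 ..........####################..............................
170 ........##############..######..............................
171 .......#############.....####...............................
172 ......############...#######................................
173 ....#############.....#####.................................
174 ...#############.......###.YY...........................
[... 1782 characters left out ...]
..........................................
203 ####........................................................
204 ###.........................................................
205 ##..........................................................
0.14 [241.  172.2]
0.1 [241.6 180.3]
0.09 [241.8 182.3]
0.05 [242.4 190. ]
232.6 0.1 tip [239.1 165.8] disc ctr [242.1 183. ]
127.6 0.09 tip [262.8 183.6] disc ctr [238.1 182.1]
232.6 0.08 tip [239.4 169.7] disc ctr [242.4 186.9]
127.6 0.07 tip [262.9 187.5] disc ctr [238.5 186. ]
232.6 0.06 tip [239.7 173.6] disc ctr [242.7 190.8]
dark [ 9 11 14 12 72] [210.98611111 171.52777778]
handle pred home [211.62808502 171.32159511] lift6 [211.41564145 169.93363127]
```

Emit:
drive_tool(series=[[0,-40,0,0,0,0,50],[0,-40,0,0,0,0,50],[0,-40,0,0,0,0,50],[0,-40,0,0,0,0,50],[0,-40,0,0,0,0,50]])

```text
clock: 51.35
tcp_pos: [0.5581, -0.2197, 0.2736]
orientation: [-0.841, 1.679, -1.669]
contact_force: [0.4, 0.3, -0.2]
grip_width: 0.0498
```

Emit:
drive_tool(series=[[0,0,0,0,0,0,50],[0,0,0,0,0,0,50],[0,0,0,0,0,0,50],[0,0,0,0,0,0,50],[0,0,0,0,0,0,50]])

```text
clock: 51.85
tcp_pos: [0.5581, -0.2197, 0.2735]
orientation: [-0.841, 1.679, -1.669]
contact_force: [0.2, -0.4, -0.1]
grip_width: 0.0501
```

```bash
python3 - <<'E'
from h import *
a=cam("top")[0]; b=cam("top")[0]
x=slice(260,330);y=slice(170,215)
print("motion",np.abs(a[y,x].astype(int)-b[y,x]).mean())
ref=cv2.imread("pics/a_top.png")
for n,(u0,v0,u1,v1) in dict(mug=(190,112,228,148),spool=(160,138,186,165),spanner=(212,140,242,192),tape=(350,122,392,162),driver=(280,205,295,250)).items():
    print(n,np.abs(ref[v0:v1,u0:u1].astype(int)-b[v0:v1,u0:u1]).mean().round(1))
pathx([])
print(r.hand_in())
E
```

```text
motion 2.457037037037037
mug 4.4
spool 2.7
spanner 11.2
tape 41.9
driver 17.5
clock 52.0 tcp [ 0.5581 -0.2197  0.2736] jaw -37.3 q7 -0.15 grip 49.8 F [ 0.1 -0.2 -0.9]
the job is handed in; nothing more can be done
None
```

I handed the job in at 52 s of the 210 s allowed. As far as my checks showed, every step was met, but the hand-in reports no verdict.

**Pin and arm:** I parked the pin in its rest notch and swung the arm to its working stop. The pin was then turned back and dropped home. On the first attempt it stopped short, so I nudged the arm against its stop before letting go. After release the cameras put the handle centre at 240 mm, its height when home, and the last scene view agreed.

**Masses:** All five white masses are on the hanger. Their tabs alternate between two directions about 105° apart, and each mass went on with no noticeable side force. The orange and purple look-alikes were left alone.

**Last checks:**
- **Stack:** The tabs show where expected in the top and scene views, and no white mass was found on the bench.
- **Settling:** Two successive frames of the stack differed only at about noise level (2.5 grey levels), and the gripper was clear of everything.
- **Not viewed directly:** The picture-viewing limit was reached while placing the fifth mass. Its insertion and the final state were checked only from pixel masks and forces.
- **Bystanders:** Comparing the final top view with the first one showed little change at the mug and spool. The spanner changed slightly (11) and the screwdriver moderately (18). The robot arm's or hanger's shadow may explain those two, but I did not check.
- **Unresolved:** The tape roll area differed strongly (42). I think the robot arm was blocking the view, since the roll looked in place in the last top pictures I viewed (mass five still on the bench), but I did not confirm it before handing in.

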